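# Rusks out, jars in: the pull-out under the glass shelf

## Task

Reach the hooked rod under the glass shelf, catch the carrier's eye and draw the carrier out all the way; tip the rusks off its tray into the wooden basket, then set the empty tray back squarely on the carrier the way it was. Stand every empty jar waiting on the worktop upright in the tray, send the carrier fully home under the shelf again, and finish with the rod lying back on its grey mat and all rusks in the basket. Leave the cup, the spoon and the saucepan lid alone.

Things in the scene. Friction and masses are not known exactly. Their poses are not given: they have to be found in the camera images.
- shelf: Fixed low glass shelf, 250 mm deep (x) and 210 mm wide (y), glass from 135 to 143 mm above the worktop, on four chrome posts 12 mm thick at x = 20 and 230 mm, y = +-95 mm. Origin on the worktop below the middle of its front edge; its x axis points from the front edge inwards under the shelf, so the open front faces -x; z up.
- carrier (a joint): How far the flat metal carrier under the shelf is drawn out, m: 0 = fully home, 0.245 = all the way out (end stop). It slides along the shelf's -x with about 1.5 N friction and stays where it is left.
- eye (a point): Centre of the carrier's horizontal pull ring (hole axis vertical; ring of 8 mm round bar, clear hole 28 mm across, from 41 to 49 mm above the worktop). It sticks out of the carrier's front; at joint 0 it lies 45 mm inside the shelf's front edge, under the glass. It moves with the carrier. A stem joins it to the carrier on its inner (+x) side.
- deck (a point): Middle of the carrier's flat top, 30 mm above the worktop, axes as the shelf's. The top is 155 mm long (x) and 120 mm wide (y). It lies 104 mm behind the eye (along +x), and moves with the carrier.
- tray: Loose white tray, 160 g, 150 mm long (x) and 108 mm wide (y), floor 4 mm thick, side walls 25 mm high and 4 mm thick; smooth; its +x end is open for pouring, its -x end has a 25 mm wall. On that wall stands an upright grip tab, 10 mm thick (x from -75 to -65 mm), 50 mm wide (y), reaching 75 mm above the underside. Origin at the centre of the underside, z up. It lies on the carrier's deck with the tab end towards the shelf's front.
- tray_tab (a point): Middle of the tray's grip tab, at tray x = -70 mm, 57 mm above the tray's underside.
- rod: Loose hooked rod, 120 g: black plastic handle 100 mm long (x), 36 mm wide (y), 30 mm high, with an 8 mm chrome shaft leaving its +x end 26 mm above the underside and bent straight down at x = 150 mm, down to the level of the underside. Origin at the centre of the handle's underside. It starts lying on its mat, hook pointing down.
- rod_tip (a point): Lower end of the rod's hook, 150 mm from the rod's origin along its x, level with the underside. The hook bar is 8 mm thick and hangs 22 mm below the shaft.
- rod_mid (a point): Point of the rod 50 mm from its origin along its x, level with the underside: the middle of its whole length.
- mat: Fixed grey mat for the rod, 240 mm (x) by 85 mm (y), paper-thin (rest height 0). Origin at the centre of its underside.
- basket: Loose square wooden basket, open on top, 170 by 170 mm outside, 65 mm high, walls and floor 5 mm, 500 g. Origin at the centre of its underside.
- cup: Green plastic cup standing on the glass shelf, 72 mm across, 75 mm high; origin under its centre. To be left alone.
- spoon: Yellow silicone spoon, 220 mm long, lying on the worktop; origin under its middle. To be left alone.
- lid: Steel saucepan lid, 160 mm across, 46 mm high with its black knob, lying on the worktop; origin under its centre. To be left alone.
- rusk1: Bread rusk, a chunky brown block 60 mm (x) by 32 mm (y) by 26 mm high, 30 g; origin at the centre of its underside. Two to four of them lie in the tray at the start, long side along the tray; absent ones read None.
- rusk2: Bread rusk, a chunky brown block 60 mm (x) by 32 mm (y) by 26 mm high, 30 g; origin at the centre of its underside. Two to four of them lie in the tray at the start, long side along the tray; absent ones read None.
- rusk3: Bread rusk, a chunky brown block 60 mm (x) by 32 mm (y) by 26 mm high, 30 g; origin at the centre of its underside. Two to four of them lie in the tray at the start, long side along the tray; absent ones read None.
- rusk4: Bread rusk, a chunky brown block 60 mm (x) by 32 mm (y) by 26 mm high, 30 g; origin at the centre of its underside. Two to four of them lie in the tray at the start, long side along the tray; absent ones read None.
- jar1: Small empty glass jar with a steel cap, a plain cylinder 44 mm across and 76 mm high, 90 g; origin at the centre of its underside. Two or three of them stand on the worktop; absent ones read None. (The jars on the shelf at the back are stock and stay there.)
- jar2: Small empty glass jar with a steel cap, a plain cylinder 44 mm across and 76 mm high, 90 g; origin at the centre of its underside. Two or three of them stand on the worktop; absent ones read None. (The jars on the shelf at the back are stock and stay there.)
- jar3: Small empty glass jar with a steel cap, a plain cylinder 44 mm across and 76 mm high, 90 g; origin at the centre of its underside. Two or three of them stand on the worktop; absent ones read None. (The jars on the shelf at the back are stock and stay there.)
Things that resemble listed ones, but are neither listed nor needed, are in the scene too. What is shaped like the jar2 but purple or turquoise is not meant.

How it is judged:
On the way, in this order (a step that is already met when the one before it is completed fails the run):
1. the rod's hook stands in the carrier's eye and has begun to draw the carrier out (distance between rod_tip and eye below 0.03 m and value of joint carrier above 0.02 m), for 0.05 s.
2. the carrier is drawn out all the way (235 mm or more) (value of joint carrier above 0.235 m), for 0.2 s.
3. the tray is tipped over the basket (12 degrees or more) (angle between tray's own z axis and vertical above 0.2 rad and horizontal distance between tray and basket below 0.25 m), for 0.05 s.
4. all rusks lie in the basket (x of rusk1 in the frame of basket between -0.082 and 0.082 m and y of rusk1 in the frame of basket between -0.082 and 0.082 m and z of rusk1 in the frame of basket between 0 and 0.06 m and x of rusk2 in the frame of basket between -0.082 and 0.082 m and y of rusk2 in the frame of basket between -0.082 and 0.082 m and z of rusk2 in the frame of basket between 0 and 0.06 m and x of rusk3 in the frame of basket between -0.082 and 0.082 m and y of rusk3 in the frame of basket between -0.082 and 0.082 m and z of rusk3 in the frame of basket between 0 and 0.06 m and x of rusk4 in the frame of basket between -0.082 and 0.082 m and y of rusk4 in the frame of basket between -0.082 and 0.082 m and z of rusk4 in the frame of basket between 0 and 0.06 m), for 0.3 s.
5. the tray is back on the carrier, tab to the front, and every jar stands upright in it, let go (x of tray in the frame of deck between -0.015 and 0.015 m and y of tray in the frame of deck between -0.015 and 0.015 m and z of tray in the frame of deck below 0.006 m and angle between tray's own z axis and vertical below 0.08 rad and angle between the x axis of tray and the x axis of shelf, either way round below 0.2 rad and x of tray_tab in the frame of deck between -0.2 and 0 m and x of jar1 in the frame of tray between -0.065 and 0.075 m and y of jar1 in the frame of tray between -0.05 and 0.05 m and z of each of jar1, jar2, jar3 in the frame of tray below 0.01 m and angle between each of jar1, jar2, jar3's own z axis and vertical below 0.12 rad and x of jar2 in the frame of tray between -0.065 and 0.075 m and y of jar2 in the frame of tray between -0.05 and 0.05 m and x of jar3 in the frame of tray between -0.065 and 0.075 m and y of jar3 in the frame of tray between -0.05 and 0.05 m and contact force between each of jar1, jar2, jar3, tray and the fingers below 0.05 N), for 0.3 s.
At the end, for the whole second after the job is handed in: Carrier within 10 mm of home; tray flat on it, tab to the front, within 15 mm and 0.2 rad; every jar upright in the tray (0.12 rad); every rusk in the basket; the rod flat on its mat, its middle within 80 mm along and 45 mm across of the mat's centre; all at rest (all of step 4 and value of joint carrier below 0.01 m and x of tray in the frame of deck between -0.015 and 0.015 m and y of tray in the frame of deck between -0.015 and 0.015 m and z of tray in the frame of deck below 0.006 m and angle between tray's own z axis and vertical below 0.08 rad and angle between the x axis of tray and the x axis of shelf, either way round below 0.2 rad and x of tray_tab in the frame of deck between -0.2 and 0 m and x of jar1 in the frame of tray between -0.065 and 0.075 m and y of jar1 in the frame of tray between -0.05 and 0.05 m and z of each of jar1, jar2, jar3 in the frame of tray below 0.01 m and angle between each of jar1, jar2, jar3's own z axis and vertical below 0.12 rad and x of jar2 in the frame of tray between -0.065 and 0.075 m and y of jar2 in the frame of tray between -0.05 and 0.05 m and x of jar3 in the frame of tray between -0.065 and 0.075 m and y of jar3 in the frame of tray between -0.05 and 0.05 m and x of rod_mid in the frame of mat between -0.08 and 0.08 m and y of rod_mid in the frame of mat between -0.045 and 0.045 m and height (world z) of rod below 0.012 m and angle between rod's own z axis and vertical below 0.15 rad and linear speed of each of rusk1, rusk2, rusk3, rusk4, jar1, jar2, jar3, tray, rod, basket below 0.03 m/s); the robot touches nothing.
It fails at once if the green cup is moved more than 40 mm (distance of cup from where it was at the start of the episode above 0.04 m).
It fails at once if the yellow spoon is moved more than 40 mm (distance of spoon from where it was at the start of the episode above 0.04 m).
It fails at once if the saucepan lid is moved more than 40 mm (distance of lid from where it was at the start of the episode above 0.04 m).
Of jar1, jar2, jar3 only 2 to 3 are there at a start; the rules pass over those that are not, and their reading is None.
Of rusk1, rusk2, rusk3, rusk4 only 2 to 4 are there at a start; the rules pass over those that are not, and their reading is None.
At some moment in a run one of rod, basket may be knocked a few centimetres aside while the robot is not near it.
It also fails if it takes over 208 s, if anything falls off the work surface, if the arm or the gripper's body presses on something with over 40 N, if the wrist force passes 120 N, or if a joint passes its speed limit or range.

## Robot

A 6-joint arm with a two-finger parallel gripper is mounted at the origin on the work surface. World frame = base frame: x ahead of the robot, y to its left, z up, the work surface at z = 0. Lengths are in m, angles in rad, forces in N, time in s.
With the tool pointing down it reaches from about 0.325 to 0.775 m from the base axis. Payload 9.3 kg.
Tool frame: the origin (TCP) lies at the very end of the fingers, on their centre line; the grasp point (between the pads) lies 19 mm behind it; z points along the fingers, x is the direction in which the jaws open and shut, and the axes are right-handed (so a half turn about z gives the same grasp; the last joint's range is limited). The gripper opens to 85 mm and grips with 20 to 120 N. Pads are 22 mm wide; open, the fingers measure 114 mm over their backs; the gripper's body (76 mm by 85 mm) begins 54 mm behind the grasp point. The pads swing forward as they close: fully open they stand 13 mm farther back than shut.
Start: joints at [1.054, 0.259, 0.021, 1.334, 0, 1.418], TCP at [0.196, 0.514, 0.231] pointing down, gripper open.
Joint ranges: [-3.04, 3.04], [-0.91, 1.82], [-1.04, 1.36], [-1.92, 1.95], [-1.52, 1.45], [-3.14, 3.14]. Speed limits (rad/s): [2.22, 2.22, 2.79, 3.14, 3.14, 3.14].

## Interface

Orientations are given as a unit quaternion [w, x, y, z].
In Python, from plant import bot gives the robot as it stands.
- The arm moves only by the tool carry_out, never from a script. Its arguments are lists of equal length, an entry for each row: "delta_pos": the shift along the tool's x, y, z in m, a list of three; "turn": the turn, a rotation vector about the tool's x, y, z in rad, a list of three. In form: {"delta_pos": [[x, y, z], ...], "turn": [[rx, ry, rz], ...]}. A call has 1 to 10 rows; each row is the pose to reach, as a shift and turn from the pose commanded when the call began, along the tool's axes at that moment; what a row does not reach only later rows make up. A row lasts 1/8 s, in which the tool goes at most 62.5 mm and 10.7 degrees, less where a joint would pass 70% of its speed; a pose out of reach is approached as far as the arm can. A call with a gripper value outside its range is refused whole. "gripper" is the opening, from 0 (shut) to 1 (fully open), set as the call begins (left out, the last holds). The fingers move at their own pace and stop on an object; "grip_force" is the grip in N (left out, the last holds). Time passes only in rows, so rows that repeat a pose let the fingers close. It gives the time, the measured TCP pose, the force and the opening at its end, in the units of the state.
- bot.state(): the state, without advancing time (a new reading comes with each control period).
- bot.snapshot(name): name is "scene" or "top" or "wrist"; returns (picture, depth): 384x512x3 uint8, red, green, blue; 384x512 float32, m along the optical axis (not along the pixel's ray), 0 where there is no reading.
- bot.get_calibration(name): a dict with "fx", "fy", "cx", "cy" (pixels), "extrinsics" (4x4, takes a point from camera to world coordinates). Camera axes: x right, y up, looking along -z (the intrinsics and any distortion apply to the point x, -y, -z); pixel columns grow to the right and rows downward; lengths in m; the calibration is good to about 2 mm. The wrist camera is an equidistant fisheye: a pixel r from the principal point sees the ray r / f radians off the axis. A picture is of the moment at which its call begins: read the wrist's pose just before it. get_calibration takes no time and is no camera call; for the wrist camera it gives the pose at the moment of the call.
- bot.finish_job(): hands the job in, once; it reports no verdict.
Trained networks look in the newest picture that a camera, given by its name, has taken for a name from the list of things; names that differ only in an ending like _2 or _b are one class to them, and where a whole thing is asked for, a point or a joint stands for the part that bears it (a point fixed in the world has none). Each returns a list of dicts, best first, with "p" (0 to 1); they miss things now and then, are a little off and sometimes report something else, mostly with a low value. They report only what shows in the picture. A call takes as long as a camera call. They do not tell look-alikes from the thing itself.
- bot.spot_in(camera, name): "rect" ([centre column, centre row, width, height] in pixels, round what is visible of it).
- bot.silhouettes(camera, name): "pixels" (384x512 bool, what is visible of it) and "rect" ([centre column, centre row, width, height] in pixels, round what is visible of it).
- bot.spot_point(camera, name): "uv" ([column, row] in pixels: a listed point, or the origin of a listed thing).
The state is a dict: "time": time; "joint_positions": joint angles; "joint_velocities": joint speeds; "joint_torque": joint torques, N m; "tool_pos": TCP position; "tcp_rot": TCP orientation; "wrist_force": force on the tool from outside, world axes, zero at the start; "ft_torque": the same for the moment, N m; "finger_gap": opening from 0.0 (shut) to 1.0 (fully open).
Only numpy, scipy, OpenCV 4.12 (cv2) and the standard library are available. Lean on these libraries where they do the work, as an engineer would, in place of code of your own. Each camera call takes 0.05 s, during which the arm holds its last target.

## Working session

There is one attempt and no reset: what is moved stays moved. The work goes in short steps, Python scripts to look and compute and a tool call to move; the robot and the scene stay as the last step left them, time stands still between calls to the robot, and variables do not carry over. Pictures are saved under pics/ and viewed, and the job is handed in when it is done.

Besides the shell and the picture viewer there is one more tool, called after ">>>" in YAML: its name, and indented under it one key for each argument. carry_out: Moves the arm, as the interface text tells. Its arguments: {"type":"object","properties":{"delta_pos":{"type":"array"},"turn":{"type":"array"},"gripper":{"type":"number"},"grip_force":{"type":"number"}},"required":["delta_pos","turn"]}

I'll start with the state and pictures from the cameras.

```bash
ls -la && mkdir -p pics
cat > h.py <<'E'
import numpy as np, cv2
from plant import bot
from scipy.spatial.transform import Rotation as R
def snap(name, save=None, scale=1.5):
    cal=bot.get_calibration(name); p,d=bot.snapshot(name)
    if save: cv2.imwrite('pics/%s.png'%save, cv2.resize(p[:,:,::-1],None,fx=scale,fy=scale,interpolation=cv2.INTER_CUBIC))
    return p,d,cal
def ray(cal,u,v,wrist=False):
    x=(np.asarray(u,float)-cal['cx'])/cal['fx']; y=(np.asarray(v,float)-cal['cy'])/cal['fy']
    if wrist:
        r=np.hypot(x,y); s=np.where(r>1e-9,np.tan(r)/np.maximum(r,1e-9),1); x=x*s;y=y*s
    return np.stack([x,-y,-np.ones_like(x)],-1)
def w(cal,u,v,depth,wrist=False):
    c=ray(cal,u,v,wrist)*np.asarray(depth)[...,None]; E=np.array(cal['extrinsics'])
    return c@E[:3,:3].T+E[:3,3]
def onz(cal,u,v,z,wrist=False):
    E=np.array(cal['extrinsics']); r=ray(cal,u,v,wrist)@E[:3,:3].T; t=(z-E[2,3])/r[...,2]
    return E[:3,3]+r*t[...,None]
def proj(cal,P):
    E=np.array(cal['extrinsics']); c=(np.asarray(P)-E[:3,3])@E[:3,:3]
    return np.stack([cal['cx']+cal['fx']*c[...,0]/-c[...,2], cal['cy']-cal['fy']*c[...,1]/-c[...,2]],-1)
def st():
    s=bot.state(); return {k:np.round(s[k],4) for k in ('time','joint_positions','tool_pos','tcp_rot','wrist_force','finger_gap')}
E
python3 - <<'E'
from h import *
np.set_printoptions(precision=4,suppress=True)
print(bot.state())
for n in ('scene','top','wrist'):
    p,d,c=snap(n,n+'0'); print(n,c)
    np.savez('pics/%s0.npz'%n,p=p,d=d,E=c['extrinsics'])
E
```

```text
total 12
drwxr-xr-x  3 agent agent 4096 Dec  6 17:38 .
drwxr-xr-x 23 root  root  4096 Dec  6 17:38 ..
drwxr-xr-x  2 agent agent 4096 Dec  6 17:38 pics
{'time': 0.0, 'joint_positions': array([ 1.0544,  0.2592,  0.0208,  1.3337, -0.    ,  1.4182]), 'joint_velocities': array([ 0.001 , -0.0008, -0.0005,  0.0018,  0.0021, -0.0024]), 'joint_torque': array([ -0.0014, -55.5643,  34.4524,   0.0138,  -0.0003,  -0.    ]), 'tool_pos': array([0.1956, 0.5138, 0.2307]), 'tcp_rot': array([ 0.0003,  0.8234,  0.5675, -0.0006]), 'wrist_force': array([-0.93  , -0.2428,  0.2621]), 'ft_torque': array([-0.0197, -0.0086, -0.0056]), 'finger_gap': 0.9961112717688912}
scene {'fx': 429.384867542984, 'fy': 429.384867542984, 'cx': 264.8307581503781, 'cy': 186.02605720857184, 'extrinsics': array([[-0.7642, -0.3932,  0.5113,  1.3   ],
       [ 0.6447, -0.4391,  0.6258,  0.8525],
       [-0.0216,  0.8078,  0.5891,  0.9626],
       [ 0.    ,  0.    ,  0.    ,  1.    ]])}
top {'fx': 466.2881162773773, 'fy': 466.2881162773773, 'cx': 261.50657698100133, 'cy': 199.19269616728536, 'extrinsics': array([[-0.0081,  0.9864, -0.1644,  0.3354],
       [-1.    , -0.0076,  0.0039, -0.0328],
       [ 0.0026,  0.1644,  0.9864,  1.4853],
       [ 0.    ,  0.    ,  0.    ,  1.    ]])}
wrist {'fx': 297.3186396354542, 'fy': 297.3186396354542, 'cx': 254.72701208825197, 'cy': 186.39462774702884, 'extrinsics': array([[ 0.3554, -0.901 , -0.2487,  0.1326],
       [ 0.9347,  0.3421,  0.0962,  0.5379],
       [-0.0016, -0.2666,  0.9638,  0.3734],
       [ 0.    ,  0.    ,  0.    ,  1.    ]])}
```

View pics/scene0.png

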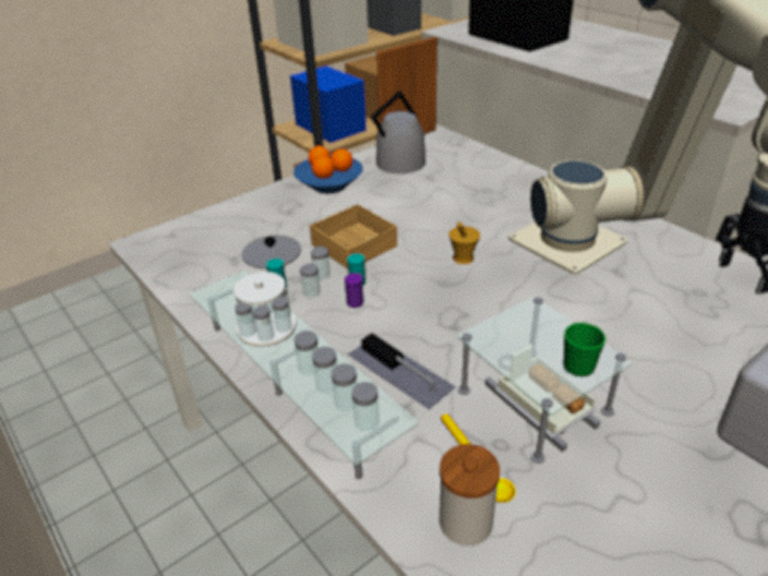

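View pics/top0.png

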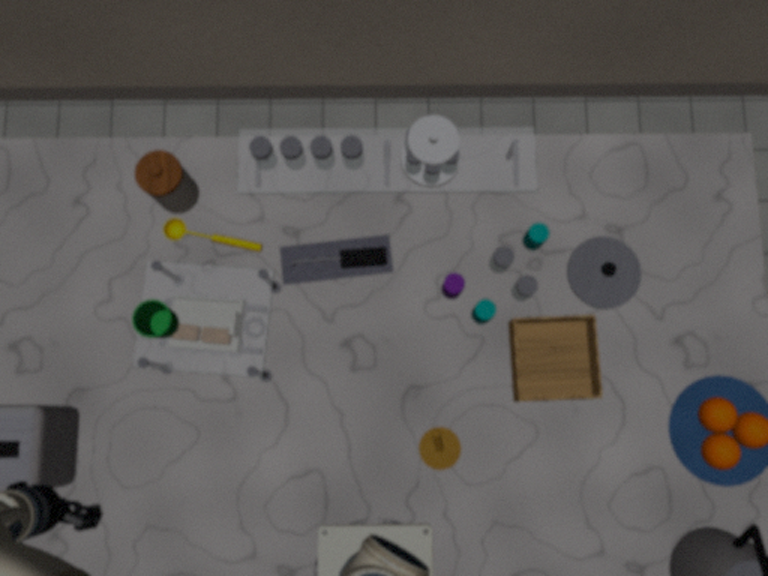

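View pics/wrist0.png

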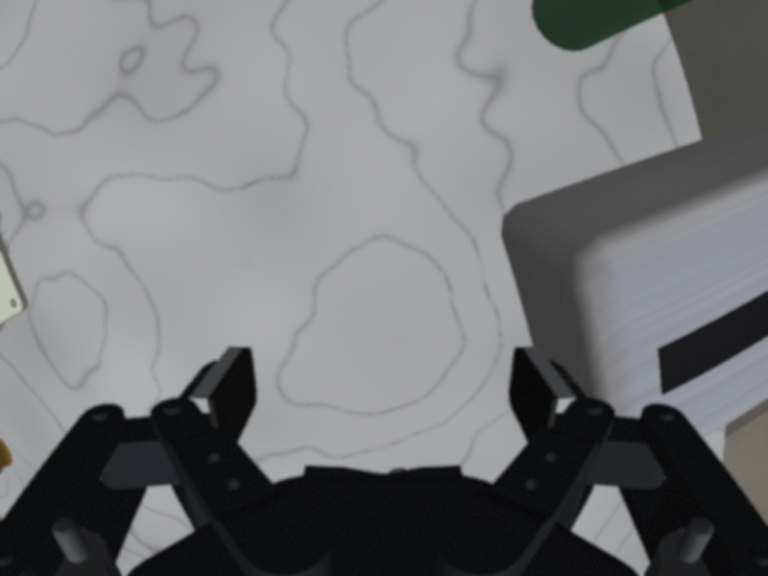

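The scene view shows the shelf at right (545,370) with the cup on it, the rod on its mat at (400,365), the basket at (353,235), and two grey jars at (310,280) and (320,262). Turquoise and purple look-alikes sit around the jars. In the top view the shelf's open front faces image right (-y), and two rusks show in the tray. Next I'll run the networks and find each position from both cameras.

Run:
```python
from h import *
np.set_printoptions(precision=4,suppress=True)
cals={n:bot.get_calibration(n) for n in ('top','scene')}
Z=dict(shelf=0,eye=.045,deck=.03,tray=.03,tray_tab=.087,rod=0,rod_tip=0,rod_mid=0,mat=0,basket=0,cup=.143,spoon=0,lid=0,rusk1=.034,jar1=0)
for n,z in Z.items():
    for c in ('top','scene'):
        r=bot.spot_point(c,n)
        for q in r[:6]:
            if q['p']>.2: print(n,c,round(q['p'],2),np.round(q['uv'],1),onz(cals[c],*q['uv'],z))
print(bot.state()['time'])
```

```text
shelf top 0.58 [187.7 219.6] [0.5184 0.1983 0.    ]
shelf top 0.23 [142.3 162.5] [0.7075 0.3501 0.    ]
shelf scene 0.93 [325.2 244.3] [ 0.5245  0.2002 -0.    ]
deck scene 0.44 [363.5 263.1] [0.5223 0.3492 0.03  ]
tray scene 0.94 [363.8 268.3] [0.5377 0.363  0.03  ]
rod top 0.8 [247.6 169.5] [0.6815 0.0059 0.    ]
rod scene 0.93 [254.9 236.5] [0.67   0.0229 0.    ]
rod_tip top 0.91 [196.9 177.4] [0.6564 0.1709 0.    ]
rod_tip top 0.3 [142.5 161.6] [0.7106 0.3495 0.    ]
rod_mid top 0.73 [225.2 174.3] [0.666  0.0789 0.    ]
rod_mid top 0.59 [333.5 174.9] [ 0.6614 -0.274   0.    ]
rod_mid top 0.3 [185.9 219. ] [0.5204 0.2041 0.    ]
rod_mid scene 0.6 [263.5 244.6] [0.6732 0.0707 0.    ]
mat top 0.81 [222.2 170.7] [0.6781 0.0887 0.    ]
mat scene 0.87 [266.3 246.7] [0.6727 0.0839 0.    ]
basket top 0.97 [365.6 239.9] [ 0.449  -0.3692  0.    ]
basket scene 0.62 [234.1 162.2] [ 0.4514 -0.3825  0.    ]
basket scene 0.62 [378.9 270.7] [0.4872 0.3829 0.    ]
cup top 0.89 [109.8 213.5] [0.5204 0.4023 0.143 ]
cup scene 0.58 [384.7 243.6] [0.5171 0.4017 0.143 ]
spoon top 0.81 [143.  160.9] [0.7
[... 295 characters left out ...]
p 0.4 [142.8 162. ] [0.7007 0.3398 0.034 ]
rusk1 scene 0.48 [377.5 268.8] [0.513  0.3922 0.034 ]
jar1 top 0.73 [320.4 209.3] [ 0.5485 -0.228   0.    ]
jar1 top 0.7 [301.3 194.6] [ 0.597  -0.1676  0.    ]
jar1 top 0.6 [355.  155.8] [ 0.7249 -0.3467  0.    ]
jar1 top 0.59 [350.6 196.7] [ 0.5889 -0.3269  0.    ]
jar1 top 0.59 [330.5 176.2] [ 0.6571 -0.2641  0.    ]
jar1 top 0.49 [195.6 178.1] [0.6541 0.1751 0.    ]
jar1 scene 0.81 [207.6 191.3] [ 0.6467 -0.288  -0.    ]
jar1 scene 0.78 [213.3 183.3] [ 0.6012 -0.3164  0.    ]
jar1 scene 0.75 [239.2 200.4] [ 0.5916 -0.1645  0.    ]
jar1 scene 0.68 [184.6 192.1] [ 0.7143 -0.3418  0.    ]
jar1 scene 0.62 [240.9 188.1] [ 0.5407 -0.2204  0.    ]
1.65
```

Run:
```python
from h import *
p=np.load('pics/top0.npz')['p'][:,:,::-1]
cv2.imwrite('pics/top0_jars.png',cv2.resize(p[130:280,280:440],None,fx=5,fy=5,interpolation=cv2.INTER_CUBIC))
cv2.imwrite('pics/top0_shelf.png',cv2.resize(p[150:270,80:270],None,fx=4.2,fy=4.2,interpolation=cv2.INTER_CUBIC))
```

```text
(no output)
```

View pics/top0_jars.png

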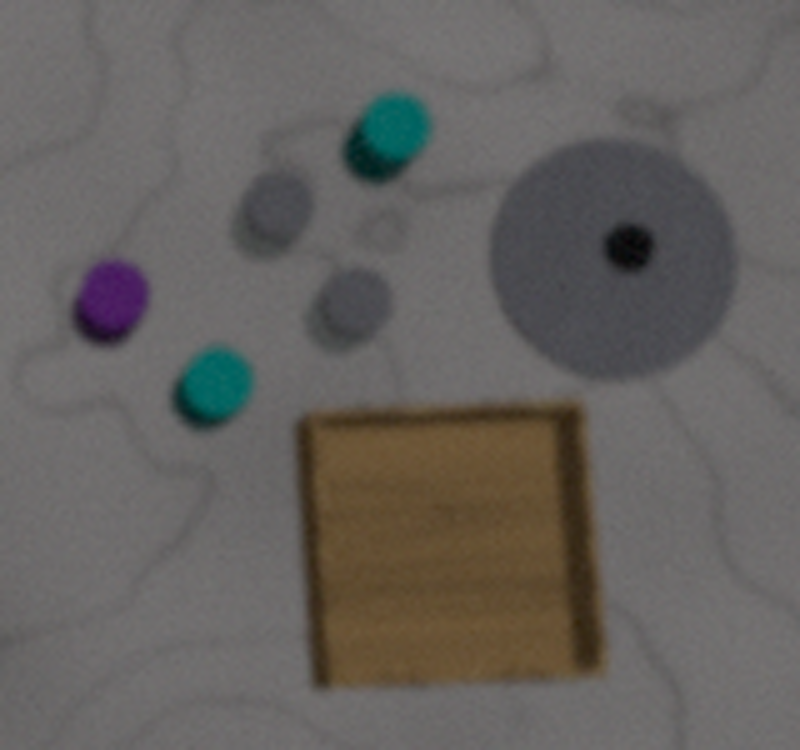

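View pics/top0_shelf.png

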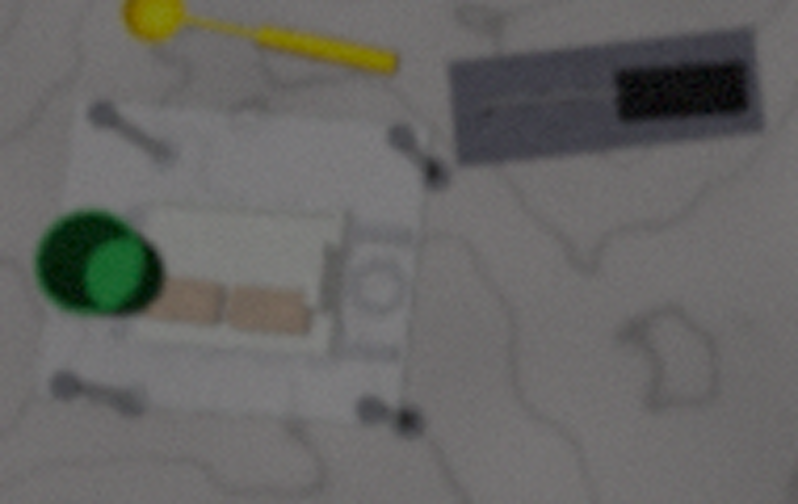

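The top crops show two grey jars at pixels (335,172) and (350,190), plus turquoise (359,156) and (323,207) and purple (302,190) look-alikes that are not wanted. The pull ring shows through the glass at about (170,218), and there are two rusks. Now I'll fit shelf, eye, rod, mat, basket and jar poses.

Run:
```python
from h import *
np.set_printoptions(precision=4,suppress=True)
cal=bot.get_calibration('top')
f=lambda x,y:(80+x/4.2-.4,150+y/4.2-.4)
tops=dict(a=(100,113),b=(400,135),c=(67,385),d=(370,407))
bots=dict(a=(165,155),b=(435,172),c=(135,403),d=(407,420))
for k in tops:
    print(k,onz(cal,*f(*tops[k]),.15),onz(cal,*f(*bots[k]),0.0))
print('eye',onz(cal,*f(378,285),.045))
print('mat corners',[onz(cal,*f(*q),0)[:2] for q in ((450,63),(750,30),(763,130),(462,165))])
print('handle corners',[onz(cal,*f(*q),0.03)[:2] for q in ((616,72),(742,62),(748,110),(620,118))])
print('tray tab', [onz(cal,*f(*q),0.105)[:2] for q in ((337,245),(330,312))])
d=np.load('pics/top0.npz')['d']
print(d[150:270:10,80:200:10])
# jars caps
g=lambda x,y:(280+x/5-.4,130+y/5-.4)
print('jars top z.076',onz(cal,*g(278,205),.076),onz(cal,*g(355,302),.076),'turq',onz(cal,*g(395,127),.076),onz(cal,*g(217,382),.076),'purple',onz(cal,*g(113,297),.076))
for q in ((303,415),(580,405),(603,672),(318,685)): print('basket top',onz(cal,*g(*q),.065))
for q in ((503,400),(580,405)): pass
dd=d
for n,q in dict(j1=(278,205),j2=(355,302)).items():
    u,v=g(*q); print(n,w(cal,u,v,d[int(round(v)),int(round(u))]))
```

```text
a [0.6287 0.4236 0.15  ] [0.6282 0.4232 0.    ]
b [0.6115 0.2145 0.15  ] [0.6132 0.2147 0.    ]
c [0.4397 0.437  0.15  ] [0.4374 0.4378 0.    ]
d [0.4231 0.2306 0.15  ] [0.423  0.2321 0.    ]
eye [0.52   0.2477 0.045 ]
mat corners [array([0.6994, 0.2047]), array([ 0.7241, -0.0289]), array([ 0.6444, -0.0385]), array([0.6186, 0.194 ])]
handle corners [array([0.6841, 0.0733]), array([ 0.6912, -0.0227]), array([ 0.6537, -0.0271]), array([0.6482, 0.0701])]
tray tab [array([0.5413, 0.2659]), array([0.4934, 0.2695])]
[[1.5295 1.5322 1.5369 1.518  1.524  1.5285 1.5309 1.5294 1.5334 1.5322
  1.5354 1.529 ]
 [1.5263 1.5288 1.5192 1.5287 1.5254 1.5237 1.5232 1.504  1.5096 1.5268
  1.5277 1.5275]
 [1.5238 1.5273 1.5231 1.5229 1.5197 1.5211 1.5232 1.5201 1.5229 1.5215
  1.5217 1.5232]
 [1.5138 1.5128 1.3642 1.3687 1.3648 1.3713 1.3681 1.3708 1.3653 1.3717
  1.3734 1.5143]
 [1.5128 1.5105 1.363  1.3689 1.3619 1.3661 1.3657 1.3668 1.3647 1.3643
  1.367  1.5152]
 [1.4956 1.5118 1.2801 1.3625 1.3554 1.3606 1.3633 1.3591 1.3545 1.3607
  1.3623 1.5029]
 [1.5038 1.2806 1.3373 1.3544 1.3563 1.3548 1.3552 1.3562 1.3513 1.359
  1.5012 1.502 ]
 [1.4916 1.2779 1.3363 1.277  1.3501 1.348  1.3549 1.3517 1.3475 1.3489
  1.4966 1.4926]
 [1.4832 1.4868 1.3444 1.3461 1.3428 1.3433 1.3492 1.3475 1.3463 1.3509
  1.4897 1.4847]
 [1.484  1.3379 1.3381 1.3396 1.3373 1.3401 1.3409 1.3443 1.3454 1.3398
  1.4845 1.4848]
 [1.4776 1.4761 1.4747 1.4771 1.4732 1.4803 1.4769 1.4753 1.3364 1.3357
  1.4682 1.478 ]
 [1.4716 1.4694 1.4738 1.47   1.477  1.4741 1.467  1.4748 1.4726 1.4689
  1.4723 1.4787]]
jars top z.076 [ 0.6583 -0.2674  0.076 ] [ 0.5968 -0.3127  0.076 ] turq [ 0.7075 -0.342   0.076 ] [ 0.5477 -0.2263  0.076 ] purple [ 0.6011 -0.1639  0.076 ]
basket top [ 0.5284 -0.2801  0.065 ]
basket top [ 0.5333 -0.4509  0.065 ]
basket top [ 0.3704 -0.4558  0.065 ]
basket top [ 0.3641 -0.2832  0.065 ]
j1 [ 0.6576 -0.2669  0.0791]
j2 [ 0.5967 -0.3125  0.0769]
```

The fits agree with each other:

| Item | Position (m) | Direction |
|---|---|---|
| Shelf | origin ≈ (0.516, 0.202) | x axis at yaw ≈ 85.7° |
| Eye | (0.520, 0.247) | – |
| Rod | handle centre (0.669, 0.023) | yaw ≈ 95° |
| Jars | (0.658, -0.267) and (0.597, -0.313) | – |
| Basket | (0.449, -0.368) | – |

For the rod, the only look-alikes are dark streaks such as the spoon at (143,161). The rod with its black handle at top (242,172) is the only match, and I'll check it close up with the wrist camera.

```bash
cat >> h.py <<'E'
def pose():
    s=bot.state(); q=s['tcp_rot']; return s['tool_pos'], R.from_quat([q[1],q[2],q[3],q[0]])
def Rt(yaw, tilt=0, axis='y'):
    """tool pointing down, tool x at world yaw (deg)"""
    y=np.radians(yaw); x=np.array([np.cos(y),np.sin(y),0]); z=np.array([0,0,-1.]); M=np.stack([x,np.cross(z,x),z],1)
    return R.from_matrix(M)*R.from_euler(axis,tilt,degrees=True)
def go(*targets, base=None):
    """targets: (pos, yaw[, tilt]) -> prints delta_pos, turn for each"""
    p,r=pose() if base is None else base
    for t in targets:
        rt=t[1] if isinstance(t[1],R) else Rt(*t[1:])
        print('d',np.round(r.inv().apply(np.array(t[0])-p),4).tolist(),'turn',np.round((r.inv()*rt).as_rotvec(),4).tolist())
E
python3 - <<'E'
from h import *
go(([.40,.15,.28],5),([.665,.035,.22],5))
E
```

```text
d [-0.2675, 0.3205, -0.0487] turn [-0.0, 0.0, 1.1197]
d [-0.2807, 0.609, 0.0113] turn [-0.0, 0.0, 1.1197]
```

>>> carry_out:
  delta_pos:
    - [-0.1,0.1,-0.05]
    - [-0.2,0.2,-0.05]
    - [-0.26,0.29,-0.05]
    - [-0.268,0.33,-0.049]
    - [-0.27,0.38,-0.04]
    - [-0.272,0.43,-0.03]
    - [-0.275,0.48,-0.02]
    - [-0.277,0.53,-0.01]
    - [-0.279,0.58,0.0]
    - [-0.2807,0.609,0.0113]
  turn:
    - [0,0,0.15]
    - [0,0,0.3]
    - [0,0,0.45]
    - [0,0,0.6]
    - [0,0,0.75]
    - [0,0,0.9]
    - [0,0,1.05]
    - [0,0,1.12]
    - [0,0,1.12]
    - [0,0,1.12]
  gripper: 1

```text
time: 2.9
tool_pos: [0.6036, 0.0691, 0.2342]
tcp_rot: [-0.0, 0.999, 0.043, 0.001]
wrist_force: [0.5, 0.5, 0.4]
finger_gap: 1.0
```

Run:
```python
from h import *
print(st())
p,d,c=snap('wrist','w1')
np.savez('pics/w1.npz',p=p,d=d,E=c['extrinsics'])
for n in ('rod','rod_tip','rod_mid'):
    for q in bot.spot_point('wrist',n)[:2]: print(n,q,onz(c,*q['uv'],0,True))
```

```text
{'time': np.float64(2.9), 'joint_positions': array([-2.4000e-02,  3.5720e-01,  1.7160e-01,  1.3841e+00,  1.0000e-04,
        1.4604e+00]), 'tool_pos': array([0.6036, 0.0691, 0.2342]), 'tcp_rot': array([-0.000e+00,  9.991e-01,  4.320e-02,  5.000e-04]), 'wrist_force': array([0.4871, 0.5296, 0.4356]), 'finger_gap': np.float64(1.0003)}
rod {'uv': [302.1, 200.6], 'p': 0.91} [0.67224424 0.01803413 0.        ]
rod_tip {'uv': [306.2, 80.5], 'p': 0.93} [0.6595198  0.17556375 0.        ]
rod_mid {'uv': [299.4, 160.6], 'p': 0.56} [0.66173638 0.07188826 0.        ]
```

View pics/w1.png

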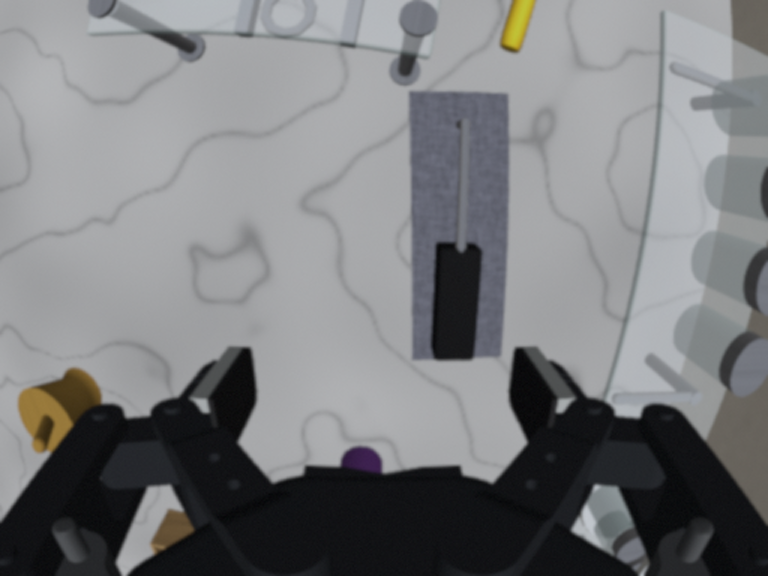

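The wrist picture shows the rod on its mat: handle at (457,300), hook tip at (461,124), hook pointing +y, and the ring under the glass at (288,12). Now I'll measure the rod axis and ring position.

Run:
```python
from h import *
np.set_printoptions(precision=4,suppress=True)
z=np.load('pics/w1.npz'); c=bot.get_calibration('wrist'); print(c['extrinsics'][:,3], np.abs(np.array(c['extrinsics'])-z['E']).max())
f=lambda x,y:(x/1.5-.17,y/1.5-.17)
print('shaft',onz(c,*f(461.5,250),.026,True),onz(c,*f(464,124),.026,True))
print('hook foot',onz(c,*f(460,124),.0,True))
print('handle far end top corners',onz(c,*f(437,243),.03,True),onz(c,*f(481,247),.03,True))
print('handle near',onz(c,*f(433,348),.03,True),onz(c,*f(475,358),.03,True))
print('eye',onz(c,*f(288,12),.045,True))
print('post feet',onz(c,*f(192,46),0,True),onz(c,*f(404,70),0,True))
print('mat',[onz(c,*f(*q),0,True)[:2] for q in ((410,93),(508,95),(501,357),(413,359))])
im=z['p'][:,:,::-1]
cv2.imwrite('pics/w1rod.png',cv2.resize(im[50:250,250:360],None,fx=5,fy=3,interpolation=cv2.INTER_CUBIC)[:600])
```

```text
[0.5968 0.1371 0.3755 1.    ] 0.0035542613903915277
shaft [0.6658 0.071  0.026 ] [0.6567 0.1715 0.026 ]
hook foot [0.6578 0.1736 0.    ]
handle far end top corners [0.6446 0.0756 0.03  ] [0.6806 0.0758 0.03  ]
handle near [ 0.6522 -0.0144  0.03  ] [ 0.6902 -0.0214  0.03  ]
eye [0.5156 0.2471 0.045 ]
post feet [0.4185 0.2329 0.    ] [0.6072 0.2147 0.    ]
mat [array([0.6138, 0.1952]), array([0.697 , 0.2046]), array([ 0.7237, -0.0326]), array([ 0.6397, -0.0402])]
```

View pics/w1rod.png

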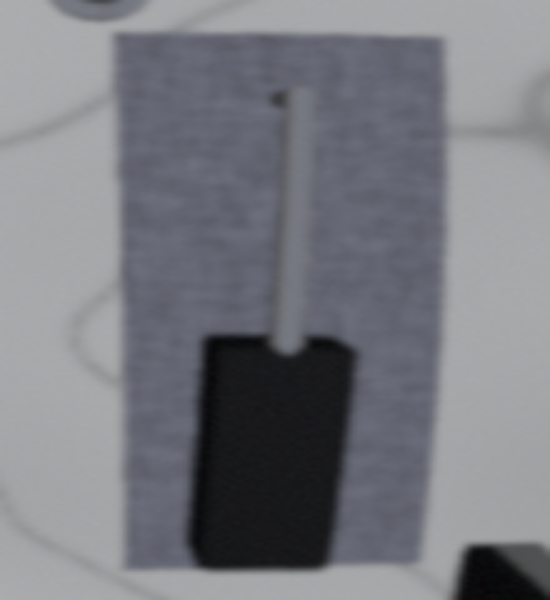

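Run:
```python
from h import *
np.set_printoptions(precision=4,suppress=True)
z=np.load('pics/w1.npz'); c=bot.get_calibration('wrist'); c['extrinsics']=z['E']
f=lambda x,y:(x/1.5-.17,y/1.5-.17)
print('shaft',onz(c,*f(461.5,250),.026,True),onz(c,*f(464,124),.026,True))
print('eye',onz(c,*f(288,12),.045,True))
print('post feet',onz(c,*f(192,46),0,True),onz(c,*f(404,70),0,True))
print('mat',[onz(c,*f(*q),0,True)[:2] for q in ((410,93),(508,95),(501,357),(413,359))])
print(st()['tool_pos'])
go(([.6705,.018,.12],5.2),([.6705,.018,.003],5.2))
```

```text
shaft [0.6682 0.07   0.026 ] [0.659  0.1709 0.026 ]
eye [0.5172 0.2466 0.045 ]
post feet [0.4201 0.2321 0.    ] [0.6092 0.2142 0.    ]
mat [array([0.6159, 0.1947]), array([0.6995, 0.2043]), array([ 0.7266, -0.0341]), array([ 0.6422, -0.0417])]
[0.6022 0.0699 0.2328]
d [0.0639, 0.0576, 0.1126] turn [-0.0004, 0.0024, -0.0054]
d [0.0641, 0.0576, 0.2296] turn [-0.0004, 0.0024, -0.0054]
```

>>> carry_out:
  delta_pos:
    - [0.03,0.03,0.04]
    - [0.064,0.0576,0.08]
    - [0.064,0.0576,0.12]
    - [0.064,0.0576,0.15]
    - [0.064,0.0576,0.17]
    - [0.064,0.0576,0.17]
  turn:
    - [0,0,0]
    - [0,0,0]
    - [0,0,0]
    - [0,0,0]
    - [0,0,0]
    - [0,0,0]

```text
time: 3.85
tool_pos: [0.6692, 0.02, 0.0638]
tcp_rot: [-0.0, 0.999, 0.044, -0.001]
wrist_force: [0.8, 0.1, -0.2]
finger_gap: 1.0
```

Run:
```python
from h import *
print(st())
p,d,c=snap('wrist','w2')
go(([.671,.018,.003],5.2))
```

```text
{'time': np.float64(3.85), 'joint_positions': array([-9.5400e-02,  5.4370e-01,  3.7000e-02,  1.0660e+00,  1.0000e-04,
        1.3872e+00]), 'tool_pos': array([0.6692, 0.02  , 0.0638]), 'tcp_rot': array([-2.00e-04,  9.99e-01,  4.41e-02, -1.00e-03]), 'wrist_force': array([ 0.7818,  0.0678, -0.1935]), 'finger_gap': np.float64(0.9996)}
d [0.0008, 0.0018, 0.062] turn [-0.0001, -0.0001, -0.0027]
```

View pics/w2.png

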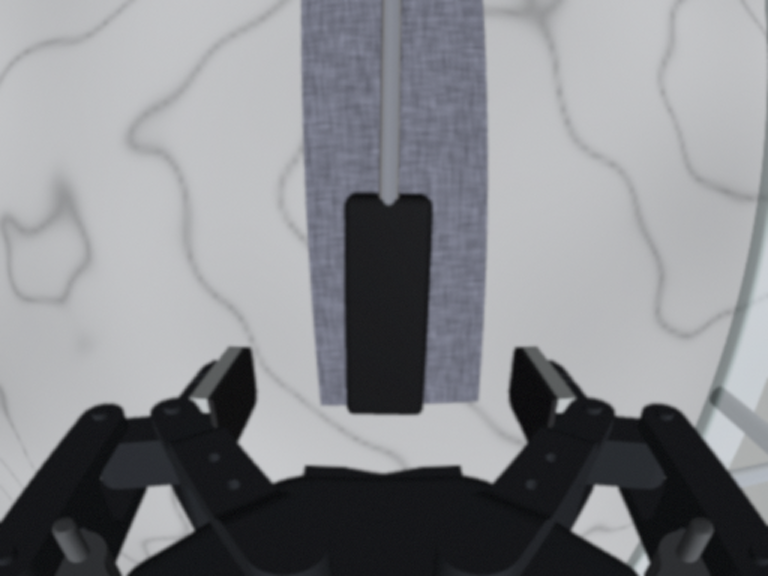

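The handle (388,300) sits centred between the pads at (383,380) and is well aligned. Going down and closing.

>>> carry_out:
  delta_pos:
    - [0.001,0.002,0.02]
    - [0.001,0.002,0.04]
    - [0.001,0.002,0.055]
    - [0.001,0.002,0.061]
    - [0.001,0.002,0.061]
    - [0.001,0.002,0.061]
  turn:
    - [0,0,0]
    - [0,0,0]
    - [0,0,0]
    - [0,0,0]
    - [0,0,0]
    - [0,0,0]

```text
time: 4.65
tool_pos: [0.6722, 0.017, 0.004]
tcp_rot: [0.0, 0.999, 0.044, 0.001]
wrist_force: [0.1, 0.6, 0.5]
finger_gap: 0.996
```

>>> carry_out:
  delta_pos:
    - [0,0,0]
    - [0,0,0]
    - [0,0,0]
    - [0,0,0]
    - [0,0,0]
    - [0,0,0]
    - [0,0,0]
    - [0,0,0]
  turn:
    - [0,0,0]
    - [0,0,0]
    - [0,0,0]
    - [0,0,0]
    - [0,0,0]
    - [0,0,0]
    - [0,0,0]
    - [0,0,0]
  gripper: 0
  grip_force: 60

```text
time: 5.65
tool_pos: [0.672, 0.0169, 0.0035]
tcp_rot: [0.0, 0.999, 0.043, 0.0]
wrist_force: [-1.0, 0.0, 5.2]
finger_gap: 0.41
```

Run:
```python
from h import *
print(st())
go(([.671,.018,.10],5.2))
```

```text
{'time': np.float64(5.65), 'joint_positions': array([-0.0995,  0.5954, -0.0365,  0.9382,  0.    ,  1.3843]), 'tool_pos': array([0.672 , 0.0169, 0.0035]), 'tcp_rot': array([0.000e+00, 9.991e-01, 4.350e-02, 3.000e-04]), 'wrist_force': array([-0.9606,  0.0345,  5.1997]), 'finger_gap': np.float64(0.41)}
d [-0.0009, -0.0012, -0.0965] turn [0.0001, -0.0007, -0.0038]
```

>>> carry_out:
  delta_pos:
    - [0,0,-0.03]
    - [0,0.02,-0.06]
    - [0,0.04,-0.09]
    - [-0.03,0.06,-0.1]
    - [-0.07,0.06,-0.1]
    - [-0.11,0.06,-0.1]
    - [-0.15,0.06,-0.1]
    - [-0.176,0.05,-0.1]
    - [-0.176,0.05,-0.1]
  turn:
    - [0,0,0]
    - [0,0,0]
    - [0,0,0.05]
    - [0,0,0.1]
    - [0,0,0.162]
    - [0,0,0.162]
    - [0,0,0.162]
    - [0,0,0.162]
    - [0,0,0.162]

```text
time: 6.78
tool_pos: [0.4988, -0.0477, 0.1031]
tcp_rot: [-0.0, 0.999, -0.038, -0.001]
wrist_force: [0.4, -0.1, -0.9]
finger_gap: 0.411
```

Run:
```python
from h import *
print(st())
p,d,c=snap('wrist','w3'); np.savez('pics/w3.npz',p=p,d=d,E=c['extrinsics'])
p,d,c=snap('scene','s3')
cv2.imwrite('pics/s3c.png',cv2.resize(p[150:330,220:440,::-1],None,fx=3.5,fy=3.3,interpolation=cv2.INTER_CUBIC))
for n in ('eye','rod_tip'):
  for q in bot.spot_point('wrist',n)[:2]: print(n,q)
```

```text
{'time': np.float64(6.775), 'joint_positions': array([-0.2629,  0.2515, -0.3299,  0.9907,  0.    ,  1.383 ]), 'tool_pos': array([ 0.4988, -0.0477,  0.1031]), 'tcp_rot': array([-2.000e-04,  9.993e-01, -3.750e-02, -6.000e-04]), 'wrist_force': array([ 0.3908, -0.0745, -0.9017]), 'finger_gap': np.float64(0.4105)}
```

View pics/w3.png

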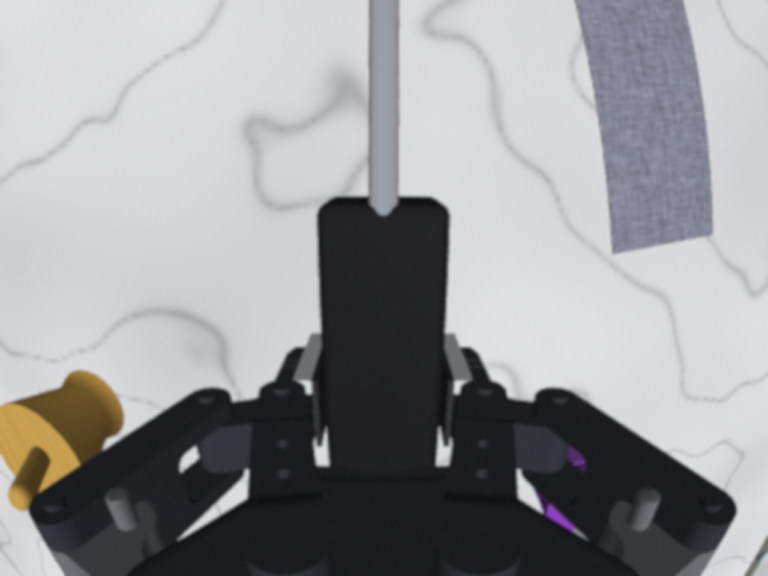

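View pics/s3c.png

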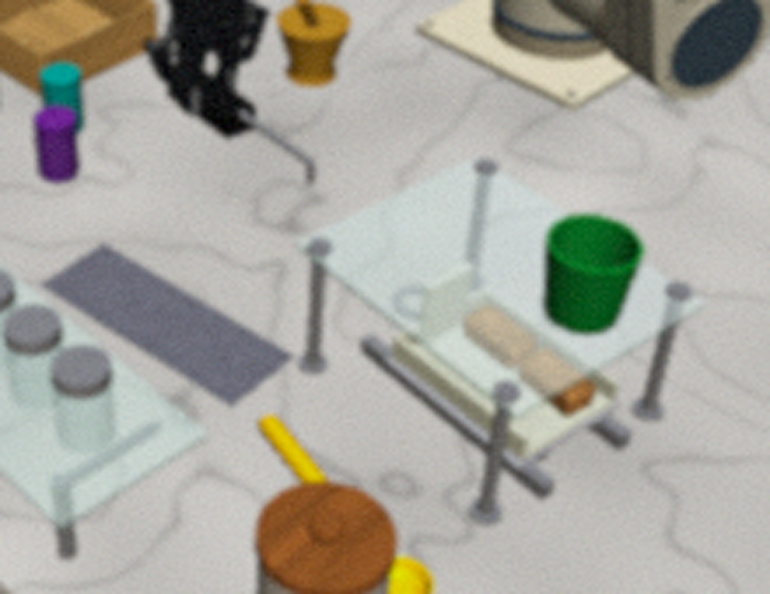

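The rod is held level and centred in the pads. In the scene crop the hook tip is at (310,180) and the ring under the glass at (410,300). I'll calibrate both cameras on the known tip and re-measure the ring.

Run:
```python
from h import *
np.set_printoptions(precision=4,suppress=True)
cs=bot.get_calibration('scene'); ct=bot.get_calibration('top')
f=lambda x,y:(220+x/3.5-.4,150+y/3.3-.4)
print('scene tip',onz(cs,*f(310,181),.0996),'eye',onz(cs,*f(411,302),.045))
p,d,c=snap('top','t3')
cv2.imwrite('pics/t3c.png',cv2.resize(p[150:270,120:280,::-1],None,fx=5,fy=5,interpolation=cv2.INTER_CUBIC))
for n in ('eye','rod_tip'):
  for cam,c in (('top',ct),('scene',cs)):
    for q in bot.spot_point(cam,n)[:2]: print(n,cam,q,onz(c,*q['uv'],.0996 if n=='rod_tip' else .045))
```

```text
scene tip [0.512  0.1054 0.0996] eye [0.5234 0.245  0.045 ]
rod_tip top {'uv': [215.6, 217.6], 'p': 0.41} [0.5115 0.0995 0.0996]
rod_tip scene {'uv': [311.3, 204.3], 'p': 0.81} [0.5039 0.1115 0.0996]
rod_tip scene {'uv': [323.8, 242.8], 'p': 0.37} [0.6032 0.2608 0.0996]
```

View pics/t3c.png

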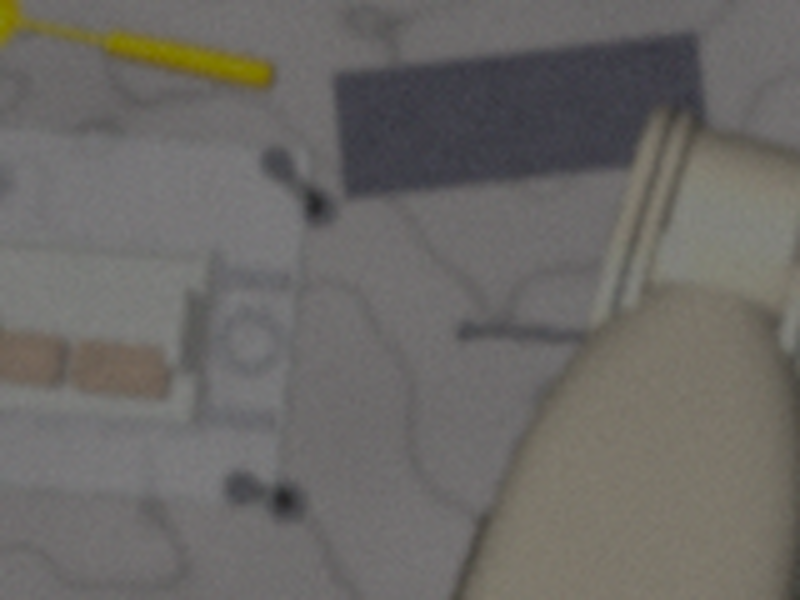

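Run:
```python
from h import *
np.set_printoptions(precision=4,suppress=True)
ct=bot.get_calibration('top')
f=lambda x,y:(120+x/5-.4,150+y/5-.4)
print('tip end blob',onz(ct,*f(466,331),.115),'eye',onz(ct,*f(249,341),.045))
print('posts',onz(ct,*f(318,205),0),onz(ct,*f(287,500),0))
print(st())
go(([.505,.002,.0655],-4.3),)
```

```text
tip end blob [0.515  0.1063 0.115 ] eye [0.519  0.2483 0.045 ]
posts [0.6131 0.2146 0.    ] [0.423  0.2305 0.    ]
{'time': np.float64(7.225), 'joint_positions': array([-0.2627,  0.2548, -0.326 ,  0.9905, -0.    ,  1.383 ]), 'tool_pos': array([ 0.5011, -0.0482,  0.1028]), 'tcp_rot': array([-0.    ,  0.9993, -0.0375, -0.0002]), 'wrist_force': array([-0.0335, -1.0242, -1.2173]), 'finger_gap': np.float64(0.4084)}
d [0.0002, -0.0503, 0.0374] turn [-0.0001, 0.0004, 0.0001]
```

>>> carry_out:
  delta_pos:
    - [0,-0.025,0.02]
    - [0,-0.05,0.037]
    - [-0.001,-0.07,0.037]
    - [-0.002,-0.09,0.037]
    - [-0.003,-0.11,0.037]
    - [-0.003,-0.125,0.037]
    - [-0.003,-0.135,0.037]
    - [-0.003,-0.14,0.037]
    - [-0.003,-0.14,0.037]
    - [-0.003,-0.14,0.037]
  turn:
    - [0,0,0]
    - [0,0,0]
    - [0,0,0]
    - [0,0,0]
    - [0,0,0]
    - [0,0,0]
    - [0,0,0]
    - [0,0,0]
    - [0,0,0]
    - [0,0,0]

```text
time: 8.48
tool_pos: [0.5083, 0.0913, 0.0661]
tcp_rot: [0.0, 0.999, -0.038, -0.0]
wrist_force: [-0.0, -0.6, -2.0]
finger_gap: 0.412
```

Run:
```python
from h import *
print(st())
p,d,c=snap('scene','s4')
cv2.imwrite('pics/s4c.png',cv2.resize(p[170:290,280:410,::-1],None,fx=5,fy=5,interpolation=cv2.INTER_CUBIC))
p,d,c=snap('wrist','w4'); 
cv2.imwrite('pics/w4c.png',cv2.resize(p[0:140,160:360,::-1],None,fx=4,fy=4,interpolation=cv2.INTER_CUBIC))
```

```text
{'time': np.float64(8.475), 'joint_positions': array([ 1.5200e-02,  3.0850e-01, -3.5440e-01,  9.0800e-01, -1.0000e-04,
        1.6614e+00]), 'tool_pos': array([0.5083, 0.0913, 0.0661]), 'tcp_rot': array([ 1.000e-04,  9.993e-01, -3.770e-02, -0.000e+00]), 'wrist_force': array([-0.042 , -0.5748, -1.9602]), 'finger_gap': np.float64(0.4119)}
```

View pics/s4c.png

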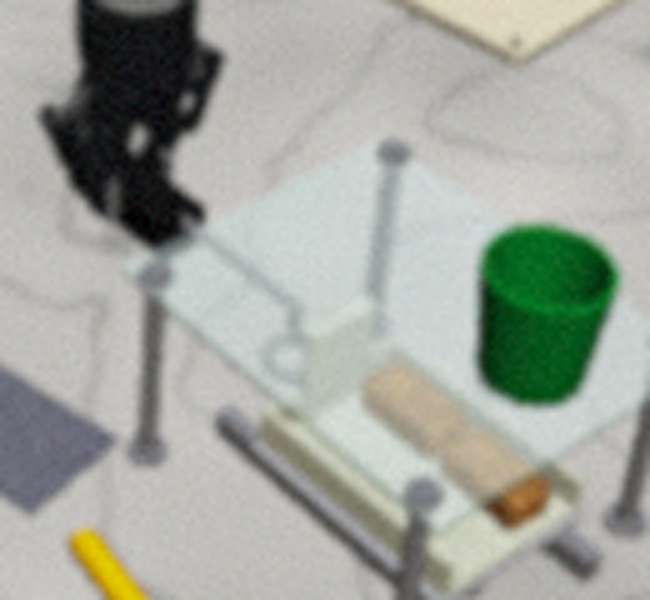

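View pics/w4c.png

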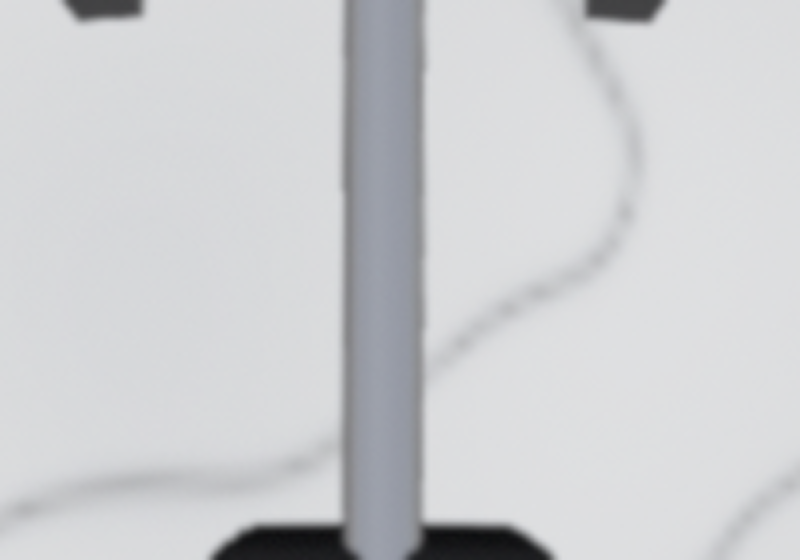

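Run:
```python
from h import *
np.set_printoptions(precision=4,suppress=True)
c=bot.get_calibration('scene')
k=lambda P:(proj(c,P)-[280,170]+.4)*5
print('tip pred',k([.52,.2466,.0626]),'tip lowered',k([.52,.2466,.045]),'ring if at est',k([.5205,.2475,.045]))
print('+10mm x',k([.53,.2466,.045])-k([.52,.2466,.045]),'+10mm y',k([.52,.2566,.045])-k([.52,.2466,.045]))
print(bot.state()['tool_pos'])
```

```text
tip pred [295.2193 335.2335] tip lowered [292.9352 356.3934] ring if at est [293.4859 357.5281]
+10mm x [-11.0635   7.4955] +10mm y [12.296  8.492]
[0.5083 0.0913 0.0661]
```

Predicted and observed tip pixels agree, and the ring centre is within about 3 mm. Lowering the hook into the ring.

>>> carry_out:
  delta_pos:
    - [0.0015,0,0.008]
    - [0.0015,0,0.016]
    - [0.0015,0,0.023]
    - [0.0015,0,0.0285]
    - [0.0015,0,0.0285]
  turn:
    - [0,0,0]
    - [0,0,0]
    - [0,0,0]
    - [0,0,0]
    - [0,0,0]

```text
time: 9.2
tool_pos: [0.5095, 0.0916, 0.0371]
tcp_rot: [0.0, 0.999, -0.037, -0.0]
wrist_force: [0.5, 0.6, -1.9]
finger_gap: 0.411
```

Run:
```python
from h import *
print(st())
p,d,c=snap('scene','s5')
cv2.imwrite('pics/s5c.png',cv2.resize(p[170:290,280:410,::-1],None,fx=5,fy=5,interpolation=cv2.INTER_CUBIC))
```

```text
{'time': np.float64(9.2), 'joint_positions': array([ 0.0156,  0.3411, -0.3926,  0.838 , -0.    ,  1.6614]), 'tool_pos': array([0.5095, 0.0916, 0.0371]), 'tcp_rot': array([ 0.000e+00,  9.993e-01, -3.750e-02, -5.000e-04]), 'wrist_force': array([ 0.4972,  0.6116, -1.933 ]), 'finger_gap': np.float64(0.4107)}
```

View pics/s5c.png

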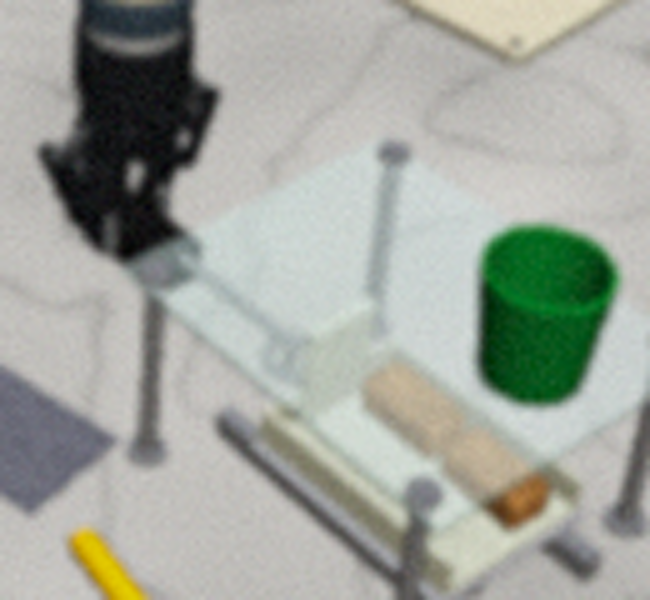

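The hook at (293,355) stands in the ring with no contact force. Pulling out gently along tool +y.

>>> carry_out:
  delta_pos:
    - [0,0.004,0]
    - [0,0.01,0]
    - [0,0.018,0]
    - [0,0.028,0]
    - [0,0.039,0]
    - [0,0.05,0]
    - [0,0.062,0]
    - [0,0.074,0]
    - [0,0.086,0]
    - [0,0.098,0]
  turn:
    - [0,0,0]
    - [0,0,0]
    - [0,0,0]
    - [0,0,0]
    - [0,0,0]
    - [0,0,0]
    - [0,0,0]
    - [0,0,0]
    - [0,0,0]
    - [0,0,0]

```text
time: 10.5
tool_pos: [0.5021, -0.007, 0.0375]
tcp_rot: [-0.0, 0.999, -0.037, -0.0]
wrist_force: [-2.0, 2.1, -0.5]
finger_gap: 0.411
```

>>> carry_out:
  delta_pos:
    - [0,0.012,0]
    - [0,0.025,0]
    - [0,0.038,0]
    - [0,0.051,0]
    - [0,0.064,0]
    - [0,0.077,0]
    - [0,0.09,0]
    - [0,0.102,0]
    - [0,0.112,0]
    - [0,0.12,0]
  turn:
    - [0,0,0]
    - [0,0,0]
    - [0,0,0]
    - [0,0,0]
    - [0,0,0]
    - [0,0,0]
    - [0,0,0]
    - [0,0,0]
    - [0,0,0]
    - [0,0,0]

```text
time: 11.75
tool_pos: [0.493, -0.1266, 0.0375]
tcp_rot: [0.0, 0.999, -0.038, -0.0]
wrist_force: [-4.5, 2.0, -2.4]
finger_gap: 0.409
```

Run:
```python
from h import *
print(st())
p,d,c=snap('scene','s6'); p,d,c=snap('top','t6')
```

```text
{'time': np.float64(11.75), 'joint_positions': array([-4.1620e-01,  3.2810e-01, -4.1230e-01,  8.3110e-01, -4.0000e-04,
        1.2296e+00]), 'tool_pos': array([ 0.493 , -0.1266,  0.0375]), 'tcp_rot': array([ 1.000e-04,  9.993e-01, -3.750e-02, -4.000e-04]), 'wrist_force': array([-4.4989,  2.003 , -2.3584]), 'finger_gap': np.float64(0.409)}
```

View pics/s6.png

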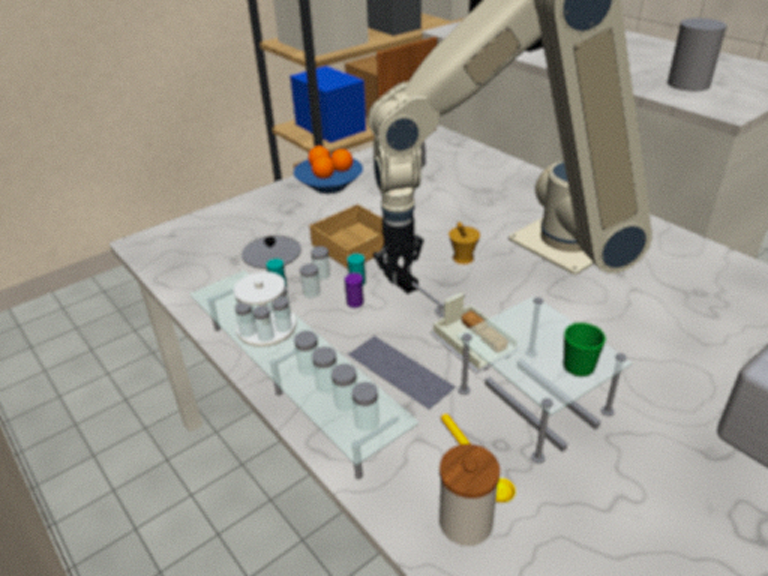

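The carrier is about 210 mm out. A small side force of -4.5 N in x shows the true slide direction leans slightly to -x, so I'll correct for that over the last stretch.

>>> carry_out:
  delta_pos:
    - [-0.002,0.008,0]
    - [-0.003,0.016,0]
    - [-0.004,0.024,0]
    - [-0.005,0.031,0]
    - [-0.005,0.036,0]
    - [-0.005,0.04,0]
    - [-0.005,0.043,0]
    - [-0.005,0.043,0]
  turn:
    - [0,0,0]
    - [0,0,0]
    - [0,0,0]
    - [0,0,0]
    - [0,0,0]
    - [0,0,0]
    - [0,0,0]
    - [0,0,0]

```text
time: 12.85
tool_pos: [0.4842, -0.1631, 0.0364]
tcp_rot: [-0.006, 0.999, -0.036, -0.001]
wrist_force: [0.9, 27.1, -2.4]
finger_gap: 0.407
```

Run:
```python
from h import *
print(st())
```

```text
{'time': np.float64(12.85), 'joint_positions': array([-0.4945,  0.3348, -0.4051,  0.8374,  0.0092,  1.1484]), 'tool_pos': array([ 0.4842, -0.1631,  0.0364]), 'tcp_rot': array([-5.600e-03,  9.993e-01, -3.610e-02, -9.000e-04]), 'wrist_force': array([ 0.8792, 27.1161, -2.4194]), 'finger_gap': np.float64(0.4072)}
```

>>> carry_out:
  delta_pos:
    - [0,-0.008,0]
    - [0,-0.016,0]
    - [0,-0.016,0]
    - [0,-0.016,-0.01]
    - [0,-0.016,-0.02]
    - [0,-0.016,-0.03]
    - [0,-0.016,-0.04]
    - [0,-0.016,-0.055]
    - [0,-0.016,-0.07]
  turn:
    - [0,0,0]
    - [0,0,0]
    - [0,0,0]
    - [0,0,0]
    - [0,0,0]
    - [0,0,0]
    - [0,0,0]
    - [0,0,0]
    - [0,0,0]

```text
time: 13.98
tool_pos: [0.4864, -0.1524, 0.1088]
tcp_rot: [0.0, 0.999, -0.037, 0.0]
wrist_force: [0.1, -0.1, -2.1]
finger_gap: 0.406
```

Run:
```python
from h import *
print(st())
p,d,c=snap('scene','s7'); p,d,c=snap('top','t7')
go(([.672,-.06,.11],5.0),([.672,.016,.06],5),([.672,.016,.006],5.0))
```

```text
{'time': np.float64(13.975), 'joint_positions': array([-0.4683,  0.2594, -0.3025,  1.0087,  0.    ,  1.1775]), 'tool_pos': array([ 0.4864, -0.1524,  0.1088]), 'tcp_rot': array([ 0.000e+00,  9.993e-01, -3.750e-02,  1.000e-04]), 'wrist_force': array([ 0.075, -0.088, -2.052]), 'finger_gap': np.float64(0.4064)}
d [0.1772, -0.1064, -0.0] turn [0.0014, -0.0027, -0.1622]
d [0.1714, -0.1822, 0.0499] turn [0.0014, -0.0027, -0.1622]
d [0.1712, -0.1823, 0.1039] turn [0.0014, -0.0027, -0.1622]
```

View pics/s7.png

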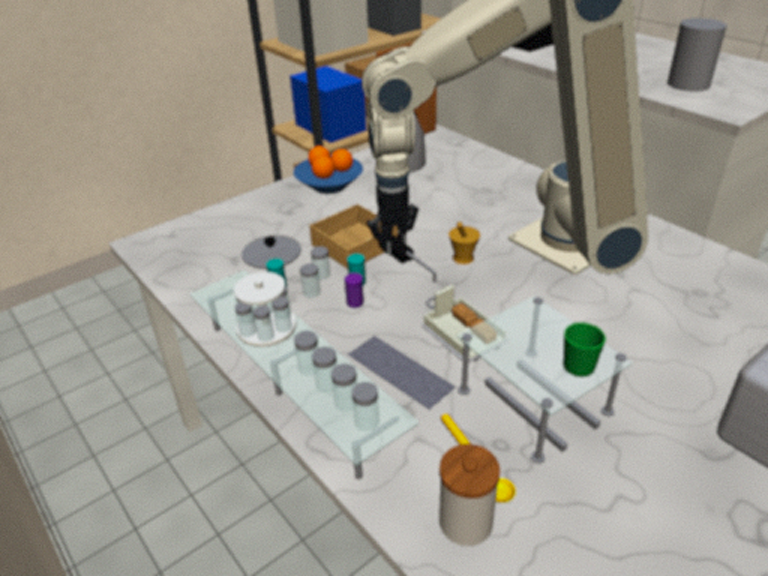

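View pics/t7.png

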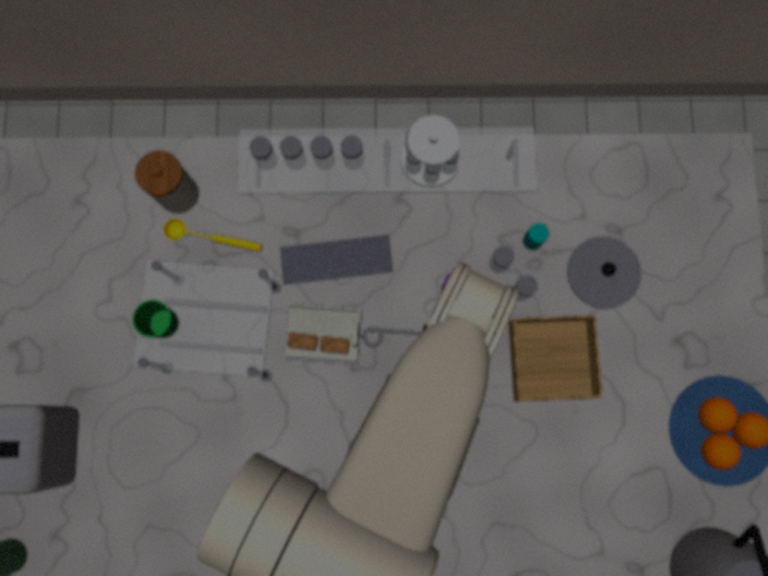

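Both views confirm the carrier is fully out, with the tray in front of the glass and the ring at top (373,337). Laying the rod back on the mat.

>>> carry_out:
  delta_pos:
    - [0.04,-0.02,0]
    - [0.08,-0.05,0]
    - [0.12,-0.08,0]
    - [0.15,-0.11,0]
    - [0.172,-0.15,0.01]
    - [0.174,-0.18,0.03]
    - [0.174,-0.19,0.06]
    - [0.174,-0.19,0.085]
    - [0.174,-0.19,0.095]
    - [0.174,-0.19,0.1]
  turn:
    - [0,0,-0.05]
    - [0,0,-0.1]
    - [0,0,-0.162]
    - [0,0,-0.162]
    - [0,0,-0.162]
    - [0,0,-0.162]
    - [0,0,-0.162]
    - [0,0,-0.162]
    - [0,0,-0.162]
    - [0,0,-0.162]

```text
time: 15.32
tool_pos: [0.6742, 0.0239, 0.0073]
tcp_rot: [-0.0, 0.999, 0.043, -0.0]
wrist_force: [-0.1, -0.0, -1.9]
finger_gap: 0.405
```

Run:
```python
from h import *
print(st())
```

```text
{'time': np.float64(15.325), 'joint_positions': array([-0.0888,  0.5961, -0.0239,  0.9512,  0.    ,  1.3952]), 'tool_pos': array([0.6742, 0.0239, 0.0073]), 'tcp_rot': array([-0.000e+00,  9.991e-01,  4.330e-02, -2.000e-04]), 'wrist_force': array([-0.1269, -0.009 , -1.9069]), 'finger_gap': np.float64(0.4054)}
```

>>> carry_out:
  delta_pos:
    - [0,0,0.002]
    - [0,0,0.0035]
    - [0,0,0.0035]
  turn:
    - [0,0,0]
    - [0,0,0]
    - [0,0,0]

```text
time: 15.7
tool_pos: [0.6744, 0.0239, 0.0046]
tcp_rot: [0.0, 0.999, 0.043, 0.0]
wrist_force: [0.2, 0.0, -0.8]
finger_gap: 0.41
```

>>> carry_out:
  delta_pos:
    - [0,0,0]
    - [0,0,0]
    - [0,0,0]
    - [0,0,0]
    - [0,0,-0.02]
    - [0,0,-0.06]
    - [0,0,-0.12]
    - [0,0,-0.18]
    - [0,0,-0.22]
    - [0,0,-0.22]
  turn:
    - [0,0,0]
    - [0,0,0]
    - [0,0,0]
    - [0,0,0]
    - [0,0,0]
    - [0,0,0]
    - [0,0,0]
    - [0,0,0]
    - [0,0,0]
    - [0,0,0]
  gripper: 1

```text
time: 16.95
tool_pos: [0.6754, 0.024, 0.2281]
tcp_rot: [0.0, 0.999, 0.044, 0.003]
wrist_force: [0.7, -0.2, -1.1]
finger_gap: 0.999
```

Run:
```python
from h import *
print(st())
p,d,c=snap('wrist','w8'); np.savez('pics/w8.npz',p=p,d=d,E=c['extrinsics'])
# tray measurement pose: hover behind tray
go(([.50,0.0,.26],5),([.5,.03,.26],85.0-180),([.5,.03,.26],85.0))
```

```text
{'time': np.float64(16.95), 'joint_positions': array([-0.0885,  0.4785,  0.3498,  1.4356,  0.    ,  1.3953]), 'tool_pos': array([0.6754, 0.024 , 0.2281]), 'tcp_rot': array([4.00e-04, 9.99e-01, 4.35e-02, 3.20e-03]), 'wrist_force': array([ 0.7233, -0.1798, -1.0623]), 'finger_gap': np.float64(0.9989)}
d [-0.176, 0.0088, -0.035] turn [0.0005, -0.0028, -0.0002]
d [-0.1734, -0.0211, -0.035] turn [-0.0021, -0.0025, 1.7451]
d [-0.1734, -0.0211, -0.035] turn [0.0023, -0.002, -1.3965]
```

View pics/w8.png

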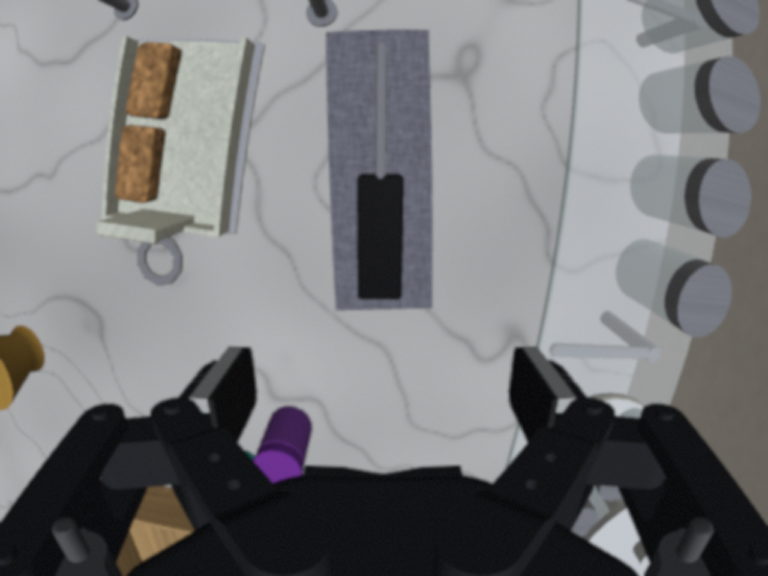

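The rod lies on the mat at (380,240). The drawn-out tray holds two rusks at (153,80) and (140,162), the tab is at (145,225) and the ring at (160,258). Moving over the tab and turning the jaws along the tray.

>>> carry_out:
  delta_pos:
    - [-0.03,0,-0.02]
    - [-0.06,0,-0.03]
    - [-0.1,-0.01,-0.035]
    - [-0.14,-0.015,-0.035]
    - [-0.173,-0.02,-0.035]
    - [-0.173,-0.02,-0.035]
    - [-0.173,-0.02,-0.035]
    - [-0.173,-0.02,-0.035]
    - [-0.173,-0.02,-0.035]
    - [-0.173,-0.02,-0.035]
  turn:
    - [0,0,-0.17]
    - [0,0,-0.34]
    - [0,0,-0.51]
    - [0,0,-0.68]
    - [0,0,-0.85]
    - [0,0,-1.02]
    - [0,0,-1.19]
    - [0,0,-1.36]
    - [0,0,-1.397]
    - [0,0,-1.397]

```text
time: 18.25
tool_pos: [0.4998, 0.029, 0.2584]
tcp_rot: [-0.001, 0.738, 0.675, -0.0]
wrist_force: [-0.3, 0.3, -0.3]
finger_gap: 1.003
```

Run:
```python
from h import *
print(st())
p,d,c=snap('wrist','w9'); np.savez('pics/w9.npz',p=p,d=d,E=c['extrinsics'])
for n in ('tray_tab','eye','tray','deck'):
    z=dict(tray_tab=.087,eye=.045,tray=.03,deck=.03)[n]
    for q in bot.spot_point('wrist',n)[:2]: print(n,q,onz(c,*q['uv'],z,True))
```

```text
{'time': np.float64(18.25), 'joint_positions': array([-0.1098,  0.1681, -0.0289,  1.3752, -0.    , -0.0204]), 'tool_pos': array([0.4998, 0.029 , 0.2584]), 'tcp_rot': array([-5.000e-04,  7.380e-01,  6.748e-01, -5.000e-04]), 'wrist_force': array([-0.3313,  0.2807, -0.2635]), 'finger_gap': np.float64(1.0032)}
tray_tab {'uv': [262.2, 168.5], 'p': 0.89} [0.49968353 0.03694174 0.087     ]
eye {'uv': [231.9, 158.2], 'p': 0.57} [0.49253155 0.00158354 0.045     ]
tray {'uv': [316.2, 159.8], 'p': 0.67} [0.50626379 0.10751862 0.03      ]
deck {'uv': [266.1, 267.0], 'p': 0.73} [0.65573985 0.03130791 0.03      ]
```

View pics/w9.png

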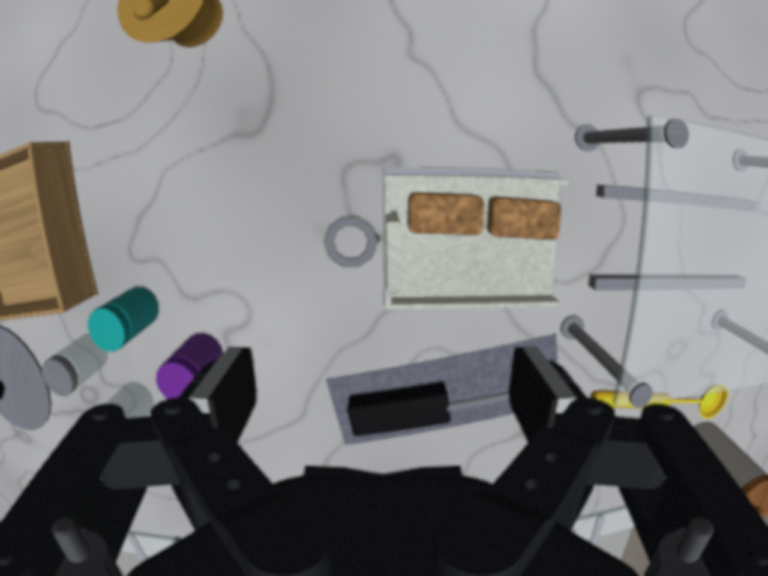

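From above, the tray spans (385..565, 172..307) with the tab edge-on near (393,215) and the ring at (351,241). I'll zoom in to measure.

Run:
```python
from h import *
p=np.load('pics/w9.npz')['p']
im=cv2.resize(p[105:215,205:385,::-1],None,fx=4.4,fy=4.4,interpolation=cv2.INTER_CUBIC)
im=cv2.convertScaleAbs(im,alpha=1.6,beta=-120)
cv2.imwrite('pics/w9c.png',im)
```

```text
(no output)
```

View pics/w9c.png

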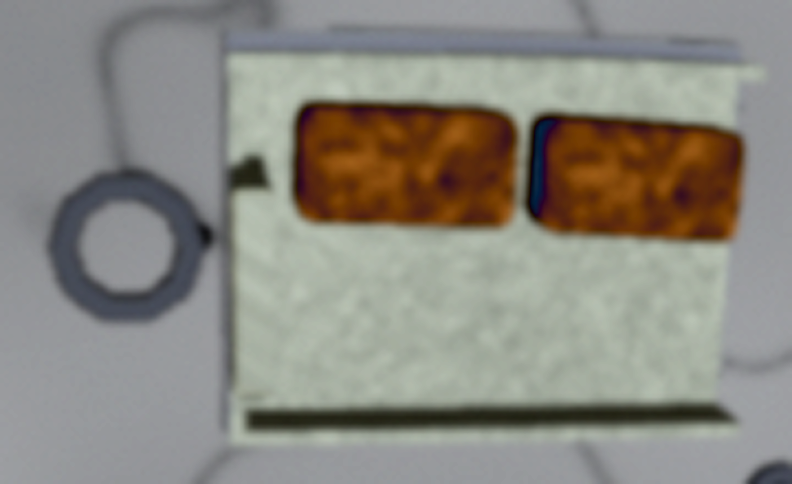

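Run:
```python
from h import *
np.set_printoptions(precision=4,suppress=True)
z=np.load('pics/w9.npz'); c=bot.get_calibration('wrist'); print('dE',np.abs(np.array(c['extrinsics'])-z['E']).max()); c['extrinsics']=z['E']
f=lambda x,y:(205+x/4.4-.4,105+y/4.4-.4)
C=[onz(c,*f(*q),.055,True)[:2] for q in ((233,443),(230,52),(768,68),(740,430))]
print('corners',C,np.mean(C,0))
print('ring',onz(c,*f(126,246),.045,True))
print('dark tri: tab side', [onz(c,*f(*q),h,True)[:2] for q,h in (((250,158),.055),((230,187),.105),((268,187),.105))])
C=np.array(C); u=(C[2]+C[3]-C[0]-C[1])/2; v=(C[1]-C[0]+C[2]-C[3])/2
print('len',np.linalg.norm(u),'wid',np.linalg.norm(v),'yaw',np.degrees(np.arctan2(u[1],u[0])))
m=lambda q,h:onz(c,*f(*q),h,True)
print('rusk1 top corners',m((300,105),.06)[:2],m((510,225),.06)[:2],m((540,118),.06)[:2],m((735,240),.06)[:2])
print(st()['tool_pos'])
```

```text
dE 0.0015289817620044027
corners [array([0.552 , 0.0277]), array([0.4445, 0.0362]), array([0.4573, 0.1857]), array([0.5626, 0.1769])] [0.5041 0.1066]
ring [0.4955 0.0029 0.045 ]
dark tri: tab side [array([0.4731, 0.039 ]), array([0.4735, 0.0333]), array([0.4742, 0.042 ])]
len 0.14977167858359505 wid 0.10679667695662909 yaw 85.52202046443466
rusk1 top corners [0.4597 0.0532] [0.4958 0.1071] [0.4676 0.1168] [0.5045 0.1723]
[0.5001 0.029  0.259 ]
```

The tray fit gives length 149.8 mm, width 106.8 mm, centre (0.504, 0.107) and yaw 85.5°, which matches the description. The tab is at (0.4988, 0.0365). Descending to grip it.

Run:
```python
from h import *
go(([.4988,.0365,.067],85.5))
```

```text
d [0.0074, -0.0019, 0.192] turn [-0.0002, -0.0, -0.0094]
```

>>> carry_out:
  delta_pos:
    - [0.007,-0.002,0.04]
    - [0.007,-0.002,0.08]
    - [0.007,-0.002,0.12]
    - [0.007,-0.002,0.15]
    - [0.007,-0.002,0.175]
    - [0.007,-0.002,0.187]
    - [0.007,-0.002,0.192]
    - [0.007,-0.002,0.192]
  turn:
    - [0,0,-0.009]
    - [0,0,-0.009]
    - [0,0,-0.009]
    - [0,0,-0.009]
    - [0,0,-0.009]
    - [0,0,-0.009]
    - [0,0,-0.009]
    - [0,0,-0.009]

```text
time: 19.5
tool_pos: [0.499, 0.0361, 0.0676]
tcp_rot: [0.0, 0.734, 0.679, 0.0]
wrist_force: [-0.2, -0.5, -0.1]
finger_gap: 0.994
```

Run:
```python
from h import *
print(st())
p,d,c=snap('wrist','w10')
p,d,c=snap('scene','s10')
cv2.imwrite('pics/s10c.png',cv2.resize(p[150:260,230:380,::-1],None,fx=5,fy=5,interpolation=cv2.INTER_CUBIC))
```

```text
{'time': np.float64(19.5), 'joint_positions': array([-0.0957,  0.2824, -0.3895,  0.8982, -0.    , -0.0178]), 'tool_pos': array([0.499 , 0.0361, 0.0676]), 'tcp_rot': array([2.000e-04, 7.341e-01, 6.790e-01, 2.000e-04]), 'wrist_force': array([-0.1568, -0.4592, -0.0978]), 'finger_gap': np.float64(0.994)}
```

View pics/w10.png

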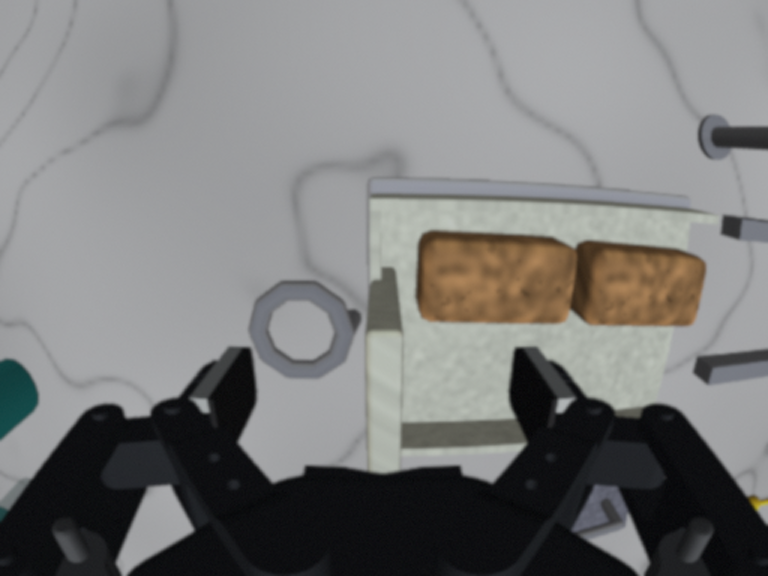

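View pics/s10c.png

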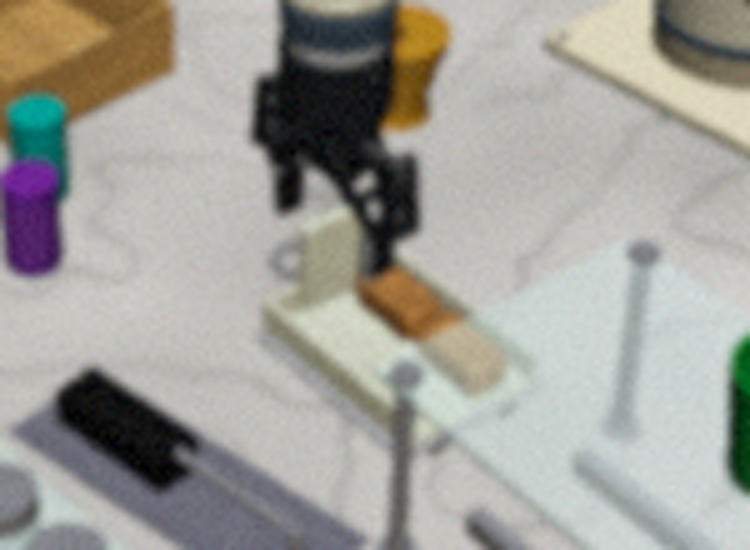

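The tab (385,400) stands centred between the pads. Closing.

>>> carry_out:
  delta_pos:
    - [0,0,0]
    - [0,0,0]
    - [0,0,0]
    - [0,0,0]
    - [0,0,0]
    - [0,0,0]
    - [0,0,0]
    - [0,0,0]
    - [0,0,0]
  turn:
    - [0,0,0]
    - [0,0,0]
    - [0,0,0]
    - [0,0,0]
    - [0,0,0]
    - [0,0,0]
    - [0,0,0]
    - [0,0,0]
    - [0,0,0]
  gripper: 0
  grip_force: 100

```text
time: 20.72
tool_pos: [0.4988, 0.0361, 0.0673]
tcp_rot: [0.0, 0.734, 0.679, 0.0]
wrist_force: [-0.8, 1.0, 5.3]
finger_gap: 0.102
```

Run:
```python
from h import *
print(st())
p,d,c=snap('wrist','w11')
```

```text
{'time': np.float64(20.725), 'joint_positions': array([-9.570e-02,  2.824e-01, -3.901e-01,  8.979e-01,  1.000e-04,
       -1.800e-02]), 'tool_pos': array([0.4988, 0.0361, 0.0673]), 'tcp_rot': array([1.000e-04, 7.341e-01, 6.791e-01, 1.000e-04]), 'wrist_force': array([-0.8273,  0.9766,  5.3273]), 'finger_gap': np.float64(0.102)}
```

View pics/w11.png

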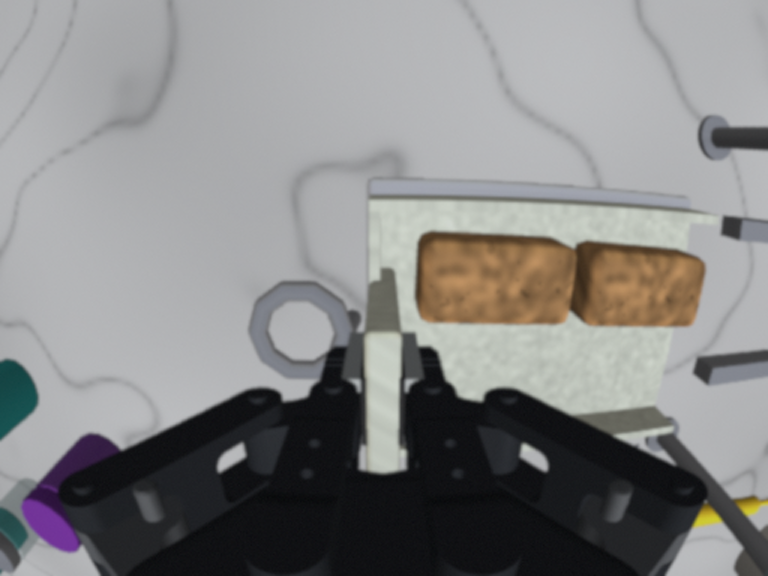

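Gap 0.10 means the tab is held. The grip pose is (0.4988, 0.0361, 0.0673) at yaw 85.55°. I'll lift gently and check for slip.

>>> carry_out:
  delta_pos:
    - [0,0,-0.003]
    - [0,0,-0.008]
    - [-0.002,0,-0.016]
    - [-0.006,0,-0.028]
    - [-0.012,0,-0.045]
    - [-0.02,0,-0.065]
    - [-0.028,0,-0.09]
    - [-0.034,0,-0.115]
    - [-0.038,0,-0.135]
    - [-0.04,0,-0.145]
  turn:
    - [0,0,0]
    - [0,0,0]
    - [0,0,0]
    - [0,0,0]
    - [0,0,0]
    - [0,0,0]
    - [0,0,0]
    - [0,0,0]
    - [0,0,0]
    - [0,0,0]

```text
time: 22.02
tool_pos: [0.4959, -0.0042, 0.2138]
tcp_rot: [0.001, 0.734, 0.679, 0.001]
wrist_force: [-0.2, 0.7, -3.1]
finger_gap: 0.101
```

Run:
```python
from h import *
print(st())
p,d,c=snap('wrist','w12')
p,d,c=snap('scene','s12'); p,d,c=snap('top','t12')
ct=c
r=bot.spot_point('top','basket'); print(r[:2],onz(ct,*r[0]['uv'],0))
go(([.50,-.20,.212],110),([.58,-.444,.212],140.7))
```

```text
{'time': np.float64(22.025), 'joint_positions': array([-1.7790e-01,  1.7120e-01, -1.3840e-01,  1.2591e+00, -1.0000e-04,
       -9.9700e-02]), 'tool_pos': array([ 0.4959, -0.0042,  0.2138]), 'tcp_rot': array([8.000e-04, 7.342e-01, 6.789e-01, 6.000e-04]), 'wrist_force': array([-0.2088,  0.7009, -3.1188]), 'finger_gap': np.float64(0.1009)}
[{'uv': [367.1, 239.8], 'p': 0.73}] [ 0.44923364 -0.37397612  0.        ]
d [-0.1953, 0.0199, -0.0003] turn [-0.0005, -0.0002, -0.427]
d [-0.4323, 0.1187, -0.0004] turn [-0.0005, -0.0003, -0.9628]
```

View pics/w12.png

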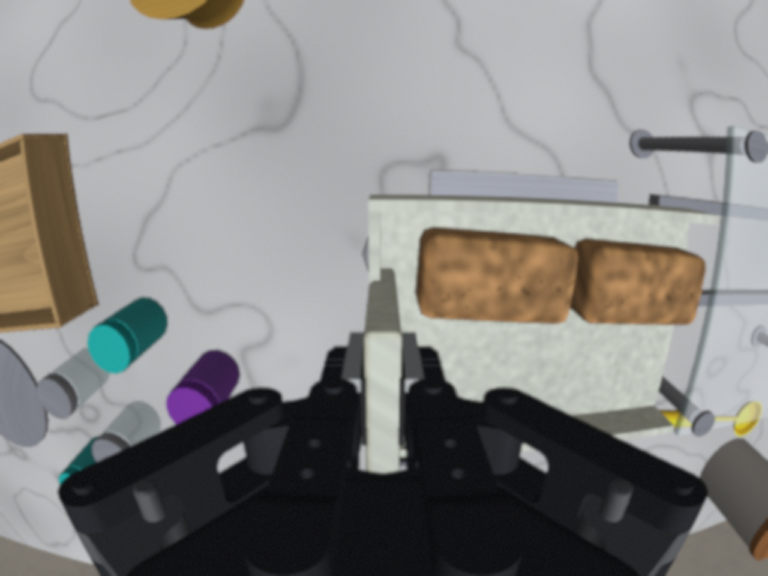

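View pics/s12.png

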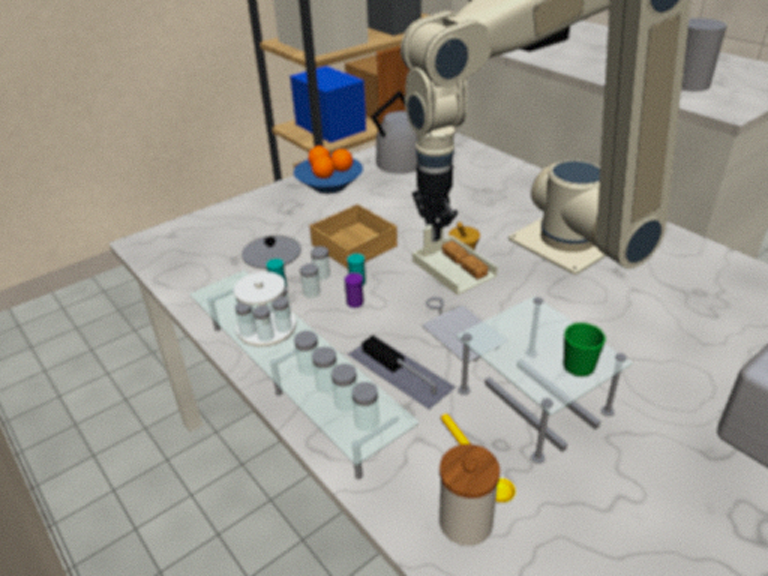

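View pics/t12.png

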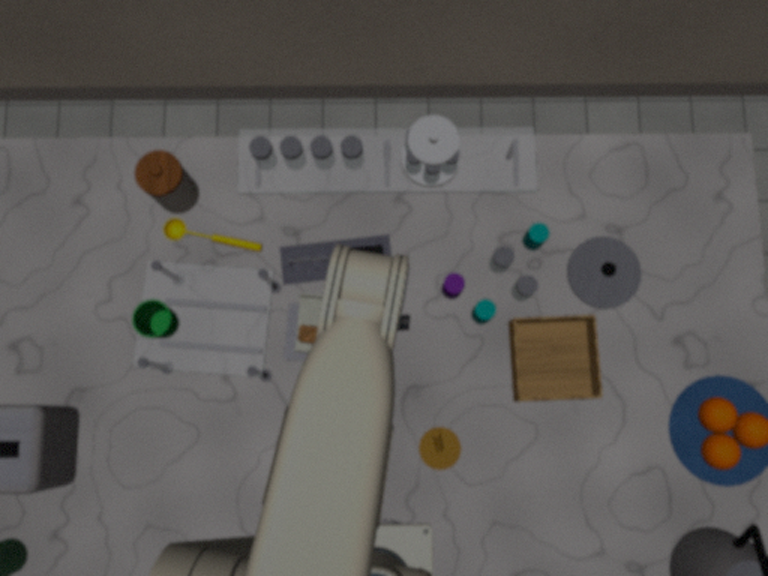

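The tray is held level with the rusks unmoved, and the basket is unmoved at top (555,358)/1.5. Carrying gently toward the basket while yawing.

>>> carry_out:
  delta_pos:
    - [-0.004,0,0]
    - [-0.012,0,0]
    - [-0.024,0.002,0]
    - [-0.04,0.004,0]
    - [-0.06,0.006,0]
    - [-0.085,0.009,0]
    - [-0.11,0.012,0]
    - [-0.135,0.016,0]
    - [-0.16,0.02,0]
    - [-0.185,0.025,0]
  turn:
    - [0,0,-0.01]
    - [0,0,-0.03]
    - [0,0,-0.06]
    - [0,0,-0.1]
    - [0,0,-0.15]
    - [0,0,-0.2]
    - [0,0,-0.25]
    - [0,0,-0.3]
    - [0,0,-0.35]
    - [0,0,-0.4]

```text
time: 23.48
tool_pos: [0.5059, -0.1914, 0.2118]
tcp_rot: [-0.0, 0.584, 0.812, -0.0]
wrist_force: [-0.2, 0.6, -2.5]
finger_gap: 0.103
```

Run:
```python
from h import *
print(st())
go(([.58,-.444,.212],140.7),)
```

```text
{'time': np.float64(23.475), 'joint_positions': array([-0.5169,  0.2497, -0.0403,  1.2812,  0.    , -0.8413]), 'tool_pos': array([ 0.5059, -0.1914,  0.2118]), 'tcp_rot': array([-2.000e-04,  5.836e-01,  8.120e-01, -0.000e+00]), 'wrist_force': array([-0.2095,  0.648 , -2.5336]), 'finger_gap': np.float64(0.1026)}
d [-0.263, -0.0103, -0.0003] turn [-0.0002, -0.0004, -0.5604]
```

>>> carry_out:
  delta_pos:
    - [-0.025,0,0]
    - [-0.052,0,0]
    - [-0.08,0,0]
    - [-0.11,0,0]
    - [-0.14,-0.002,0]
    - [-0.17,-0.004,0]
    - [-0.2,-0.006,0]
    - [-0.225,-0.008,0]
    - [-0.247,-0.01,0]
    - [-0.26,-0.01,0]
  turn:
    - [0,0,-0.06]
    - [0,0,-0.12]
    - [0,0,-0.18]
    - [0,0,-0.24]
    - [0,0,-0.3]
    - [0,0,-0.36]
    - [0,0,-0.42]
    - [0,0,-0.48]
    - [0,0,-0.53]
    - [0,0,-0.56]

```text
time: 24.72
tool_pos: [0.5786, -0.4416, 0.211]
tcp_rot: [-0.001, 0.337, 0.942, 0.0]
wrist_force: [0.0, 0.3, -2.1]
finger_gap: 0.107
```

Run:
```python
from h import *
print(st())
p,d,c=snap('wrist','w13'); p,d,c=snap('top','t13')
np.savez('pics/t13.npz',p=p,d=d)
for t in (8,15,22,30,38,45,52): 
    a=np.radians(t); hz=.145*np.cos(a)-.0373*np.sin(a); vt=.145*np.sin(a)+.0373*np.cos(a)
    h=np.array([np.cos(np.radians(140.7)),np.sin(np.radians(140.7))]); e=np.array([.4795,-.3617]); q=e-hz*h
    print(t); go(([q[0],q[1],.095+vt],140.7,t)); 
a=Rt(140.7,30); print(a.apply([0,0,1]))
```

```text
{'time': np.float64(24.725), 'joint_positions': array([-0.7671,  0.5878,  0.4977,  1.4818, -0.    , -1.6504]), 'tool_pos': array([ 0.5786, -0.4416,  0.211 ]), 'tcp_rot': array([-5.000e-04,  3.370e-01,  9.415e-01,  2.000e-04]), 'wrist_force': array([ 0.0158,  0.3493, -2.122 ]), 'finger_gap': np.float64(0.1072)}
8
d [-0.0112, -0.0009, 0.0585] turn [0.0002, 0.1383, -0.003]
15
d [-0.0031, -0.0009, 0.0421] turn [0.0004, 0.2604, -0.003]
22
d [0.0068, -0.0009, 0.0267] turn [0.0006, 0.3826, -0.003]
30
d [0.0204, -0.001, 0.0109] turn [0.0008, 0.5222, -0.003]
38
d [0.036, -0.001, -0.003] turn [0.001, 0.6618, -0.0029]
45
d [0.0512, -0.0011, -0.0132] turn [0.0012, 0.784, -0.0029]
52
d [0.0675, -0.0011, -0.0215] turn [0.0014, 0.9062, -0.0028]
[-0.3869201   0.31669044 -0.8660254 ]
```

View pics/w13.png

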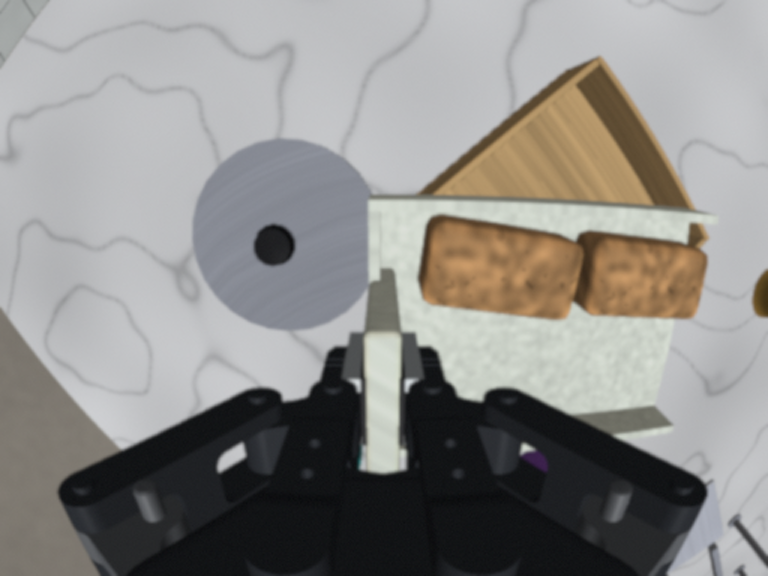

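View pics/t13.png

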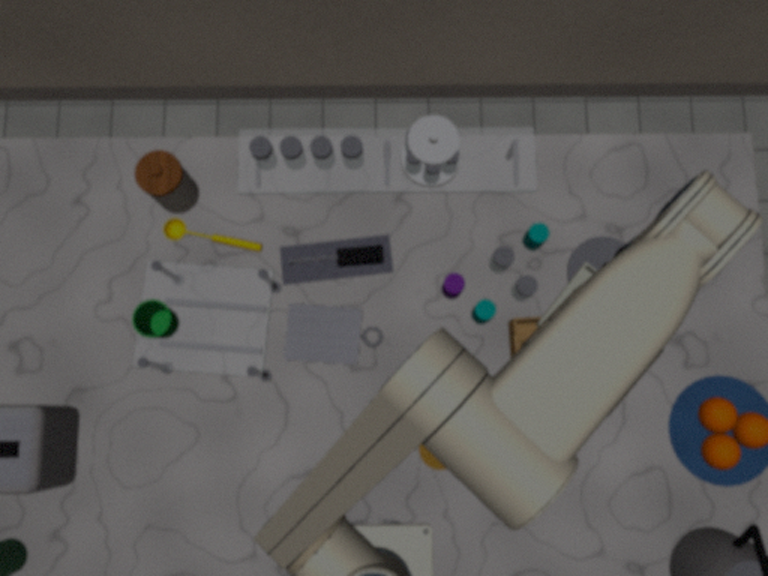

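The basket opens beyond the tray's end ((600,60)..(705,240)), the lid at (285,235) is well below the tray, and the rusks at (500,265) and (640,275) are in place. A numeric check of where the rusk track falls relative to the basket.

Run:
```python
from h import *
np.set_printoptions(precision=4,suppress=True)
c=bot.get_calibration('wrist'); f=lambda x,y:(x/1.5-.17,y/1.5-.17)
for q in ((500,265),(640,275)): print(onz(c,*f(*q),.174+.03,True))
print('basket corners',[onz(c,*f(*q),.065,True)[:2] for q in ((600,60),(706,240))])
h=np.array([np.cos(np.radians(140.7)),np.sin(np.radians(140.7))]); n=np.array([-h[1],h[0]])
P=onz(c,*f(570,270),.204,True)[:2]; b=np.array([.449,-.370]); print('lateral off of rusk track vs basket',(P-b)@n,'along',(P-b)@h)
e=np.array([.4795,-.3617])
for q in ((500,265),(640,275)):
    r=onz(c,*f(*q),.204,True)[:2]; print((r-pose()[0][:2])@h,(r-pose()[0][:2])@n)
```

```text
[ 0.5265 -0.4398  0.204 ]
[ 0.483  -0.3994  0.204 ]
basket corners [array([ 0.3698, -0.4583]), array([ 0.3655, -0.2932])]
lateral off of rusk track vs basket 0.0031357690399048317 along -0.0767205491811515
0.041512800932768136 0.03155440050207377
0.10075323527897098 0.027919400040669656
```

The rusk track lies 3 mm off the basket's middle line. Tilting the open end down about tool -y while keeping the lip over the basket.

>>> carry_out:
  delta_pos:
    - [-0.006,-0.001,0.03]
    - [-0.011,-0.001,0.055]
    - [-0.007,-0.001,0.05]
    - [-0.003,-0.001,0.042]
    - [0.002,-0.001,0.034]
    - [0.007,-0.001,0.027]
    - [0.0135,-0.001,0.019]
    - [0.02,-0.001,0.011]
    - [0.028,-0.001,0.004]
    - [0.036,-0.001,-0.003]
  turn:
    - [0,-0.07,0]
    - [0,-0.14,0]
    - [0,-0.2,0]
    - [0,-0.26,0]
    - [0,-0.32,0]
    - [0,-0.38,0]
    - [0,-0.45,0]
    - [0,-0.52,0]
    - [0,-0.59,0]
    - [0,-0.66,0]

```text
time: 26.08
tool_pos: [0.5497, -0.4169, 0.2152]
tcp_rot: [0.306, 0.319, 0.89, -0.11]
wrist_force: [0.6, 0.7, -2.3]
finger_gap: 0.107
```

Run:
```python
from h import *
print(st())
p,r=pose(); print('tool z',r.apply([0,0,1]))
q,d,c=snap('wrist','w14'); q,d,c=snap('scene','s14')
cv2.imwrite('pics/s14c.png',cv2.resize(q[100:240,150:320,::-1],None,fx=4.4,fy=4.2,interpolation=cv2.INTER_CUBIC))
```

```text
{'time': np.float64(26.075), 'joint_positions': array([-0.7997,  0.1403, -0.3964,  0.3753,  0.0684, -1.6586]), 'tool_pos': array([ 0.5497, -0.4169,  0.2152]), 'tcp_rot': array([ 0.3059,  0.3192,  0.8902, -0.1096]), 'wrist_force': array([ 0.6263,  0.6717, -2.3272]), 'finger_gap': np.float64(0.1068)}
tool z [ 0.47462235 -0.39038638 -0.78888028]
```

View pics/w14.png

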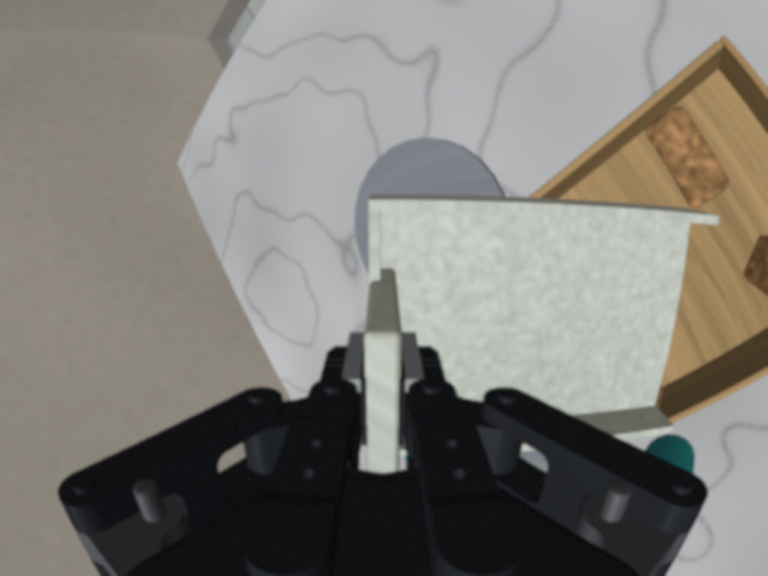

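View pics/s14c.png

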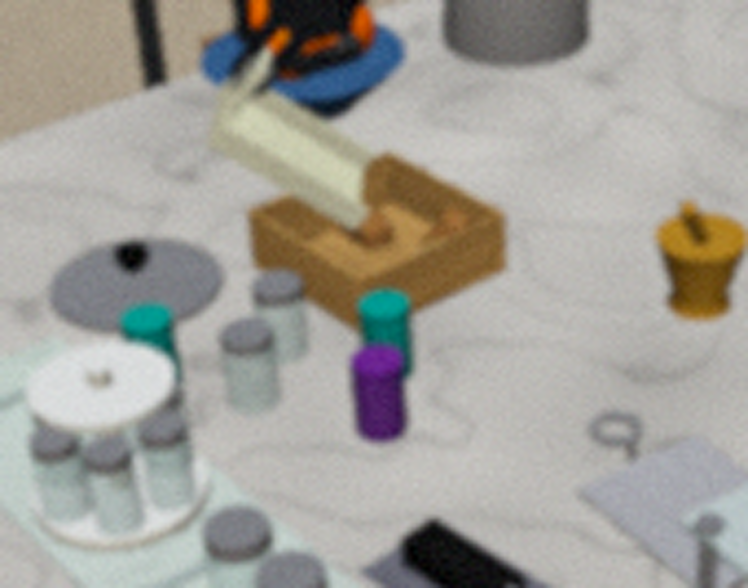

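Both rusks lie in the basket (wrist view (690,155) and (765,262)), the tray is empty, and its place in the grip is unchanged. Levelling and heading back to the carrier.

Run:
```python
from h import *
go(([.565,-.43,.24],140.7),([.506,-.19,.24],108.6),)
```

```text
d [-0.0325, -0.0007, -0.0068] turn [-0.0005, 0.6596, -0.0025]
d [0.1241, 0.1472, -0.1281] turn [0.1842, 0.6421, 0.5371]
```

>>> carry_out:
  delta_pos:
    - [0,0,-0.02]
    - [-0.005,0,-0.02]
    - [-0.012,0,-0.018]
    - [-0.02,0,-0.015]
    - [-0.028,0,-0.01]
    - [-0.0325,0,-0.007]
    - [-0.0325,0,-0.007]
  turn:
    - [0,0.08,0]
    - [0,0.2,0]
    - [0,0.34,0]
    - [0,0.48,0]
    - [0,0.6,0]
    - [0,0.66,0]
    - [0,0.66,0]

```text
time: 27.05
tool_pos: [0.5679, -0.4323, 0.2385]
tcp_rot: [-0.001, 0.338, 0.941, 0.001]
wrist_force: [0.2, 0.4, -1.3]
finger_gap: 0.102
```

Run:
```python
from h import *
print(st())
go(([.506,-.19,.24],108.6),([.4959,-.0042,.22],85.55))
```

```text
{'time': np.float64(27.05), 'joint_positions': array([-7.6800e-01,  5.6040e-01,  5.1740e-01,  1.5307e+00, -1.0000e-04,
       -1.6502e+00]), 'tool_pos': array([ 0.5679, -0.4323,  0.2385]), 'tcp_rot': array([-1.300e-03,  3.375e-01,  9.413e-01,  6.000e-04]), 'wrist_force': array([ 0.1607,  0.3987, -1.3416]), 'finger_gap': np.float64(0.102)}
d [0.2018, 0.1477, -0.0009] turn [-0.0006, -0.0028, 0.5576]
d [0.3276, 0.2847, 0.0195] turn [-0.0012, -0.0027, 0.9599]
```

>>> carry_out:
  delta_pos:
    - [0.02,0.014,0]
    - [0.05,0.036,0]
    - [0.085,0.06,0]
    - [0.125,0.09,0]
    - [0.165,0.12,0]
    - [0.202,0.148,0]
    - [0.235,0.184,0.003]
    - [0.268,0.22,0.008]
    - [0.3,0.255,0.014]
    - [0.3276,0.2847,0.0195]
  turn:
    - [0,0,0.07]
    - [0,0,0.16]
    - [0,0,0.26]
    - [0,0,0.36]
    - [0,0,0.46]
    - [0,0,0.56]
    - [0,0,0.67]
    - [0,0,0.78]
    - [0,0,0.88]
    - [0,0,0.96]

```text
time: 28.3
tool_pos: [0.4938, -0.0016, 0.2215]
tcp_rot: [0.001, 0.735, 0.678, 0.001]
wrist_force: [1.5, -1.0, -1.7]
finger_gap: 0.102
```

Run:
```python
from h import *
np.set_printoptions(precision=4,suppress=True)
print(st())
p,d,c=snap('wrist','w15'); p,d,c=snap('top','t15')
cv2.imwrite('pics/t15c.png',cv2.resize(p[160:290,150:420,::-1],None,fx=2.9,fy=2.9,interpolation=cv2.INTER_CUBIC))
g=R.from_quat([.7341,.6791,.0001,.0001])
go(([.4988,.0361,.10],g),([.4988,.0361,.0673],g))
```

```text
{'time': np.float64(28.3), 'joint_positions': array([-0.1733,  0.1647, -0.1268,  1.2771,  0.    , -0.0931]), 'tool_pos': array([ 0.4938, -0.0016,  0.2215]), 'tcp_rot': array([0.0009, 0.7349, 0.6782, 0.0007]), 'wrist_force': array([ 1.4845, -0.9863, -1.7019]), 'finger_gap': np.float64(0.1024)}
d [0.0364, 0.0026, 0.1213] turn [0.0007, -0.0007, 0.0016]
d [0.0364, 0.0026, 0.154] turn [0.0007, -0.0007, 0.0016]
```

View pics/w15.png

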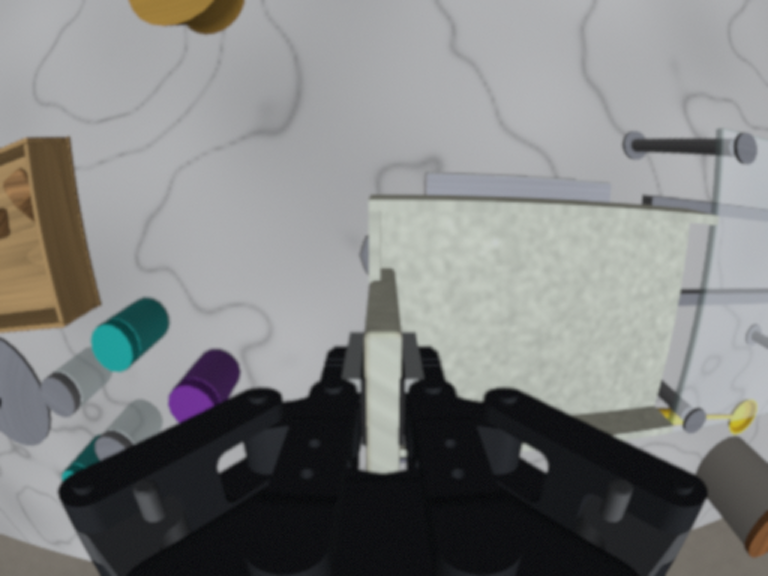

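View pics/t15c.png

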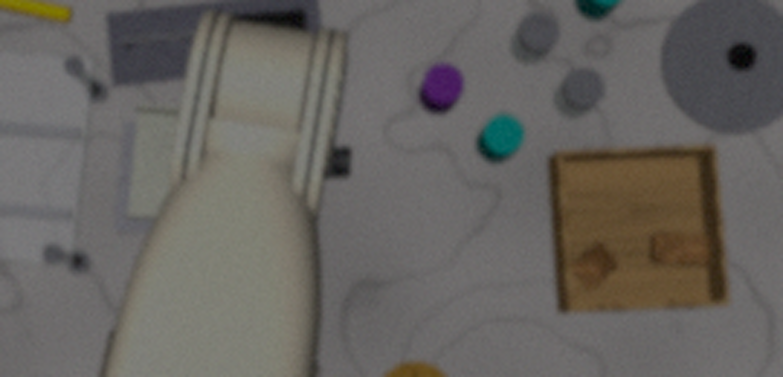

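Both rusks are in the basket, at crop (595,263) and (678,247). Lowering the tray over the deck in two stages.

>>> carry_out:
  delta_pos:
    - [0.01,0.001,0.02]
    - [0.025,0.002,0.05]
    - [0.036,0.0026,0.085]
    - [0.036,0.0026,0.11]
    - [0.036,0.0026,0.125]
    - [0.036,0.0026,0.13]
    - [0.036,0.0026,0.13]
    - [0.036,0.0026,0.13]
  turn:
    - [0,0,0]
    - [0,0,0.002]
    - [0,0,0.002]
    - [0,0,0.002]
    - [0,0,0.002]
    - [0,0,0.002]
    - [0,0,0.002]
    - [0,0,0.002]

```text
time: 29.4
tool_pos: [0.5008, 0.0321, 0.0919]
tcp_rot: [0.001, 0.735, 0.678, 0.001]
wrist_force: [0.5, -1.0, -2.0]
finger_gap: 0.101
```

Run:
```python
from h import *
np.set_printoptions(precision=4,suppress=True)
print(st())
p,d,c=snap('wrist','w16')
g=R.from_quat([.7341,.6791,.0001,.0001])
go(([.4988,.0361,.0673],g))
```

```text
{'time': np.float64(29.4), 'joint_positions': array([-0.1034,  0.2607, -0.349 ,  0.9595, -0.    , -0.0236]), 'tool_pos': array([0.5008, 0.0321, 0.0919]), 'tcp_rot': array([0.0006, 0.7348, 0.6783, 0.0005]), 'wrist_force': array([ 0.484 , -0.9891, -2.0375]), 'finger_gap': np.float64(0.1012)}
d [0.0038, -0.0024, 0.0246] turn [0.0012, 0.0001, -0.002]
```

View pics/w16.png

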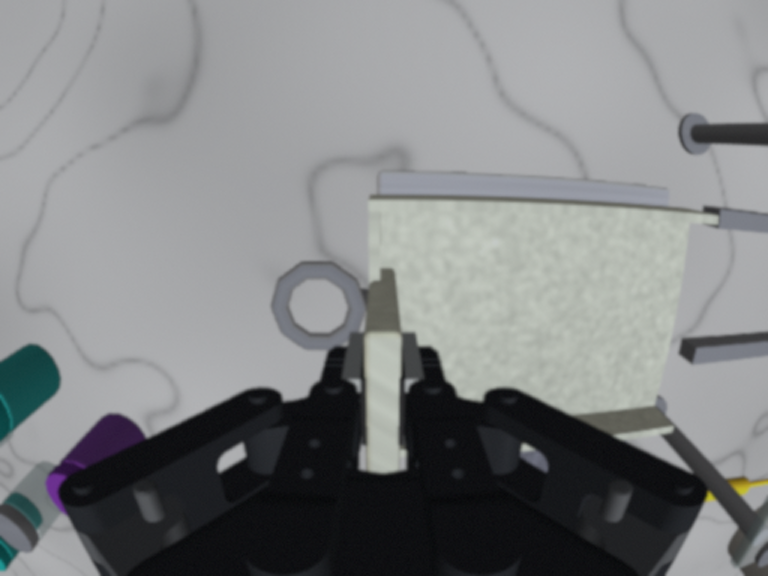

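Aligned with the deck. Final 24 mm down, then release.

>>> carry_out:
  delta_pos:
    - [0.004,-0.0024,0.006]
    - [0.004,-0.0024,0.012]
    - [0.004,-0.0024,0.017]
    - [0.004,-0.0024,0.021]
    - [0.004,-0.0024,0.0235]
    - [0.004,-0.0024,0.0245]
    - [0.004,-0.0024,0.0245]
  turn:
    - [0,0,-0.002]
    - [0,0,-0.002]
    - [0,0,-0.002]
    - [0,0,-0.002]
    - [0,0,-0.002]
    - [0,0,-0.002]
    - [0,0,-0.002]

```text
time: 30.32
tool_pos: [0.4984, 0.0364, 0.0673]
tcp_rot: [0.0, 0.734, 0.679, 0.0]
wrist_force: [-3.0, -0.3, 8.0]
finger_gap: 0.101
```

Run:
```python
from h import *
print(st())
```

```text
{'time': np.float64(30.325), 'joint_positions': array([-0.0952,  0.2817, -0.3913,  0.897 ,  0.    , -0.0174]), 'tool_pos': array([0.4984, 0.0364, 0.0673]), 'tcp_rot': array([3.000e-04, 7.341e-01, 6.791e-01, 3.000e-04]), 'wrist_force': array([-2.9689, -0.2614,  7.9981]), 'finger_gap': np.float64(0.1011)}
```

>>> carry_out:
  delta_pos:
    - [0,0,0]
    - [0,0,0]
    - [0,0,0]
    - [0,0,0]
    - [0,0,0]
    - [0,0,-0.02]
    - [0,0,-0.06]
    - [0,0,-0.11]
    - [0,0,-0.16]
    - [-0.01,0,-0.19]
  turn:
    - [0,0,0]
    - [0,0,0]
    - [0,0,0]
    - [0,0,0]
    - [0,0,0]
    - [0,0,0]
    - [0,0,0]
    - [0,0,0]
    - [0,0,0]
    - [0,0,0]
  gripper: 1

```text
time: 31.58
tool_pos: [0.4979, 0.0267, 0.2592]
tcp_rot: [0.001, 0.734, 0.679, 0.001]
wrist_force: [-0.1, -0.7, -1.5]
finger_gap: 0.999
```

Run:
```python
from h import *
print(st())
p,d,c=snap('wrist','w17'); np.savez('pics/w17.npz',p=p,d=d,E=c['extrinsics'])
im=cv2.resize(p[105:215,205:385,::-1],None,fx=4.4,fy=4.4,interpolation=cv2.INTER_CUBIC)
cv2.imwrite('pics/w17c.png',cv2.convertScaleAbs(im,alpha=1.6,beta=-120))
```

```text
{'time': np.float64(31.575), 'joint_positions': array([-1.1490e-01,  1.6150e-01, -3.4900e-02,  1.3716e+00,  1.0000e-04,
       -3.8000e-02]), 'tool_pos': array([0.4979, 0.0267, 0.2592]), 'tcp_rot': array([0.001 , 0.7338, 0.6794, 0.001 ]), 'wrist_force': array([-0.1486, -0.6862, -1.4554]), 'finger_gap': np.float64(0.9993)}
```

View pics/w17c.png

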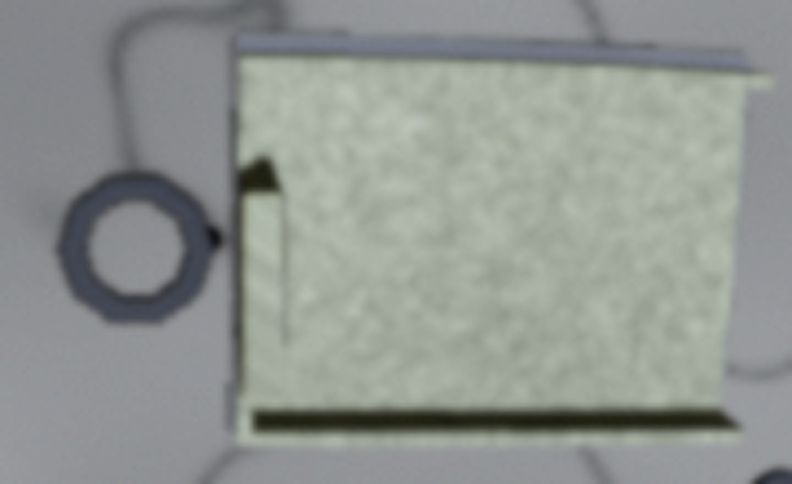

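The tray is back as it was relative to the ring. I'll re-measure it, then go to the jars with the jaws along the tray's y.

Run:
```python
from h import *
np.set_printoptions(precision=4,suppress=True)
z=np.load('pics/w17.npz'); c=bot.get_calibration('wrist'); c['extrinsics']=z['E']
f=lambda x,y:(205+x/4.4-.4,105+y/4.4-.4)
C=np.array([onz(c,*f(*q),.055,True)[:2] for q in ((240,445),(238,57),(775,78),(743,432))])
u=(C[2]+C[3]-C[0]-C[1])/2; v=(C[1]-C[0]+C[2]-C[3])/2
print('centre',C.mean(0),'len',np.linalg.norm(u),'wid',np.linalg.norm(v),'yaw',np.degrees(np.arctan2(u[1],u[0])),'ring',onz(c,*f(135,247),.045,True))
go(([.62,-.22,.24],175.5))
```

```text
centre [0.5037 0.1062] len 0.14978738961006438 wid 0.10574032480249376 yaw 85.97485312241093 ring [0.4954 0.0029 0.045 ]
d [-0.2354, 0.1398, 0.0232] turn [0.0047, 0.0058, -1.5698]
```

>>> carry_out:
  delta_pos:
    - [-0.02,0.012,0]
    - [-0.05,0.03,0]
    - [-0.09,0.055,0]
    - [-0.13,0.08,0.005]
    - [-0.17,0.105,0.01]
    - [-0.21,0.13,0.02]
    - [-0.235,0.14,0.023]
    - [-0.235,0.14,0.023]
    - [-0.235,0.14,0.023]
    - [-0.235,0.14,0.023]
  turn:
    - [0,0,-0.17]
    - [0,0,-0.34]
    - [0,0,-0.51]
    - [0,0,-0.68]
    - [0,0,-0.85]
    - [0,0,-1.02]
    - [0,0,-1.19]
    - [0,0,-1.36]
    - [0,0,-1.53]
    - [0,0,-1.57]
  gripper: 0.8

```text
time: 32.88
tool_pos: [0.6188, -0.2189, 0.233]
tcp_rot: [-0.0, 0.038, 0.999, 0.0]
wrist_force: [-1.4, -0.3, -0.6]
finger_gap: 0.795
```

Run:
```python
from h import *
print(st())
p,d,c=snap('wrist','w18'); np.savez('pics/w18.npz',p=p,d=d,E=c['extrinsics'])
for q in bot.spot_in('wrist','jar1'):
    if q['p']>.2: print(round(q['p'],2),np.round(q['rect'],1), onz(c,q['rect'][0],q['rect'][1],.04,True))
```

```text
{'time': np.float64(32.875), 'joint_positions': array([-0.4676,  0.4471,  0.3101,  1.4346,  0.    , -1.9627]), 'tool_pos': array([ 0.6188, -0.2189,  0.233 ]), 'tcp_rot': array([-3.000e-04,  3.790e-02,  9.993e-01,  2.000e-04]), 'wrist_force': array([-1.3813, -0.284 , -0.5999]), 'finger_gap': np.float64(0.7954)}
0.97 [166.9  62.4  55.5  40.3] [ 0.7094105  -0.34751984  0.04      ]
0.79 [319.8 155.6  46.   43.9] [ 0.54244515 -0.22494976  0.04      ]
0.78 [218.  125.8  45.8  43.1] [ 0.65657648 -0.26756358  0.04      ]
0.69 [272.6  76.8  38.5  41. ] [ 0.59128975 -0.31804807  0.04      ]
0.69 [274.4 208.7  42.8  52.4] [ 0.59911334 -0.16417605  0.04      ]
```

View pics/w18.png

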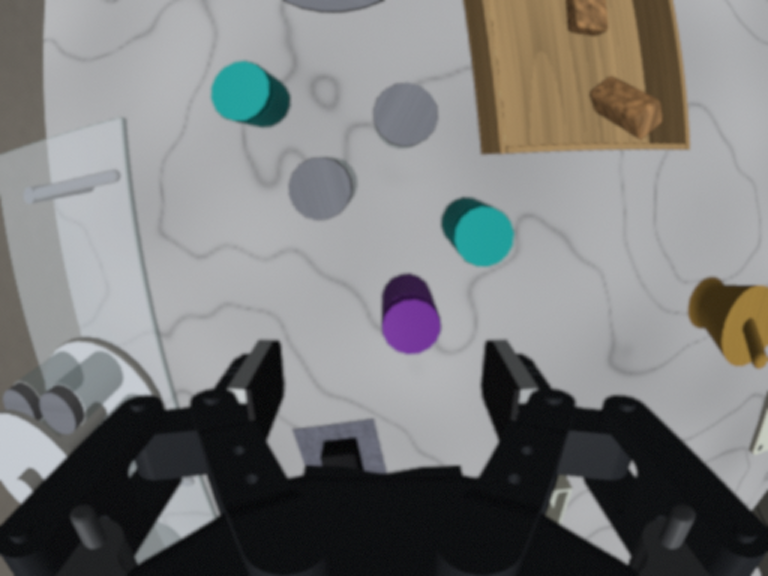

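The two grey jars show caps at (320,188) and (405,114); the turquoise and purple ones are separate. Both rusks are in the basket at (587,15) and (627,107). Computing the cap positions.

Run:
```python
from h import *
np.set_printoptions(precision=4,suppress=True)
z=np.load('pics/w18.npz'); c=bot.get_calibration('wrist'); print(np.abs(np.array(c['extrinsics'])-z['E']).max()); c['extrinsics']=z['E']
f=lambda x,y:(x/1.5-.17,y/1.5-.17)
for n,q in dict(A=(320.5,187.5),B=(405.5,114)).items(): print(n,onz(c,*f(*q),.076,True))
g=cv2.cvtColor(z['p'],cv2.COLOR_RGB2GRAY)
print(cv2.HoughCircles(cv2.medianBlur(g[50:160,170:330],3),cv2.HOUGH_GRADIENT,1,25,param1=60,param2=15,minRadius=17,maxRadius=26))
go(([.659,-.267,.12],175.5),([.659,-.267,.04],175.5))
```

```text
0.0025962400216990728
A [ 0.6565 -0.271   0.076 ]
B [ 0.5961 -0.3158  0.076 ]
[[[ 98.5  26.5  21.4]
  [ 43.5  73.5  22.8]
  [  5.5  16.5  17.7]
  [140.5  98.5  17.4]]]
d [-0.0439, -0.045, 0.1131] turn [0.0003, -0.0006, 0.0002]
d [-0.0439, -0.045, 0.1931] turn [0.0003, -0.0006, 0.0002]
```

>>> carry_out:
  delta_pos:
    - [-0.02,-0.02,0.02]
    - [-0.042,-0.047,0.05]
    - [-0.042,-0.047,0.09]
    - [-0.042,-0.047,0.113]
    - [-0.042,-0.047,0.113]
    - [-0.042,-0.047,0.113]
  turn:
    - [0,0,0]
    - [0,0,0]
    - [0,0,0]
    - [0,0,0]
    - [0,0,0]
    - [0,0,0]

```text
time: 33.72
tool_pos: [0.6575, -0.269, 0.1218]
tcp_rot: [0.001, 0.039, 0.999, -0.0]
wrist_force: [-0.2, 0.4, -0.1]
finger_gap: 0.798
```

Run:
```python
from h import *
np.set_printoptions(precision=4,suppress=True)
print(st())
p,d,c=snap('wrist','w19'); np.savez('pics/w19.npz',p=p,d=d,E=c['extrinsics'])
```

```text
{'time': np.float64(33.725), 'joint_positions': array([-0.5063,  0.5754,  0.2493,  1.2433, -0.    , -1.9981]), 'tool_pos': array([ 0.6575, -0.269 ,  0.1218]), 'tcp_rot': array([ 0.0006,  0.0395,  0.9992, -0.0003]), 'wrist_force': array([-0.1939,  0.4184, -0.1102]), 'finger_gap': np.float64(0.7976)}
```

View pics/w19.png

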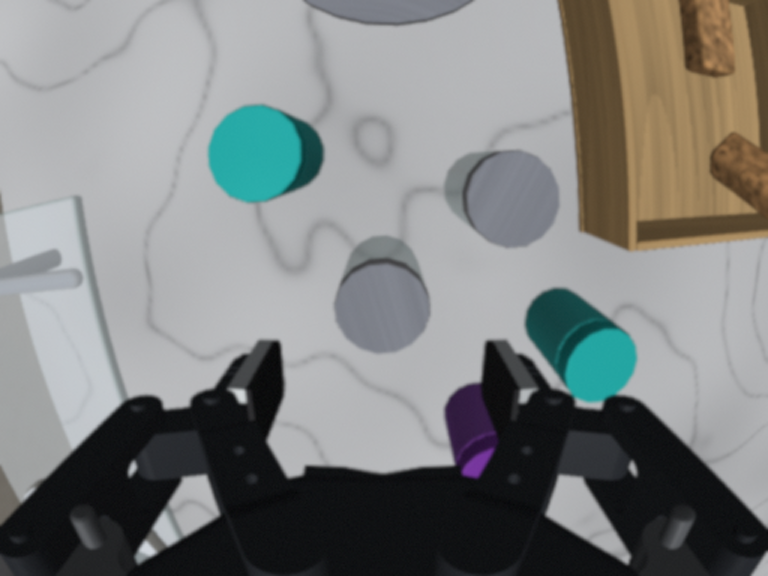

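Run:
```python
from h import *
np.set_printoptions(precision=4,suppress=True)
z=np.load('pics/w19.npz'); c=bot.get_calibration('wrist'); c['extrinsics']=z['E']
f=lambda x,y:(x/1.5-.17,y/1.5-.17)
for n,q in dict(A=(382,305),B=(512,199)).items(): print(n,onz(c,*f(*q),.076,True))
```

```text
A [ 0.6574 -0.2729  0.076 ]
B [ 0.5974 -0.3163  0.076 ]
```

>>> carry_out:
  delta_pos:
    - [0,-0.002,0.03]
    - [0,-0.002,0.055]
    - [0,-0.002,0.075]
    - [0,-0.002,0.086]
    - [0,-0.002,0.086]
    - [0,-0.002,0.086]
  turn:
    - [0,0,0]
    - [0,0,0]
    - [0,0,0]
    - [0,0,0]
    - [0,0,0]
    - [0,0,0]

```text
time: 34.52
tool_pos: [0.6575, -0.2711, 0.0359]
tcp_rot: [0.001, 0.039, 0.999, -0.0]
wrist_force: [1.4, -0.3, -0.7]
finger_gap: 0.802
```

>>> carry_out:
  delta_pos:
    - [0,0,0]
    - [0,0,0]
    - [0,0,0]
    - [0,0,0]
    - [0,0,0]
    - [0,0,0]
  turn:
    - [0,0,0]
    - [0,0,0]
    - [0,0,0]
    - [0,0,0]
    - [0,0,0]
    - [0,0,0]
  gripper: 0
  grip_force: 40

```text
time: 35.28
tool_pos: [0.6573, -0.2711, 0.0356]
tcp_rot: [0.001, 0.039, 0.999, -0.0]
wrist_force: [-0.5, 0.8, 5.9]
finger_gap: 0.503
```

Run:
```python
from h import *
print(st())
p,d,c=snap('wrist','w20')
```

```text
{'time': np.float64(35.275), 'joint_positions': array([-0.509 ,  0.6277,  0.1181,  1.0597, -0.    , -2.0012]), 'tool_pos': array([ 0.6573, -0.2711,  0.0356]), 'tcp_rot': array([ 7.000e-04,  3.930e-02,  9.992e-01, -4.000e-04]), 'wrist_force': array([-0.5055,  0.8418,  5.8652]), 'finger_gap': np.float64(0.5029)}
```

View pics/w20.png

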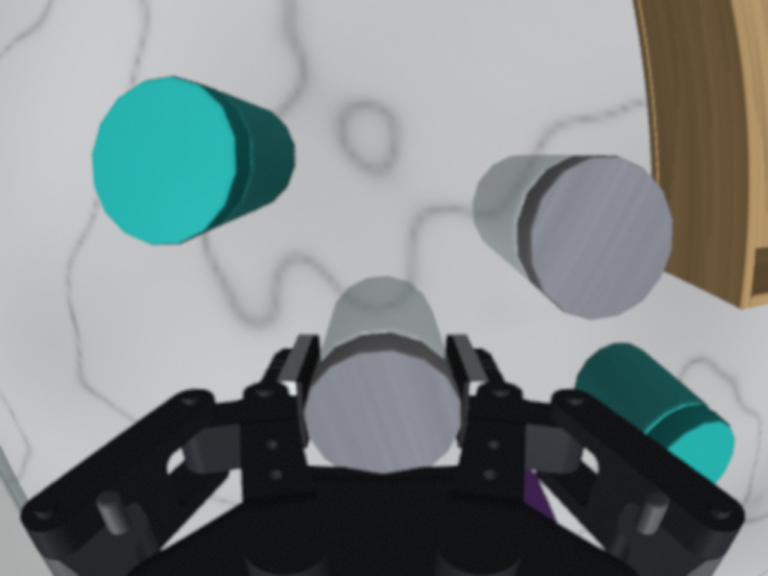

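Jar A is held (gap 0.50). Lifting and carrying to the tray.

Run:
```python
from h import *
go(([.6573,-.2711,.185],175.5),([.5054,.1281,.185],175.7),([.5054,.1281,.0715],175.7))
```

```text
d [-0.0002, -0.0001, -0.1494] turn [-0.0007, 0.0014, -0.0]
d [0.1826, 0.3859, -0.1499] turn [-0.0007, 0.0014, -0.0035]
d [0.1827, 0.386, -0.0364] turn [-0.0007, 0.0014, -0.0035]
```

>>> carry_out:
  delta_pos:
    - [0,0,-0.02]
    - [0,0,-0.06]
    - [0,0.01,-0.11]
    - [0.015,0.035,-0.145]
    - [0.04,0.08,-0.15]
    - [0.065,0.13,-0.15]
    - [0.09,0.18,-0.15]
    - [0.115,0.23,-0.15]
    - [0.137,0.28,-0.15]
    - [0.155,0.325,-0.15]
  turn:
    - [0,0,0]
    - [0,0,0]
    - [0,0,0]
    - [0,0,0]
    - [0,0,0]
    - [0,0,0]
    - [0,0,0]
    - [0,0,0]
    - [0,0,0]
    - [0,0,0]

```text
time: 36.58
tool_pos: [0.5268, 0.067, 0.1848]
tcp_rot: [0.0, 0.039, 0.999, 0.0]
wrist_force: [0.4, -0.1, -0.7]
finger_gap: 0.511
```

Run:
```python
from h import *
print(st())
go(([.5054,.1281,.12],175.7))
```

```text
{'time': np.float64(36.575), 'joint_positions': array([-3.1700e-02,  2.4430e-01, -1.1770e-01,  1.2086e+00,  1.0000e-04,
       -1.5241e+00]), 'tool_pos': array([0.5268, 0.067 , 0.1848]), 'tcp_rot': array([1.000e-04, 3.920e-02, 9.992e-01, 1.000e-04]), 'wrist_force': array([ 0.3974, -0.0595, -0.6787]), 'finger_gap': np.float64(0.5107)}
d [0.0262, 0.0593, 0.0648] turn [0.0001, 0.0002, -0.0034]
```

>>> carry_out:
  delta_pos:
    - [0.012,0.028,0]
    - [0.022,0.05,0.005]
    - [0.026,0.059,0.02]
    - [0.026,0.059,0.045]
    - [0.026,0.059,0.065]
    - [0.026,0.059,0.065]
    - [0.026,0.059,0.065]
  turn:
    - [0,0,0]
    - [0,0,0]
    - [0,0,0]
    - [0,0,0]
    - [0,0,0]
    - [0,0,0]
    - [0,0,0]

```text
time: 37.45
tool_pos: [0.507, 0.1258, 0.1199]
tcp_rot: [0.0, 0.04, 0.999, -0.0]
wrist_force: [-0.2, -0.1, -0.6]
finger_gap: 0.504
```

Run:
```python
from h import *
print(st())
p,d,c=snap('wrist','w21')
go(([.5054,.1281,.0715],175.7))
```

```text
{'time': np.float64(37.45), 'joint_positions': array([ 8.2600e-02,  2.7050e-01, -2.5550e-01,  1.0446e+00, -1.0000e-04,
       -1.4091e+00]), 'tool_pos': array([0.507 , 0.1258, 0.1199]), 'tcp_rot': array([ 1.000e-04,  3.960e-02,  9.992e-01, -0.000e+00]), 'wrist_force': array([-0.2197, -0.0852, -0.6391]), 'finger_gap': np.float64(0.5036)}
d [0.002, 0.0021, 0.0487] turn [0.0001, 0.0009, -0.004]
```

View pics/w21.png

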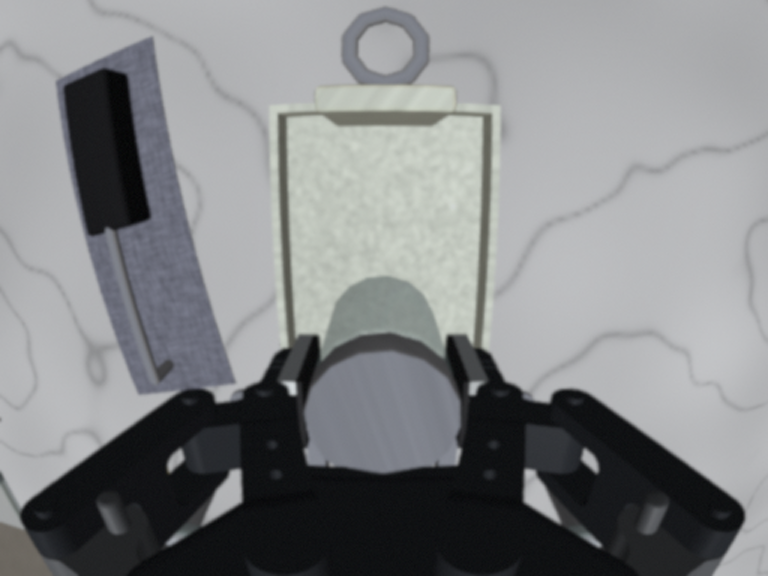

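The jar hangs centred over the tray, and the tray is empty and square. Lowering.

>>> carry_out:
  delta_pos:
    - [0.002,0.002,0.015]
    - [0.002,0.002,0.028]
    - [0.002,0.002,0.038]
    - [0.002,0.002,0.044]
    - [0.002,0.002,0.0475]
    - [0.002,0.002,0.0485]
    - [0.002,0.002,0.0485]
  turn:
    - [0,0,-0.004]
    - [0,0,-0.004]
    - [0,0,-0.004]
    - [0,0,-0.004]
    - [0,0,-0.004]
    - [0,0,-0.004]
    - [0,0,-0.004]

```text
time: 38.38
tool_pos: [0.5049, 0.1283, 0.0713]
tcp_rot: [0.0, 0.037, 0.999, 0.0]
wrist_force: [0.3, -0.4, -0.6]
finger_gap: 0.506
```

Run:
```python
from h import *
print(st())
```

```text
{'time': np.float64(38.375), 'joint_positions': array([ 0.0877,  0.3101, -0.3366,  0.9238, -0.    , -1.4084]), 'tool_pos': array([0.5049, 0.1283, 0.0713]), 'tcp_rot': array([2.000e-04, 3.730e-02, 9.993e-01, 0.000e+00]), 'wrist_force': array([ 0.3053, -0.4301, -0.5819]), 'finger_gap': np.float64(0.5059)}
```

>>> carry_out:
  delta_pos:
    - [0,0,0.001]
    - [0,0,0.002]
    - [0,0,0.002]
  turn:
    - [0,0,0]
    - [0,0,0]
    - [0,0,0]

```text
time: 38.75
tool_pos: [0.5049, 0.1283, 0.0695]
tcp_rot: [0.0, 0.037, 0.999, 0.0]
wrist_force: [-2.2, 1.0, 4.8]
finger_gap: 0.507
```

Run:
```python
from h import *
print(st())
```

```text
{'time': np.float64(38.75), 'joint_positions': array([ 0.0877,  0.3116, -0.3395,  0.9191, -0.    , -1.4084]), 'tool_pos': array([0.5049, 0.1283, 0.0695]), 'tcp_rot': array([3.000e-04, 3.730e-02, 9.993e-01, 0.000e+00]), 'wrist_force': array([-2.2191,  0.9797,  4.7896]), 'finger_gap': np.float64(0.5073)}
```

Contact. Releasing and rising.

>>> carry_out:
  delta_pos:
    - [0,0,0]
    - [0,0,0]
    - [0,0,0]
    - [0,0,0]
    - [0,0,-0.02]
    - [0,0,-0.05]
    - [0,0,-0.09]
    - [0,0,-0.13]
    - [0,-0.02,-0.15]
    - [0,-0.04,-0.15]
  turn:
    - [0,0,0]
    - [0,0,0]
    - [0,0,0]
    - [0,0,0]
    - [0,0,0]
    - [0,0,0]
    - [0,0,0]
    - [0,0,0]
    - [0,0,0]
    - [0,0,0]
  gripper: 0.8

```text
time: 40.0
tool_pos: [0.5025, 0.0882, 0.2209]
tcp_rot: [0.002, 0.037, 0.999, 0.0]
wrist_force: [0.2, -0.8, -1.4]
finger_gap: 0.802
```

Run:
```python
from h import *
print(st())
p,d,c=snap('wrist','w22'); q,d,c=snap('scene','s22')
go(([.5973,-.3155,.20],175.5),([.5973,-.3155,.12],175.5))
```

```text
{'time': np.float64(40.0), 'joint_positions': array([ 0.0091,  0.1918, -0.094 ,  1.2817,  0.    , -1.4879]), 'tool_pos': array([0.5025, 0.0882, 0.2209]), 'tcp_rot': array([1.600e-03, 3.690e-02, 9.993e-01, 1.000e-04]), 'wrist_force': array([ 0.2453, -0.7583, -1.4467]), 'finger_gap': np.float64(0.802)}
d [-0.1258, -0.3944, 0.0196] turn [-0.0002, 0.0007, 0.0025]
d [-0.1257, -0.3943, 0.0996] turn [-0.0002, 0.0007, 0.0025]
```

View pics/s22.png

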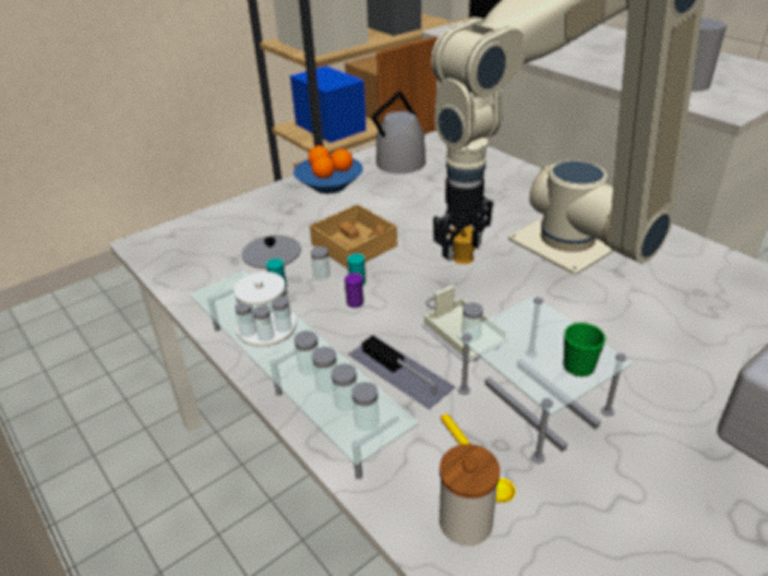

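View pics/w22.png

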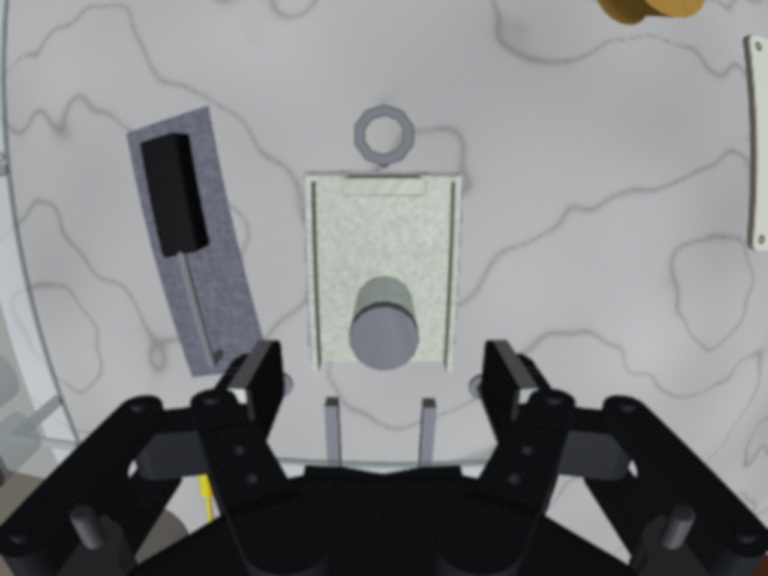

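Jar A stands upright in the tray (wrist (384,335)). Next is jar B.

>>> carry_out:
  delta_pos:
    - [-0.01,-0.03,0]
    - [-0.025,-0.08,0]
    - [-0.04,-0.13,0]
    - [-0.056,-0.18,0]
    - [-0.072,-0.23,0.005]
    - [-0.09,-0.285,0.01]
    - [-0.107,-0.335,0.018]
    - [-0.12,-0.375,0.03]
    - [-0.126,-0.394,0.06]
    - [-0.126,-0.394,0.09]
  turn:
    - [0,0,0]
    - [0,0,0]
    - [0,0,0]
    - [0,0,0]
    - [0,0,0]
    - [0,0,0]
    - [0,0,0]
    - [0,0,0]
    - [0,0,0]
    - [0,0,0]

```text
time: 41.35
tool_pos: [0.5984, -0.3152, 0.1271]
tcp_rot: [-0.0, 0.038, 0.999, 0.0]
wrist_force: [0.9, 1.1, 0.7]
finger_gap: 0.801
```

Run:
```python
from h import *
np.set_printoptions(precision=4,suppress=True)
print(st())
p,d,c=snap('wrist','w23'); np.savez('pics/w23.npz',p=p,d=d,E=c['extrinsics'])
```

```text
{'time': np.float64(41.35), 'joint_positions': array([-0.6087,  0.5154,  0.1558,  1.2119,  0.    , -2.103 ]), 'tool_pos': array([ 0.5984, -0.3152,  0.1271]), 'tcp_rot': array([-0.0003,  0.0382,  0.9993,  0.0002]), 'wrist_force': array([0.8571, 1.0776, 0.6803]), 'finger_gap': np.float64(0.8007)}
```

View pics/w23.png

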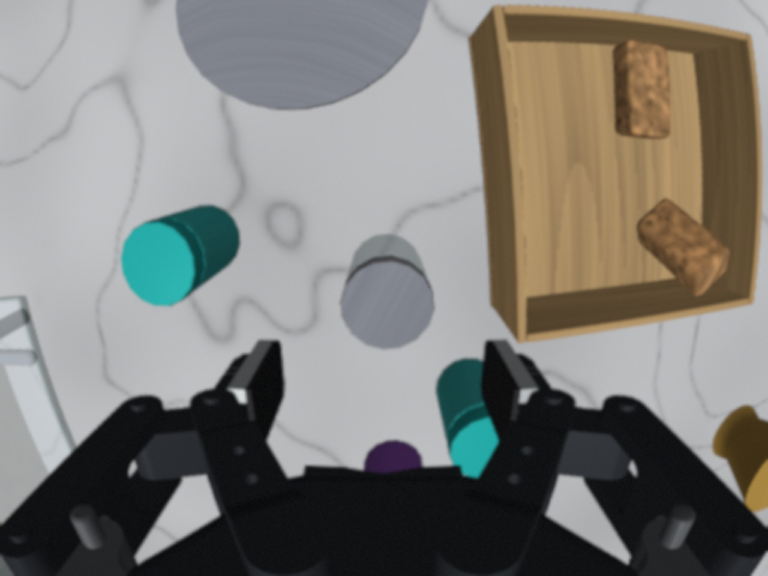

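Run:
```python
from h import *
np.set_printoptions(precision=4,suppress=True)
z=np.load('pics/w23.npz'); c=bot.get_calibration('wrist'); c['extrinsics']=z['E']
P=onz(c,388/1.5-.17,302/1.5-.17,.076,True); print(P)
go(([P[0],P[1]+.001,.0356],175.5))
```

```text
[ 0.5955 -0.3184  0.076 ]
d [0.0006, -0.0045, 0.0872] turn [0.0036, -0.0058, 0.0028]
```

>>> carry_out:
  delta_pos:
    - [0.001,-0.003,0.03]
    - [0.001,-0.004,0.055]
    - [0.001,-0.004,0.075]
    - [0.001,-0.004,0.087]
    - [0.001,-0.004,0.087]
    - [0.001,-0.004,0.087]
  turn:
    - [0,0,0]
    - [0,0,0]
    - [0,0,0]
    - [0,0,0]
    - [0,0,0]
    - [0,0,0]

```text
time: 42.15
tool_pos: [0.5973, -0.3179, 0.043]
tcp_rot: [0.001, 0.037, 0.999, -0.0]
wrist_force: [-0.1, 0.3, 0.5]
finger_gap: 0.8
```

>>> carry_out:
  delta_pos:
    - [0,0,0]
    - [0,0,0]
    - [0,0,0]
    - [0,0,0]
    - [0,0,0]
    - [0,0,0]
  turn:
    - [0,0,0]
    - [0,0,0]
    - [0,0,0]
    - [0,0,0]
    - [0,0,0]
    - [0,0,0]
  gripper: 0
  grip_force: 40

```text
time: 42.9
tool_pos: [0.5971, -0.318, 0.043]
tcp_rot: [0.001, 0.037, 0.999, -0.0]
wrist_force: [-2.1, 1.0, 6.0]
finger_gap: 0.507
```

Run:
```python
from h import *
print(st())
# B target: tray x=-0.032
t=np.array([.5037-.032*.075,.1062-.032*.997]); print(t)
go(([.5973,-.3155,.19],175.5),([*t,.19],175.7))
```

```text
{'time': np.float64(42.9), 'joint_positions': array([-0.6133,  0.5681,  0.0246,  1.026 ,  0.    , -2.1095]), 'tool_pos': array([ 0.5971, -0.318 ,  0.043 ]), 'tcp_rot': array([ 6.000e-04,  3.730e-02,  9.993e-01, -4.000e-04]), 'wrist_force': array([-2.1279,  1.0048,  6.044 ]), 'finger_gap': np.float64(0.5068)}
[0.5013   0.074296]
d [-0.0002, 0.0024, -0.147] turn [-0.0007, 0.0012, 0.0039]
d [0.1246, 0.384, -0.1474] turn [-0.0007, 0.0012, 0.0004]
```

>>> carry_out:
  delta_pos:
    - [0,0,-0.02]
    - [0,0,-0.06]
    - [0,0.01,-0.11]
    - [0.008,0.035,-0.14]
    - [0.025,0.08,-0.147]
    - [0.042,0.13,-0.147]
    - [0.06,0.18,-0.147]
    - [0.077,0.23,-0.147]
    - [0.093,0.28,-0.147]
    - [0.108,0.325,-0.147]
  turn:
    - [0,0,0]
    - [0,0,0]
    - [0,0,0]
    - [0,0,0]
    - [0,0,0]
    - [0,0,0]
    - [0,0,0]
    - [0,0,0]
    - [0,0,0]
    - [0,0,0]

```text
time: 44.15
tool_pos: [0.5125, 0.016, 0.1892]
tcp_rot: [0.0, 0.037, 0.999, 0.0]
wrist_force: [0.5, -0.3, -0.4]
finger_gap: 0.503
```

Run:
```python
from h import *
print(st())
go(([.5013,.0743,.19],175.7),([.5013,.0743,.13],175.7))
```

```text
{'time': np.float64(44.15), 'joint_positions': array([-1.3260e-01,  2.1170e-01, -1.5000e-01,  1.2089e+00,  2.0000e-04,
       -1.6289e+00]), 'tool_pos': array([0.5125, 0.016 , 0.1892]), 'tcp_rot': array([1.000e-04, 3.720e-02, 9.993e-01, 1.000e-04]), 'wrist_force': array([ 0.4677, -0.3152, -0.3813]), 'finger_gap': np.float64(0.5033)}
d [0.0155, 0.0573, -0.0008] turn [0.0001, 0.0002, 0.0006]
d [0.0156, 0.0573, 0.0592] turn [0.0001, 0.0002, 0.0006]
```

>>> carry_out:
  delta_pos:
    - [0.005,0.02,0]
    - [0.012,0.042,0]
    - [0.0155,0.055,0]
    - [0.0155,0.0573,0.015]
    - [0.0155,0.0573,0.035]
    - [0.0155,0.0573,0.055]
    - [0.0155,0.0573,0.065]
    - [0.0155,0.0573,0.065]
  turn:
    - [0,0,0]
    - [0,0,0]
    - [0,0,0]
    - [0,0,0]
    - [0,0,0]
    - [0,0,0]
    - [0,0,0]
    - [0,0,0]

```text
time: 45.15
tool_pos: [0.5018, 0.0722, 0.1232]
tcp_rot: [-0.001, 0.038, 0.999, -0.0]
wrist_force: [-0.8, 0.2, -0.6]
finger_gap: 0.505
```

Run:
```python
from h import *
print(st())
p,d,c=snap('wrist','w24')
p,d,c=snap('scene','s24'); cv2.imwrite('pics/s24c.png',cv2.resize(p[170:260,260:380,::-1],None,fx=6,fy=6,interpolation=cv2.INTER_CUBIC))
go(([.5013,.0743,.0785],175.7))
```

```text
{'time': np.float64(45.15), 'joint_positions': array([-2.2700e-02,  2.4470e-01, -2.8270e-01,  1.0451e+00, -1.0000e-04,
       -1.5182e+00]), 'tool_pos': array([0.5018, 0.0722, 0.1232]), 'tcp_rot': array([-8.000e-04,  3.760e-02,  9.993e-01, -1.000e-04]), 'wrist_force': array([-0.7556,  0.2367, -0.5593]), 'finger_gap': np.float64(0.5052)}
d [0.0013, 0.0018, 0.0459] turn [-0.0, 0.0004, 0.0001]
```

View pics/w24.png

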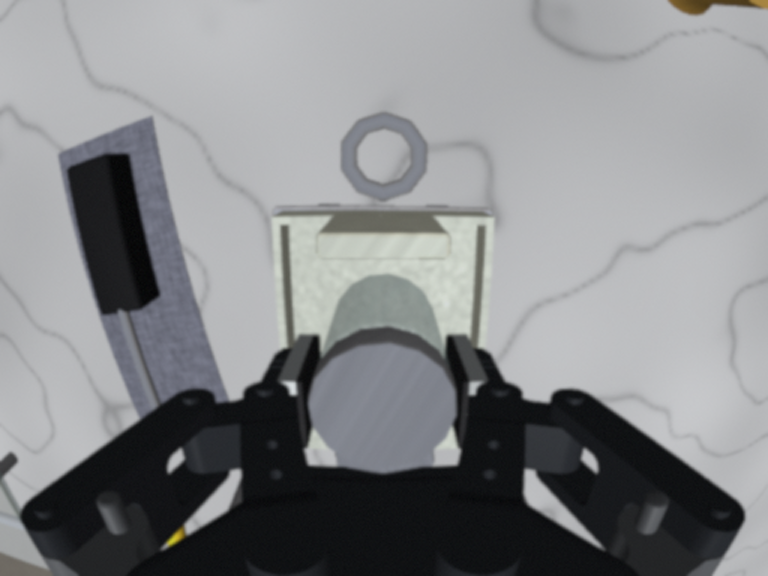

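View pics/s24c.png

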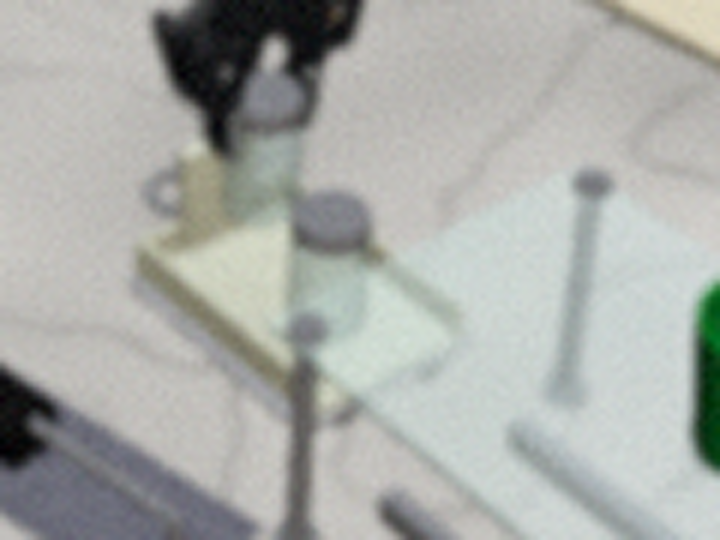

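Jar B (385,395) hangs over the free place between tab and jar A. Lowering.

>>> carry_out:
  delta_pos:
    - [0.001,0.003,0.015]
    - [0.001,0.003,0.028]
    - [0.001,0.003,0.038]
    - [0.001,0.003,0.043]
    - [0.001,0.003,0.0455]
    - [0.001,0.003,0.0475]
    - [0.001,0.003,0.0475]
  turn:
    - [0,0,0]
    - [0,0,0]
    - [0,0,0]
    - [0,0,0]
    - [0,0,0]
    - [0,0,0]
    - [0,0,0]

```text
time: 46.12
tool_pos: [0.5016, 0.0757, 0.077]
tcp_rot: [0.0, 0.037, 0.999, -0.0]
wrist_force: [0.5, 0.3, 1.5]
finger_gap: 0.5
```

Run:
```python
from h import *
print(st())
```

```text
{'time': np.float64(46.125), 'joint_positions': array([-0.0157,  0.2835, -0.3595,  0.927 , -0.    , -1.5119]), 'tool_pos': array([0.5016, 0.0757, 0.077 ]), 'tcp_rot': array([ 4.000e-04,  3.730e-02,  9.993e-01, -0.000e+00]), 'wrist_force': array([0.492 , 0.3131, 1.4516]), 'finger_gap': np.float64(0.5004)}
```

Contact as predicted (z 0.077). Releasing and rising.

>>> carry_out:
  delta_pos:
    - [0,0,0.0005]
    - [0,0,0.0005]
    - [0,0,0.0005]
    - [0,0,0.0005]
    - [0,0,-0.02]
    - [0,0,-0.05]
    - [0,0,-0.09]
    - [0,0,-0.13]
    - [0,-0.02,-0.15]
    - [0,-0.04,-0.17]
  turn:
    - [0,0,0]
    - [0,0,0]
    - [0,0,0]
    - [0,0,0]
    - [0,0,0]
    - [0,0,0]
    - [0,0,0]
    - [0,0,0]
    - [0,0,0]
    - [0,0,0]
  gripper: 0.75

```text
time: 47.38
tool_pos: [0.4983, 0.0355, 0.2475]
tcp_rot: [0.0, 0.037, 0.999, -0.0]
wrist_force: [-0.2, 0.5, -0.7]
finger_gap: 0.751
```

Run:
```python
from h import *
np.set_printoptions(precision=4,suppress=True)
print(st())
p,d,c=snap('wrist','w25'); np.savez('pics/w25.npz',p=p,d=d,E=c['extrinsics']); p,d,c=snap('scene','s25')
cv2.imwrite('pics/s25c.png',cv2.resize(p[170:260,260:380,::-1],None,fx=6,fy=6,interpolation=cv2.INTER_CUBIC))
```

```text
{'time': np.float64(47.375), 'joint_positions': array([-0.0969,  0.1673, -0.0571,  1.3457, -0.    , -1.5938]), 'tool_pos': array([0.4983, 0.0355, 0.2475]), 'tcp_rot': array([ 0.0003,  0.0369,  0.9993, -0.    ]), 'wrist_force': array([-0.1714,  0.4576, -0.72  ]), 'finger_gap': np.float64(0.751)}
```

View pics/w25.png

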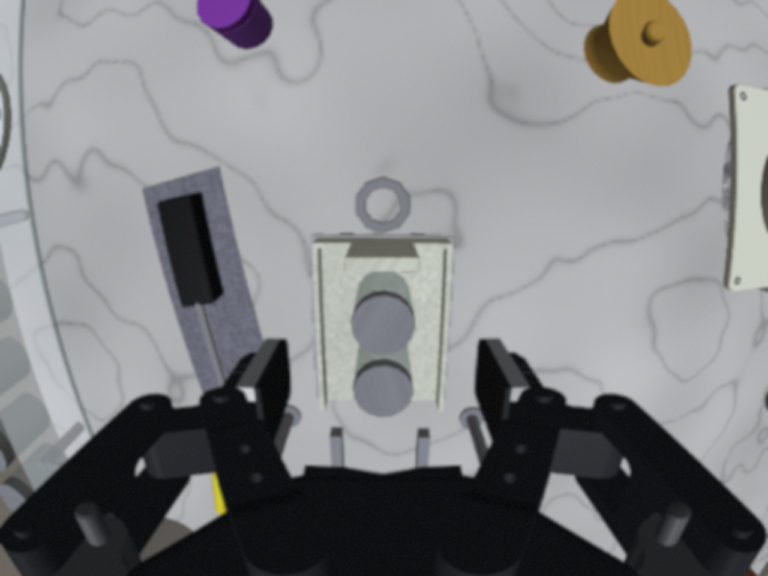

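View pics/s25c.png

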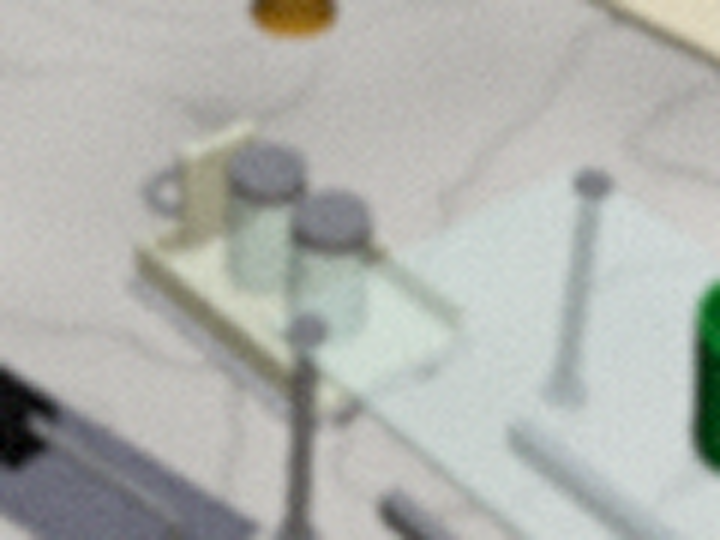

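Both jars stand upright in the tray (caps at (383,322) and (383,388)), and the tray is square on the carrier. Back to the rod, measuring it again in case it was knocked.

Run:
```python
from h import *
np.set_printoptions(precision=4,suppress=True)
c=bot.get_calibration('wrist'); c['extrinsics']=np.load('pics/w25.npz')['E']
f=lambda x,y:(x/1.5-.17,y/1.5-.17)
print('caps',onz(c,*f(383,322),.11,True),onz(c,*f(383,388),.11,True))
print('handle top',[onz(c,*f(*q),.03,True)[:2] for q in ((160,203),(202,195),(214,297),(184,305))])
print('mat',[onz(c,*f(*q),0,True)[:2] for q in ((144,188),(219,168))])
go(([.672,.06,.22],185))
```

```text
caps [0.5008 0.0747 0.11  ] [0.5045 0.1253 0.11  ]
handle top [array([ 0.6906, -0.0168]), array([ 0.6483, -0.0185]), array([0.6515, 0.0723]), array([0.6834, 0.078 ])]
mat [array([ 0.723 , -0.0324]), array([ 0.6412, -0.0399])]
d [-0.1704, 0.0385, 0.0291] turn [-0.0007, 0.0034, -0.1634]
```

>>> carry_out:
  delta_pos:
    - [-0.03,0.01,0]
    - [-0.07,0.02,0]
    - [-0.12,0.03,0.01]
    - [-0.16,0.038,0.02]
    - [-0.17,0.0385,0.029]
    - [-0.17,0.0385,0.029]
    - [-0.17,0.0385,0.029]
  turn:
    - [0,0,-0.05]
    - [0,0,-0.1]
    - [0,0,-0.163]
    - [0,0,-0.163]
    - [0,0,-0.163]
    - [0,0,-0.163]
    - [0,0,-0.163]
  gripper: 1

```text
time: 48.35
tool_pos: [0.6699, 0.0617, 0.2181]
tcp_rot: [0.0, -0.044, 0.999, 0.0]
wrist_force: [0.4, 0.7, 0.0]
finger_gap: 1.003
```

Run:
```python
from h import *
np.set_printoptions(precision=4,suppress=True)
print(st())
p,d,c=snap('wrist','w26'); np.savez('pics/w26.npz',p=p,d=d,E=c['extrinsics'])
for n in ('rod','rod_tip'):
    for q in bot.spot_point('wrist',n)[:2]: print(n,q,onz(c,*q['uv'],0,True))
```

```text
{'time': np.float64(48.35), 'joint_positions': array([-0.0328,  0.4788,  0.3253,  1.4173,  0.    , -1.6919]), 'tool_pos': array([0.6699, 0.0617, 0.2181]), 'tcp_rot': array([ 0.    , -0.0442,  0.999 ,  0.    ]), 'wrist_force': array([0.3718, 0.6518, 0.0353]), 'finger_gap': np.float64(1.0031)}
rod_tip {'uv': [252.1, 246.9], 'p': 0.62} [0.663  0.1787 0.    ]
```

View pics/w26.png

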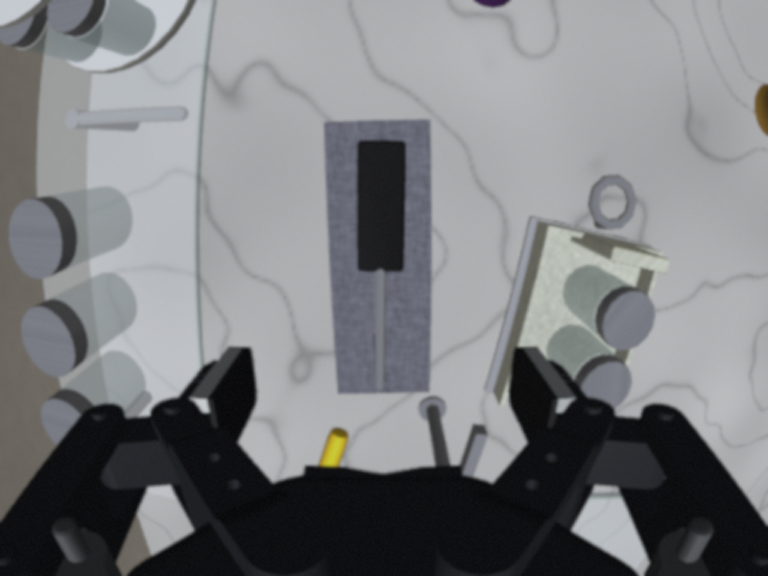

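Run:
```python
from h import *
np.set_printoptions(precision=4,suppress=True)
c=bot.get_calibration('wrist'); c['extrinsics']=np.load('pics/w26.npz')['E']
f=lambda x,y:(x/1.5-.17,y/1.5-.17)
H=np.array([onz(c,*f(*q),.03,True)[:2] for q in ((358,141),(406,141),(403,270),(358,270))]); print(H,H.mean(0))
print('shaft',onz(c,*f(380.5,272),.026,True),onz(c,*f(380,385),.026,True))
go(([.6740,.0239,.12],185),([.6740,.0239,.0045],185))
```

```text
[[ 0.6948 -0.0179]
 [ 0.6598 -0.021 ]
 [ 0.6527  0.0763]
 [ 0.687   0.0793]] [0.6736 0.0292]
shaft [0.6696 0.0804 0.026 ] [0.6614 0.1791 0.026 ]
d [-0.0003, -0.0378, 0.0988] turn [-0.0002, 0.0015, 0.001]
d [-0.0001, -0.0378, 0.2143] turn [-0.0002, 0.0015, 0.001]
```

The rod is where I left it (origin 0.6736, 0.0292). Descending.

>>> carry_out:
  delta_pos:
    - [0,-0.02,0.03]
    - [0,-0.0378,0.07]
    - [0,-0.0378,0.12]
    - [0,-0.0378,0.16]
    - [0,-0.0378,0.18]
    - [0,-0.0378,0.18]
    - [0,-0.0378,0.18]
  turn:
    - [0,0,0]
    - [0,0,0]
    - [0,0,0]
    - [0,0,0]
    - [0,0,0]
    - [0,0,0]
    - [0,0,0]

```text
time: 49.38
tool_pos: [0.6747, 0.0238, 0.0392]
tcp_rot: [0.001, -0.044, 0.999, -0.0]
wrist_force: [1.0, 0.7, 0.3]
finger_gap: 0.998
```

Run:
```python
from h import *
print(st())
p,d,c=snap('wrist','w27')
go(([.6740,.0239,.0045],185))
```

```text
{'time': np.float64(49.375), 'joint_positions': array([-0.0889,  0.5686,  0.0147,  1.0148, -0.    , -1.748 ]), 'tool_pos': array([0.6747, 0.0238, 0.0392]), 'tcp_rot': array([ 1.00e-03, -4.41e-02,  9.99e-01, -1.00e-04]), 'wrist_force': array([0.9749, 0.669 , 0.3168]), 'finger_gap': np.float64(0.9977)}
d [0.0009, 0.0001, 0.0349] turn [-0.0005, 0.0025, 0.0011]
```

View pics/w27.png

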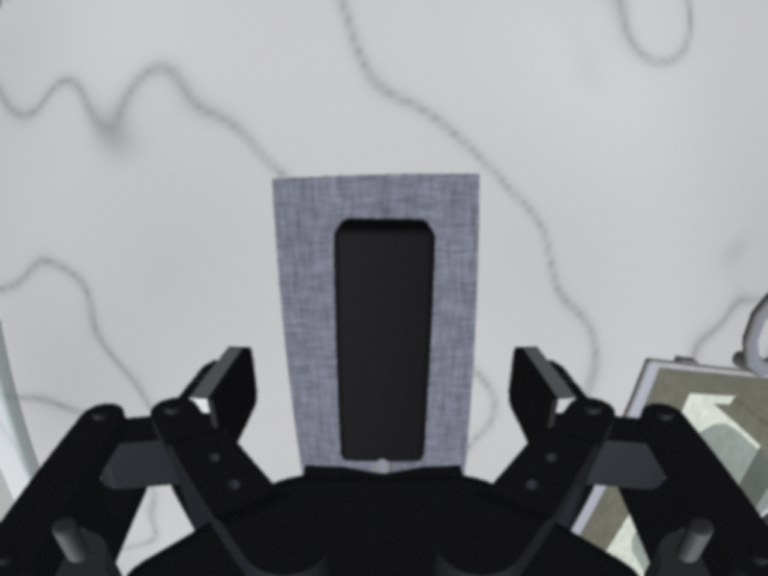

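>>> carry_out:
  delta_pos:
    - [0,0,0.015]
    - [0,0,0.027]
    - [0,0,0.034]
    - [0,0,0.035]
    - [0,0,0.035]
  turn:
    - [0,0,0]
    - [0,0,0]
    - [0,0,0]
    - [0,0,0]
    - [0,0,0]

```text
time: 50.05
tool_pos: [0.6742, 0.0239, 0.0026]
tcp_rot: [0.0, -0.044, 0.999, 0.0]
wrist_force: [0.1, 1.2, -0.2]
finger_gap: 0.999
```

>>> carry_out:
  delta_pos:
    - [0,0,0]
    - [0,0,0]
    - [0,0,0]
    - [0,0,0]
    - [0,0,0]
    - [0,0,0]
    - [0,0,0]
    - [0,0,0]
  turn:
    - [0,0,0]
    - [0,0,0]
    - [0,0,0]
    - [0,0,0]
    - [0,0,0]
    - [0,0,0]
    - [0,0,0]
    - [0,0,0]
  gripper: 0
  grip_force: 70

```text
time: 51.05
tool_pos: [0.6744, 0.0239, 0.0031]
tcp_rot: [0.0, -0.044, 0.999, -0.0]
wrist_force: [0.2, 0.7, 5.9]
finger_gap: 0.407
```

Run:
```python
from h import *
print(st())
```

```text
{'time': np.float64(51.05), 'joint_positions': array([-0.0888,  0.5995, -0.0297,  0.9408, -0.    , -1.748 ]), 'tool_pos': array([0.6744, 0.0239, 0.0031]), 'tcp_rot': array([ 4.00e-04, -4.42e-02,  9.99e-01, -1.00e-04]), 'wrist_force': array([0.1772, 0.7033, 5.9444]), 'finger_gap': np.float64(0.4066)}
```

Run:
```python
from h import *
go(([.6744,.0,.11],185.06),([.665,-.16,.115],185.06),([.4845,-.16,.115],175.6),([.4845,-.1523,.07],175.6))
```

```text
d [0.002, -0.0238, -0.1069] turn [-0.0002, 0.0008, 0.0001]
d [0.0255, -0.1824, -0.1119] turn [-0.0002, 0.0008, 0.0001]
d [0.2053, -0.1664, -0.112] turn [-0.0001, 0.0009, 0.1652]
d [0.2047, -0.1587, -0.067] turn [-0.0001, 0.0009, 0.1652]
```

>>> carry_out:
  delta_pos:
    - [0,0,-0.03]
    - [0,-0.01,-0.07]
    - [0.002,-0.025,-0.1]
    - [0.008,-0.06,-0.11]
    - [0.015,-0.1,-0.112]
    - [0.02,-0.14,-0.112]
    - [0.026,-0.18,-0.112]
    - [0.06,-0.18,-0.112]
    - [0.1,-0.175,-0.112]
    - [0.14,-0.172,-0.112]
  turn:
    - [0,0,0]
    - [0,0,0]
    - [0,0,0]
    - [0,0,0]
    - [0,0,0]
    - [0,0,0]
    - [0,0,0]
    - [0,0,0.05]
    - [0,0,0.1]
    - [0,0,0.165]

```text
time: 52.3
tool_pos: [0.5482, -0.1597, 0.1138]
tcp_rot: [-0.001, 0.039, 0.999, 0.0]
wrist_force: [-0.6, -0.6, -0.6]
finger_gap: 0.409
```

Run:
```python
from h import *
print(st())
go(([.4845,-.16,.115],175.6),([.4845,-.1523,.07],175.6))
```

```text
{'time': np.float64(52.3), 'joint_positions': array([-0.4304,  0.3527, -0.1492,  1.0702, -0.    , -1.9225]), 'tool_pos': array([ 0.5482, -0.1597,  0.1138]), 'tcp_rot': array([-6.000e-04,  3.940e-02,  9.992e-01,  2.000e-04]), 'wrist_force': array([-0.6111, -0.5834, -0.5749]), 'finger_gap': np.float64(0.4087)}
d [0.0635, -0.0053, -0.0011] turn [0.0004, -0.0013, -0.0019]
d [0.064, 0.0023, 0.0439] turn [0.0004, -0.0013, -0.0019]
```

>>> carry_out:
  delta_pos:
    - [0.02,-0.004,0]
    - [0.045,-0.005,0]
    - [0.0635,-0.002,0.01]
    - [0.0635,0.002,0.03]
    - [0.0635,0.002,0.042]
    - [0.0635,0.002,0.042]
    - [0.0635,0.002,0.042]
  turn:
    - [0,0,0]
    - [0,0,0]
    - [0,0,0]
    - [0,0,0]
    - [0,0,0]
    - [0,0,0]
    - [0,0,0]

```text
time: 53.18
tool_pos: [0.4871, -0.1531, 0.0729]
tcp_rot: [0.0, 0.038, 0.999, -0.0]
wrist_force: [0.5, 0.4, -1.3]
finger_gap: 0.409
```

Run:
```python
from h import *
np.set_printoptions(precision=4,suppress=True)
print(st())
P,r=pose()
p,d,c=snap('scene'); np.savez('pics/s28.npz',p=p)
cv2.imwrite('pics/s28c.png',cv2.resize(p[150:250,240:350,::-1],None,fx=6,fy=6,interpolation=cv2.INTER_CUBIC))
x=r.apply([1,0,0]); rd=r.apply([0,1,0]); print('rod dir',rd)
tip=P+.1557*rd; tip[2]=P[2]-.0031
k=lambda Q:(proj(c,Q)-[240,150]+.4)*6
print('tip',tip,k(tip),'lowered',k([tip[0],tip[1],.045]),'ring pred',k([.4955,.0029,.045]))
```

```text
{'time': np.float64(53.175), 'joint_positions': array([-0.4691,  0.2928, -0.358 ,  0.9197,  0.    , -1.9633]), 'tool_pos': array([ 0.4871, -0.1531,  0.0729]), 'tcp_rot': array([ 0.0001,  0.0383,  0.9993, -0.0001]), 'wrist_force': array([ 0.4904,  0.4186, -1.288 ]), 'finger_gap': np.float64(0.4086)}
rod dir [ 0.0765  0.9971 -0.0001]
tip [0.499  0.0021 0.0698] [297.4014 276.1269] lowered [296.8921 310.3492] ring pred [302.2515 308.494 ]
```

View pics/s28c.png

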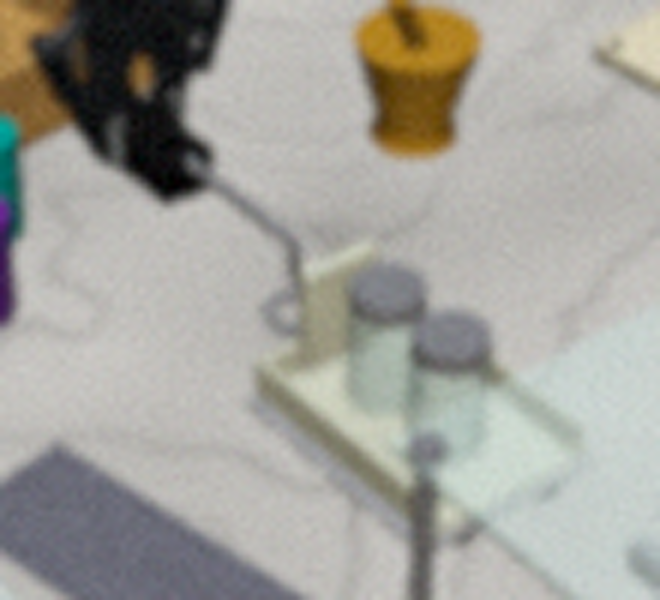

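The hook hangs above the ring (ring centre ≈(302,308), tip ≈(297,275) in the crop). Shifting 2 mm in x, lowering, and watching the force.

>>> carry_out:
  delta_pos:
    - [0.0023,0.001,0.008]
    - [0.0023,0.001,0.016]
    - [0.0023,0.001,0.024]
    - [0.0023,0.001,0.031]
    - [0.0023,0.001,0.0355]
    - [0.0023,0.001,0.0355]
  turn:
    - [0,0,0]
    - [0,0,0]
    - [0,0,0]
    - [0,0,0]
    - [0,0,0]
    - [0,0,0]

```text
time: 53.98
tool_pos: [0.4843, -0.1517, 0.0367]
tcp_rot: [-0.0, 0.038, 0.999, 0.0]
wrist_force: [-0.2, -0.7, -2.2]
finger_gap: 0.41
```

Run:
```python
from h import *
print(st())
p,d,c=snap('scene')
cv2.imwrite('pics/s29c.png',cv2.resize(p[150:250,240:350,::-1],None,fx=6,fy=6,interpolation=cv2.INTER_CUBIC))
p,d,c=snap('top')
cv2.imwrite('pics/t29c.png',cv2.resize(p[150:280,150:350,::-1],None,fx=4,fy=4,interpolation=cv2.INTER_CUBIC))
```

```text
{'time': np.float64(53.975), 'joint_positions': array([-0.469 ,  0.3267, -0.4169,  0.8278, -0.    , -1.9632]), 'tool_pos': array([ 0.4843, -0.1517,  0.0367]), 'tcp_rot': array([-3.000e-04,  3.830e-02,  9.993e-01,  1.000e-04]), 'wrist_force': array([-0.166 , -0.6771, -2.2487]), 'finger_gap': np.float64(0.4097)}
```

View pics/s29c.png

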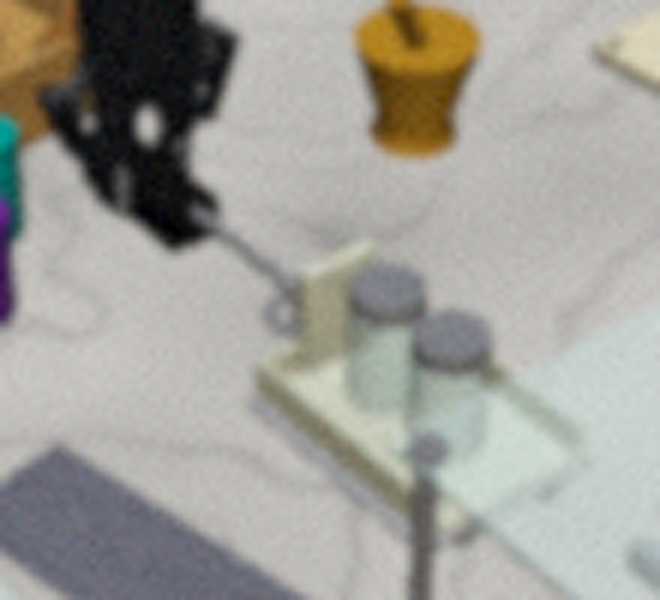

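View pics/t29c.png

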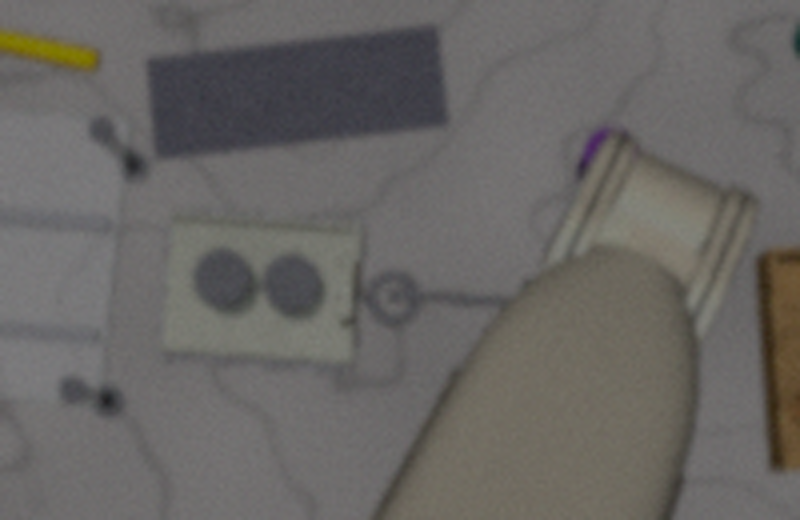

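The top crop shows the hook tip (393,297) inside the ring, with no contact force. Pushing home slowly.

>>> carry_out:
  delta_pos:
    - [0,0.003,0]
    - [0,0.006,0]
    - [0,0.009,0]
    - [0,0.012,0]
    - [0,0.015,0]
    - [-0.001,0.019,0]
    - [-0.001,0.025,0]
    - [-0.001,0.032,0]
    - [-0.001,0.04,0]
    - [-0.001,0.049,0]
  turn:
    - [0,0,0]
    - [0,0,0]
    - [0,0,0]
    - [0,0,0]
    - [0,0,0]
    - [0,0,0]
    - [0,0,0]
    - [0,0,0]
    - [0,0,0]
    - [0,0,0]

```text
time: 55.32
tool_pos: [0.4893, -0.1024, 0.0371]
tcp_rot: [0.0, 0.038, 0.999, -0.0]
wrist_force: [-0.9, -2.2, -0.8]
finger_gap: 0.41
```

Run:
```python
from h import *
print(st())
```

```text
{'time': np.float64(55.325), 'joint_positions': array([-0.3743,  0.3149, -0.4345,  0.8212,  0.    , -1.8685]), 'tool_pos': array([ 0.4893, -0.1024,  0.0371]), 'tcp_rot': array([ 1.000e-04,  3.830e-02,  9.993e-01, -0.000e+00]), 'wrist_force': array([-0.9046, -2.2143, -0.8366]), 'finger_gap': np.float64(0.4097)}
```

>>> carry_out:
  delta_pos:
    - [0,0.009,0]
    - [0,0.018,0]
    - [-0.001,0.027,0]
    - [-0.001,0.036,0]
    - [-0.001,0.045,0]
    - [-0.001,0.054,0]
    - [-0.002,0.063,0]
    - [-0.002,0.072,0]
    - [-0.002,0.081,0]
    - [-0.002,0.09,0]
  turn:
    - [0,0,0]
    - [0,0,0]
    - [0,0,0]
    - [0,0,0]
    - [0,0,0]
    - [0,0,0]
    - [0,0,0]
    - [0,0,0]
    - [0,0,0]
    - [0,0,0]

```text
time: 56.58
tool_pos: [0.4982, -0.0128, 0.0371]
tcp_rot: [0.0, 0.038, 0.999, -0.0]
wrist_force: [-1.1, -1.8, -2.5]
finger_gap: 0.408
```

Run:
```python
from h import *
print(st())
p,d,c=snap('scene','s30')
cv2.imwrite('pics/s30c.png',cv2.resize(p[150:280,240:400,::-1],None,fx=4.6,fy=4.6,interpolation=cv2.INTER_CUBIC))
```

```text
{'time': np.float64(56.575), 'joint_positions': array([-0.1942,  0.3126, -0.438 ,  0.8199, -0.    , -1.6884]), 'tool_pos': array([ 0.4982, -0.0128,  0.0371]), 'tcp_rot': array([ 1.000e-04,  3.830e-02,  9.993e-01, -0.000e+00]), 'wrist_force': array([-1.082 , -1.78  , -2.4748]), 'finger_gap': np.float64(0.4081)}
```

View pics/s30c.png

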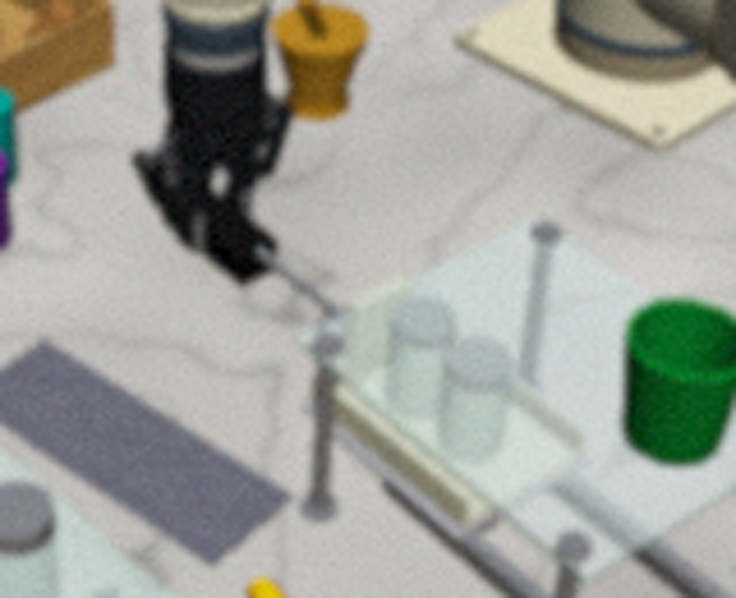

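The carrier is sliding in with the jars upright. Continuing and slowing toward the stop.

>>> carry_out:
  delta_pos:
    - [0,0.009,0]
    - [-0.001,0.018,0]
    - [-0.001,0.027,0]
    - [-0.001,0.036,0]
    - [-0.001,0.045,0]
    - [-0.002,0.054,0]
    - [-0.002,0.063,0]
    - [-0.002,0.071,0]
    - [-0.002,0.078,0]
    - [-0.002,0.084,0]
  turn:
    - [0,0,0]
    - [0,0,0]
    - [0,0,0]
    - [0,0,0]
    - [0,0,0]
    - [0,0,0]
    - [0,0,0]
    - [0,0,0]
    - [0,0,0]
    - [0,0,0]

```text
time: 57.88
tool_pos: [0.5066, 0.0706, 0.0371]
tcp_rot: [0.0, 0.038, 0.999, -0.0]
wrist_force: [0.0, -1.3, -0.2]
finger_gap: 0.408
```

Run:
```python
from h import *
print(st())
```

```text
{'time': np.float64(57.875), 'joint_positions': array([-0.0256,  0.3317, -0.4077,  0.8312, -0.    , -1.5198]), 'tool_pos': array([0.5066, 0.0706, 0.0371]), 'tcp_rot': array([ 1.000e-04,  3.830e-02,  9.993e-01, -0.000e+00]), 'wrist_force': array([ 0.0181, -1.3455, -0.2204]), 'finger_gap': np.float64(0.4081)}
```

>>> carry_out:
  delta_pos:
    - [0,0.004,0]
    - [0,0.008,0]
    - [0,0.012,0]
    - [-0.001,0.015,0]
    - [-0.001,0.018,0]
    - [-0.001,0.021,0]
    - [-0.001,0.0235,0]
    - [-0.001,0.026,0]
  turn:
    - [0,0,0]
    - [0,0,0]
    - [0,0,0]
    - [0,0,0]
    - [0,0,0]
    - [0,0,0]
    - [0,0,0]
    - [0,0,0]

```text
time: 58.88
tool_pos: [0.5095, 0.0962, 0.0371]
tcp_rot: [-0.0, 0.038, 0.999, -0.0]
wrist_force: [-0.9, -1.3, -1.2]
finger_gap: 0.404
```

Run:
```python
from h import *
print(st())
```

```text
{'time': np.float64(58.875), 'joint_positions': array([ 0.0247,  0.3418, -0.3914,  0.8375, -0.    , -1.4695]), 'tool_pos': array([0.5095, 0.0962, 0.0371]), 'tcp_rot': array([-0.    ,  0.0383,  0.9993, -0.    ]), 'wrist_force': array([-0.8543, -1.2656, -1.2486]), 'finger_gap': np.float64(0.404)}
```

>>> carry_out:
  delta_pos:
    - [0,0.0015,0]
    - [0,0.003,0]
    - [0,0.0045,0]
    - [0,0.006,0]
    - [0,0.007,0]
    - [0,0.008,0]
  turn:
    - [0,0,0]
    - [0,0,0]
    - [0,0,0]
    - [0,0,0]
    - [0,0,0]
    - [0,0,0]

```text
time: 59.62
tool_pos: [0.5097, 0.1006, 0.0371]
tcp_rot: [-0.0, 0.039, 0.999, -0.004]
wrist_force: [-3.9, -26.0, 2.5]
finger_gap: 0.41
```

Run:
```python
from h import *
print(st())
```

```text
{'time': np.float64(59.625), 'joint_positions': array([ 0.0376,  0.3446, -0.387 ,  0.8405, -0.0074, -1.4543]), 'tool_pos': array([0.5097, 0.1006, 0.0371]), 'tcp_rot': array([-4.000e-04,  3.940e-02,  9.992e-01, -3.800e-03]), 'wrist_force': array([ -3.9273, -25.9575,   2.5256]), 'finger_gap': np.float64(0.4099)}
```

The end stop is reached (26 N, TCP 0.1006), so the carrier is home. Backing the hook to the ring centre, lifting out and withdrawing.

>>> carry_out:
  delta_pos:
    - [0,-0.004,0]
    - [0,-0.009,0]
    - [0,-0.013,0]
    - [0,-0.013,0]
    - [0,-0.013,-0.008]
    - [0,-0.013,-0.016]
    - [0,-0.013,-0.024]
    - [0,-0.013,-0.031]
    - [0,-0.013,-0.031]
  turn:
    - [0,0,0]
    - [0,0,0]
    - [0,0,0]
    - [0,0,0]
    - [0,0,0]
    - [0,0,0]
    - [0,0,0]
    - [0,0,0]
    - [0,0,0]

```text
time: 60.75
tool_pos: [0.5095, 0.0912, 0.0688]
tcp_rot: [0.001, 0.038, 0.999, 0.0]
wrist_force: [-0.1, -0.3, -2.2]
finger_gap: 0.411
```

Run:
```python
from h import *
print(st())
p,d,c=snap('scene')
cv2.imwrite('pics/s31c.png',cv2.resize(p[150:280,240:400,::-1],None,fx=4.6,fy=4.6,interpolation=cv2.INTER_CUBIC))
```

```text
{'time': np.float64(60.75), 'joint_positions': array([ 0.0148,  0.3068, -0.349 ,  0.9138,  0.    , -1.4795]), 'tool_pos': array([0.5095, 0.0912, 0.0688]), 'tcp_rot': array([6.000e-04, 3.820e-02, 9.993e-01, 0.000e+00]), 'wrist_force': array([-0.0745, -0.2557, -2.151 ]), 'finger_gap': np.float64(0.4106)}
```

View pics/s31c.png

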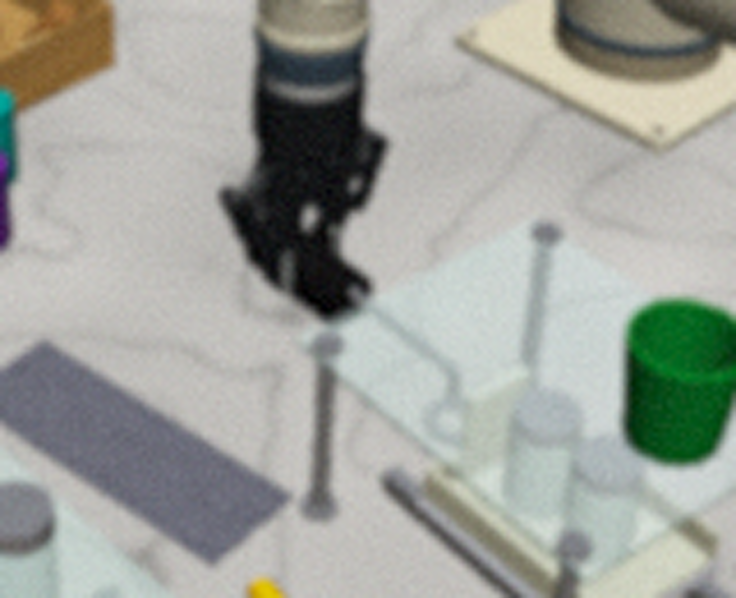

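The hook is above the ring, the carrier is home and the jars are upright. Withdrawing.

>>> carry_out:
  delta_pos:
    - [0,-0.015,0]
    - [0,-0.035,0]
    - [0,-0.06,0]
    - [0,-0.09,0]
    - [0,-0.12,0]
    - [0,-0.145,-0.01]
    - [0,-0.155,-0.03]
    - [0,-0.16,-0.045]
    - [0,-0.16,-0.045]
  turn:
    - [0,0,0]
    - [0,0,0]
    - [0,0,0]
    - [0,0,0]
    - [0,0,0]
    - [0,0,0]
    - [0,0,0]
    - [0,0,0]
    - [0,0,0]

```text
time: 61.92
tool_pos: [0.4971, -0.0696, 0.1136]
tcp_rot: [0.001, 0.039, 0.999, -0.0]
wrist_force: [-0.5, -0.9, -2.3]
finger_gap: 0.409
```

Run:
```python
from h import *
print(st())
go(([.672,-.06,.11],185.06),([.6744,.0239,.06],185.06),([.6744,.0239,.008],185.06))
```

```text
{'time': np.float64(61.925), 'joint_positions': array([-3.0640e-01,  2.4230e-01, -3.1300e-01,  1.0140e+00, -2.0000e-04,
       -1.7993e+00]), 'tool_pos': array([ 0.4971, -0.0696,  0.1136]), 'tcp_rot': array([ 7.000e-04,  3.890e-02,  9.992e-01, -3.000e-04]), 'wrist_force': array([-0.5443, -0.8633, -2.2584]), 'finger_gap': np.float64(0.4089)}
d [-0.1736, 0.0232, 0.0039] turn [-0.0006, 0.0014, -0.1662]
d [-0.1694, 0.1071, 0.0538] turn [-0.0006, 0.0014, -0.1662]
d [-0.1694, 0.1071, 0.1058] turn [-0.0006, 0.0014, -0.1662]
```

>>> carry_out:
  delta_pos:
    - [-0.03,0.004,0]
    - [-0.08,0.01,0]
    - [-0.13,0.018,0]
    - [-0.1736,0.023,0.004]
    - [-0.172,0.05,0.01]
    - [-0.1694,0.085,0.025]
    - [-0.1694,0.107,0.05]
    - [-0.1694,0.107,0.08]
    - [-0.1694,0.107,0.1]
    - [-0.1694,0.107,0.104]
  turn:
    - [0,0,-0.04]
    - [0,0,-0.09]
    - [0,0,-0.14]
    - [0,0,-0.166]
    - [0,0,-0.166]
    - [0,0,-0.166]
    - [0,0,-0.166]
    - [0,0,-0.166]
    - [0,0,-0.166]
    - [0,0,-0.166]

```text
time: 63.18
tool_pos: [0.6724, 0.0254, 0.0064]
tcp_rot: [-0.002, -0.045, 0.999, 0.0]
wrist_force: [-0.3, -0.4, -1.2]
finger_gap: 0.404
```

Run:
```python
from h import *
print(st())
go(([.6744,.0239,.004],185.06))
```

```text
{'time': np.float64(63.175), 'joint_positions': array([-0.0868,  0.5966, -0.0256,  0.9529, -0.    , -1.7473]), 'tool_pos': array([0.6724, 0.0254, 0.0064]), 'tcp_rot': array([-2.10e-03, -4.48e-02,  9.99e-01,  3.00e-04]), 'wrist_force': array([-0.2685, -0.4243, -1.2474]), 'finger_gap': np.float64(0.4042)}
d [-0.0019, -0.0017, 0.0024] turn [0.0007, -0.0042, 0.0014]
```

>>> carry_out:
  delta_pos:
    - [-0.001,0,0.001]
    - [-0.001,0,0.0025]
    - [-0.001,0,0.0025]
  turn:
    - [0,0,0]
    - [0,0,0]
    - [0,0,0]

```text
time: 63.55
tool_pos: [0.6753, 0.0253, 0.0072]
tcp_rot: [0.0, -0.045, 0.999, -0.0]
wrist_force: [0.3, -0.5, -1.3]
finger_gap: 0.408
```

Run:
```python
from h import *
print(st())
```

```text
{'time': np.float64(63.55), 'joint_positions': array([-0.0866,  0.5971, -0.0224,  0.9503, -0.    , -1.7468]), 'tool_pos': array([0.6753, 0.0253, 0.0072]), 'tcp_rot': array([ 5.00e-04, -4.47e-02,  9.99e-01, -1.00e-04]), 'wrist_force': array([ 0.2668, -0.5036, -1.3092]), 'finger_gap': np.float64(0.4083)}
```

>>> carry_out:
  delta_pos:
    - [0,0,0.002]
    - [0,0,0.0038]
    - [0,0,0.0038]
    - [0,0,0.0038]
  turn:
    - [0,0,0]
    - [0,0,0]
    - [0,0,0]
    - [0,0,0]

```text
time: 64.05
tool_pos: [0.675, 0.0254, 0.0031]
tcp_rot: [0.0, -0.045, 0.999, -0.0]
wrist_force: [-1.4, 0.1, 2.7]
finger_gap: 0.409
```

>>> carry_out:
  delta_pos:
    - [0,0,0]
    - [0,0,0]
    - [0,0,0]
    - [0,0,0]
    - [0,0,0]
    - [0,0,-0.02]
    - [0,0,-0.06]
    - [0,0,-0.12]
    - [0,-0.01,-0.18]
    - [0,-0.03,-0.23]
  turn:
    - [0,0,0]
    - [0,0,0]
    - [0,0,0]
    - [0,0,0]
    - [0,0,0]
    - [0,0,0]
    - [0,0,0]
    - [0,0,0]
    - [0,0,0]
    - [0,0,0]
  gripper: 1

```text
time: 65.3
tool_pos: [0.6776, -0.0041, 0.2357]
tcp_rot: [0.001, -0.045, 0.999, -0.0]
wrist_force: [1.2, -1.3, -0.0]
finger_gap: 0.996
```

Run:
```python
from h import *
print(st())
p,d,c=snap('scene','s33'); p,d,c=snap('wrist','w33'); np.savez('pics/w33.npz',p=p,d=d,E=c['extrinsics'])
```

```text
{'time': np.float64(65.3), 'joint_positions': array([-1.2980e-01,  4.8480e-01,  3.7940e-01,  1.4635e+00,  1.0000e-04,
       -1.7913e+00]), 'tool_pos': array([ 0.6776, -0.0041,  0.2357]), 'tcp_rot': array([ 1.00e-03, -4.53e-02,  9.99e-01, -1.00e-04]), 'wrist_force': array([ 1.18  , -1.2733, -0.0151]), 'finger_gap': np.float64(0.9957)}
```

View pics/s33.png

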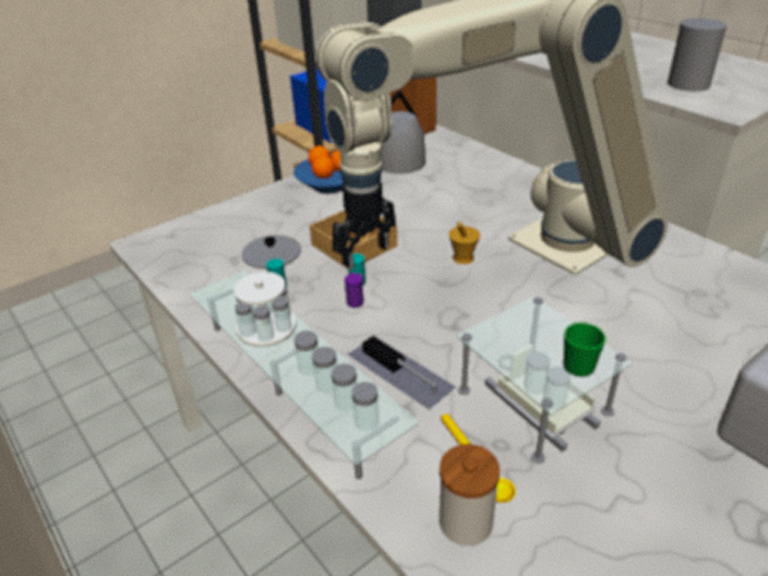

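View pics/w33.png

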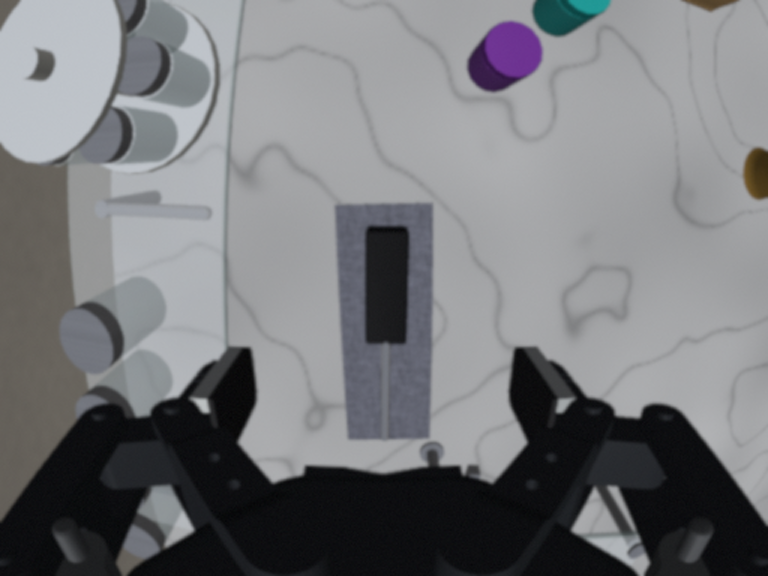

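The rod lies centrally on its mat (386,290). Taking a top view to check carrier home, jars and rusks.

Run:
```python
from h import *
np.set_printoptions(precision=4,suppress=True)
p,d,c=snap('top','t34'); print(bot.state()['time'])
cv2.imwrite('pics/t34c.png',cv2.resize(p[150:270,80:270,::-1],None,fx=4.2,fy=4.2,interpolation=cv2.INTER_CUBIC))
for n in ('rod_mid','mat','rod'):
    for q in bot.spot_point('top',n)[:1]: print(n,q,onz(c,*q['uv'],0))
```

```text
65.45
```

View pics/t34c.png

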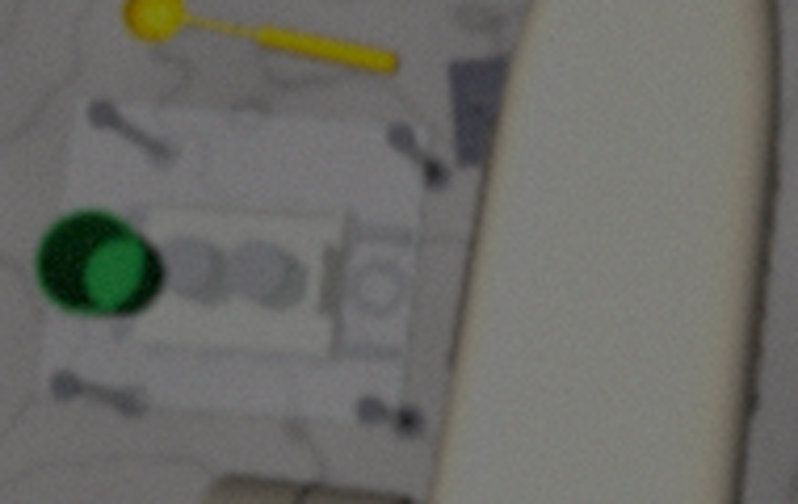

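View pics/t34.png

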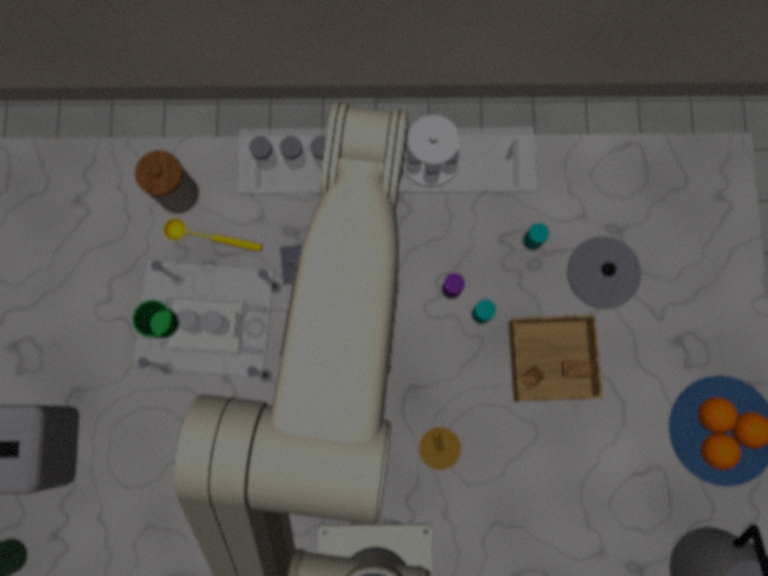

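The ring is at crop (378,285), the same pixel as at the start, so the carrier is home. Last numeric check on the rusks, then I'll hand in; the arm is clear at z 0.24.

Run:
```python
from h import *
np.set_printoptions(precision=4,suppress=True)
c=bot.get_calibration('top')
for q in ((532,377),(577,368)): print('rusk',onz(c,q[0]/1.5-.17,q[1]/1.5-.17,.02)-[.449,-.370,0])
cw=bot.get_calibration('wrist'); cw['extrinsics']=np.load('pics/w33.npz')['E']
f=lambda x,y:(x/1.5-.17,y/1.5-.17)
H=np.mean([onz(cw,*f(*q),.03,True)[:2] for q in ((366,228),(408,228),(405,343),(366,343))],0); M=np.mean([onz(cw,*f(*q),0,True)[:2] for q in ((335,205),(433,203),(429,438),(348,440))],0)
print('handle',H,'mat',M,'rod_mid',H+.05*np.array([-.088,.996]))
print(st())
```

```text
rusk [-0.0365  0.0417  0.02  ]
rusk [-0.0185 -0.0532  0.02  ]
handle [0.6746 0.0293] mat [0.6695 0.0826] rod_mid [0.6702 0.0791]
{'time': np.float64(65.6), 'joint_positions': array([-0.1301,  0.4873,  0.3728,  1.4584,  0.0001, -1.7904]), 'tool_pos': array([ 0.6771, -0.0042,  0.2313]), 'tcp_rot': array([-0.0011, -0.0447,  0.999 ,  0.0002]), 'wrist_force': array([ 0.5775, -0.3922, -0.7819]), 'finger_gap': np.float64(1.0015)}
```

```bash
python3 -c "
from plant import bot
print(bot.finish_job())"
```

```text
the job is handed in; nothing more can be done
None
```

The job is done and handed in at about 66 s of the 208 s allowed. `finish_job` gives no verdict, so I only have my own checks.

**What I did:**
- I hooked the eye, drew the carrier out to its end stop (27 N) and laid the rod back on its mat.
- I lifted the tray by its tab, tipped both rusks into the basket and set the empty tray back squarely on the carrier.
- I stood the two grey jars upright in the tray, pushed the carrier home to its stop (26 N) with the rod, and returned the rod to its mat.

**Last checks:**
- **Carrier:** the ring is at the same top-view pixel as at the start, so the carrier is home.
- **Jars and tray:** both jars look upright in the tray. I measured the tray when I set it back, 0.4 mm from where it started; after the push home I checked it only by eye.
- **Rusks:** both are inside the basket, about 55 mm from its middle.
- **Rod:** its middle is about 4 mm from the mat's centre.
- **Left alone:** the cup, spoon and lid show no movement in the pictures.

**What disagreed:**
- The top and wrist cameras differed by 2–5 mm on several positions, so I used averages, or the wrist value where it had the closer view.
- Pulling the carrier showed its slide direction at about 84°, against 85.7° fitted from the posts. I corrected for this while pulling and pushing.
- Two networks gave nothing useful at the end: the rod and mat were hidden under the arm in the last top view, so I checked them from the wrist picture instead.

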